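# Lay the rinsed bottles in the drying rack and set its dust cover

## Task

Put the rinsed bottles to dry: fold the cover of the drying rack back until it stands upright, then lay every bottle standing on the bench on its side in the rack, one to a notch, with its body resting centrally across both notched rails and its neck towards the open front (the side away from the hinge). When all are in, fold the cover down over them to half open, 45 degrees, so that it keeps the dust off but lets the air in. Leave the brush pot, the hammer and the foil roll where they are.

Things in the scene. Friction and masses are not known exactly. Their poses are not given: they have to be found in the camera images.
- rack: wooden drying rack fixed to the bench, board 190 x 370 x 15 mm. Origin: on the bench under the middle of the notches; own x points from the open front to the hinge at the back, own y along the row of notches, z up. Two rails along y, 12 mm thick, at x = -36 and +36 mm, each with four V notches at y = -105, -35, 35, 105 mm (45 degree sides, bottoms 35 mm, peaks 70 mm above the bench); sides open
- notches (a point): point on the rack (rack x = 0, y = 0, z = 63 mm): the height of a laid bottle's axis (63 to 66 mm over the bench, along rack x). A laid bottle belongs with the middle of its 115 mm body at rack x = 0: foot at +58 mm, neck towards -x
- cover_hinge (a point): middle of the cover's hinge axis, which runs along the rack's y at rack x = 75 mm, z = 100 mm, on top of a back wall (rack x 75 to 89 mm, 350 mm wide, 100 mm high)
- cover (a joint): angle of the rack's cover in rad: 0 shut (level over the notches), grows as it opens, pi/2 upright, 1.75 its stop. Grey panel 350 mm wide, 8 mm thick, reaching 5 to 160 mm from its hinge. The hinge is stiff: the cover stays at whatever angle it is left; moving it takes up to about 6 N at the bar
- cover_bar (a point): middle of the cover's pull bar, round steel, 14 mm thick, 140 mm long, parallel to the hinge and 215 mm from it (6 mm above its level when shut). It stands 55 mm beyond the panel's edge on two arms 130 mm apart, with an open window of 48 mm between bar and panel, so it can be pinched at any cover angle
- bottle1: eight-sided amber glass bottle, about 0.14 kg, standing upright on the bench at first (may be absent). Body 40 mm across flats (43 mm across corners) and 115 mm long, then a round neck 25 mm in diameter and 40 mm long; 155 mm overall. Origin: centre of its foot; own z runs from the foot to the neck
- bottle2: eight-sided amber glass bottle, about 0.14 kg, standing upright on the bench at first (may be absent). Body 40 mm across flats (43 mm across corners) and 115 mm long, then a round neck 25 mm in diameter and 40 mm long; 155 mm overall. Origin: centre of its foot; own z runs from the foot to the neck
- bottle3: eight-sided amber glass bottle, about 0.14 kg, standing upright on the bench at first (may be absent). Body 40 mm across flats (43 mm across corners) and 115 mm long, then a round neck 25 mm in diameter and 40 mm long; 155 mm overall. Origin: centre of its foot; own z runs from the foot to the neck
- bottle4: eight-sided amber glass bottle, about 0.14 kg, standing upright on the bench at first (may be absent). Body 40 mm across flats (43 mm across corners) and 115 mm long, then a round neck 25 mm in diameter and 40 mm long; 155 mm overall. Origin: centre of its foot; own z runs from the foot to the neck
- brush_pot: white pot of brushes, 84 mm across and about 190 mm tall with its brushes; bystander. Origin: centre of its underside
- hammer: small hammer lying on the bench, bystander. Own x runs along the handle towards the head
- foil_roll: copper foil roll lying flat, ring 90 mm across and 30 mm high, bystander. Origin: centre of its underside
There are look-alikes about, which are no part of the job. What is shaped like the bottle1 but grey or red is not meant.

How it is judged (in metres and radians):
On the way, in this order (a step that is already met when the one before it is completed fails the run):
1. the cover is folded back until it stands about upright (beyond 80 degrees) (value of joint cover above 1.4 rad), for 0.2 s.
2. with the cover still back (beyond 69 degrees), every bottle lies in a notch across both rails, neck to the front (x of bottle1 in the frame of rack between 0.0325 and 0.0825 m and y of bottle1 in the frame of rack between -0.13 and 0.13 m and z of bottle1 in the frame of rack between 0.055 and 0.075 m and angle between the z axis of each of bottle1, bottle2, bottle3, bottle4 and the x axis of rack, either way round below 0.14 rad and x of bottle2 in the frame of rack between 0.0325 and 0.0825 m and y of bottle2 in the frame of rack between -0.13 and 0.13 m and z of bottle2 in the frame of rack between 0.055 and 0.075 m and x of bottle3 in the frame of rack between 0.0325 and 0.0825 m and y of bottle3 in the frame of rack between -0.13 and 0.13 m and z of bottle3 in the frame of rack between 0.055 and 0.075 m and x of bottle4 in the frame of rack between 0.0325 and 0.0825 m and y of bottle4 in the frame of rack between -0.13 and 0.13 m and z of bottle4 in the frame of rack between 0.055 and 0.075 m and value of joint cover above 1.2 rad), for 0.2 s.
At the end, for the whole second after the job is handed in: Every bottle present lies at rest in a notch across both rails, neck to the front: foot within 25 mm of rack x = +57.5 mm, axis 55 to 75 mm above the bench and within 8 degrees of the rack's x; the cover stands still at 45 degrees, give or take 8 (x of bottle1 in the frame of rack between 0.0325 and 0.0825 m and y of bottle1 in the frame of rack between -0.13 and 0.13 m and z of bottle1 in the frame of rack between 0.055 and 0.075 m and angle between the z axis of each of bottle1, bottle2, bottle3, bottle4 and the x axis of rack, either way round below 0.14 rad and x of bottle2 in the frame of rack between 0.0325 and 0.0825 m and y of bottle2 in the frame of rack between -0.13 and 0.13 m and z of bottle2 in the frame of rack between 0.055 and 0.075 m and x of bottle3 in the frame of rack between 0.0325 and 0.0825 m and y of bottle3 in the frame of rack between -0.13 and 0.13 m and z of bottle3 in the frame of rack between 0.055 and 0.075 m and x of bottle4 in the frame of rack between 0.0325 and 0.0825 m and y of bottle4 in the frame of rack between -0.13 and 0.13 m and z of bottle4 in the frame of rack between 0.055 and 0.075 m and value of joint cover between 0.645 and 0.925 rad and velocity of joint cover between -0.05 and 0.05 rad/s and linear speed of each of bottle1, bottle2, bottle3, bottle4 below 0.03 m/s); the robot touches nothing.
It fails at once if the brush pot is shifted more than 40 mm (distance of brush_pot from where it was at the start of the episode above 0.04 m).
It fails at once if the hammer is shifted more than 40 mm (distance of hammer from where it was at the start of the episode above 0.04 m).
It fails at once if the foil roll is shifted more than 40 mm (distance of foil_roll from where it was at the start of the episode above 0.04 m).
Of bottle1, bottle2, bottle3, bottle4 only 3 to 4 are there at a start; the rules pass over those that are not, and their reading is None.
At some moment in a run one of bottle1, bottle2, bottle3, bottle4 may be knocked a few centimetres aside while the robot is not near it.
Once in a run the grip may slacken for a moment while it holds something.
It also fails if it takes over 210 s, if anything falls off the work surface, if the arm or the gripper's body presses on something with over 40 N, if the wrist force passes 120 N, or if a joint passes its speed limit or range.

## Robot

A 6-joint arm with a two-finger parallel gripper is mounted at the origin on the work surface. World frame = base frame: x ahead of the robot, y to its left, z up, the work surface at z = 0. Lengths are in m, angles in degrees, forces in N, time in s.
With the tool pointing down it reaches from about 0.4 to 0.825 m from the base axis. Payload 7 kg.
Tool frame: the origin (TCP) lies at the very end of the fingers, on their centre line; the grasp point (between the pads) lies 19 mm behind it (ctrl.grip_depth is the z of the grasp point in the tool frame, in m); z points along the fingers, y is the direction in which the jaws open and shut (so a half turn about z gives the same grasp; the last joint's range is limited). The gripper opens to 88 mm and grips with 3 to 60 N. Pads are 19 mm wide; open, the fingers measure 130 mm over their backs; the gripper's body (78 mm by 193 mm) begins 47 mm behind the grasp point.
Start: joints at [-57.175, 20.546, 0.682, 0, -70.136, -16.507], TCP at [0.19, -0.648, 0.227] pointing down, gripper open.
Joint ranges: [-176.03, 176.03], [-82.01, 121.73], [-58.28, 71.71], [-173.87, 95.51], [-174.79, -0.11], [-173.66, 173.66]. Speed limits (degrees/s): [136.94, 136.94, 172.46, 180, 180, 180].

## Interface

Orientations are given as [roll, pitch, yaw] about the fixed x, y, z axes, in that order (R = Rz(yaw) Ry(pitch) Rx(roll)).
In Python, from plant import telemetry, snapshot, job, models, ctrl gives the robot as it stands.
- The arm moves only by the tool jog_arm, never from a script. Its argument "targets" is text: rows parted by semicolons, each of 7 numbers parted by spaces: the shift along the tool's x, y, z in m, then the turn, a rotation vector about the tool's x, y, z in degrees, then the gripper command: -1 is shut, 1 is fully open, values between are in proportion. A call has exactly 8 rows; each row is the pose to reach, as a shift and turn from the pose measured when the call began, along the tool's axes at that moment; what a row does not reach only later rows make up. A row lasts 1/8 s, in which the tool goes at most 62.5 mm and 10.7 degrees, less where a joint would pass 70% of its speed; a pose out of reach is approached as far as the arm can. A call with a gripper value outside its range is refused whole. The fingers move at their own pace and stop on an object; the grip force is fixed at half the most. Time passes only in rows, so rows that repeat a pose let the fingers close, or fill a call up. It gives the time, the measured TCP pose, the force and the opening at its end, in the units of the state.
- telemetry.get_obs(): the state, without advancing time (a new reading comes with each control period).
- snapshot(name): name is "side" or "top"; returns a dict with "img" (400x640x3 uint8, red, green, blue), "range_z" (400x640 float32, m along the optical axis (not along the pixel's ray), 0 where there is no reading), "intrinsics" (3x3 intrinsics, pixels), "k1" (the pictures are not rectified: a ray, as slopes to the right and down, at radius r is drawn at 1 + k1 r^2 times it, then the intrinsics apply), "R" (3x3) and "t" (3): a world point X has camera coordinates R X + t. Camera axes: x right, y down, z forward; pixel columns grow to the right and rows downward; lengths in m; the calibration is good to about 2 mm. A picture is of the moment at which its call begins.
- job.close_job(): hands the job in, once; it reports no verdict.
Trained networks look in a picture, given as the dict that the camera call returned (one of the last four; its "shot" number tells which), for a name from the list of things; names that differ only in an ending like _2 or _b are one class to them, and where a whole thing is asked for, a point or a joint stands for the part that bears it (a point fixed in the world has none). Each returns a list of dicts, best first, with "conf" (0 to 1); they miss things now and then, are a little off and sometimes report something else, mostly with a low value. They report only what shows in the picture. A call takes as long as a camera call. They do not tell look-alikes from the thing itself.
- models.cut_out(name, picture): "region" (400x640 bool, what is visible of it) and "uv" ([column, row] in pixels, amid what is visible of it).
- models.spot_point(name, picture): "uv" ([column, row] in pixels: a listed point, or the origin of a listed thing).
The state is a dict: "clock": time; "joint_pos": joint angles; "qvel": joint speeds; "tau": joint torques, N m; "tool_pos": TCP position; "orientation": TCP orientation; "force": force on the tool from outside, world axes, zero at the start; "moment": the same for the moment, N m; "opening": finger opening in m.
Only numpy, scipy, OpenCV 4.12 (cv2) and the standard library are available. Lean on these libraries where they do the work, as an engineer would, in place of code of your own. Each camera call takes 0.05 s, during which the arm holds its last target.

## Working session

There is one attempt and no reset: what is moved stays moved. The work goes in short steps, Python scripts to look and compute and a tool call to move; the robot and the scene stay as the last step left them, time stands still between calls to the robot, and variables do not carry over. Pictures are saved under pics/ and viewed, and the job is handed in when it is done.

Besides the shell and the picture viewer there is one more tool, called after "Call:" as a command line: name --argument value ..., lists and objects as JSON in quotes. jog_arm: Moves the arm, as the interface text tells. Its arguments: {"type":"object","properties":{"targets":{"type":"string"}},"required":["targets"]}

```bash
ls -la; mkdir -p pics; python3 - <<'E'
from plant import telemetry, snapshot, job, models, ctrl
import cv2
print(telemetry.get_obs()); print(ctrl.grip_depth)
for n in ("side","top"):
    s=snapshot(n); cv2.imwrite(f"pics/{n}0.png",s["img"][:,:,::-1]); print(n,s["intrinsics"],s["k1"],s["R"],s["t"])
E
```

```text
total 12
drwxr-xr-x  3 agent agent 4096 Dec  7 09:23 .
drwxr-xr-x 23 root  root  4096 Dec  7 09:23 ..
drwxr-xr-x  2 agent agent 4096 Dec  7 09:23 pics
{'clock': 0.0, 'joint_pos': array([-5.71773790e+01,  2.05915053e+01,  6.33774489e-01, -2.15398323e-02,
       -7.01374720e+01, -1.65049455e+01]), 'qvel': array([ 0.01713579, -0.02716832, -0.12649134, -0.03877142, -0.06581813,
       -0.1292313 ]), 'tau': array([ 1.24765243e-04, -5.82720459e+01,  2.93067491e+01,  6.99736297e+00,
        6.94264789e-03, -1.13018880e-04]), 'tool_pos': array([ 0.18946459, -0.64733852,  0.22561746]), 'orientation': array([ 1.79902967e+02, -7.63528451e-03, -1.63689653e+02]), 'force': array([-0.51845957,  0.24219967, -0.86499383]), 'moment': array([ 0.05758723,  0.00699863, -0.04612506]), 'opening': 0.08772668412199047}
-0.0188
side [[506.48725557   0.         313.05566929]
 [  0.         506.48725557 200.1254394 ]
 [  0.           0.           1.        ]] -0.11188542528308204 [[-0.71403579 -0.70000089  0.01231397]
 [-0.38012828  0.37285958 -0.84645036]
 [ 0.58792463 -0.60907675 -0.53232523]] [0.42185001 0.2595614  1.36775135]
top [[444.23443441   0.         321.11790295]
 [  0.         444.23443441 200.71156631]
 [  0.           0.           1.        ]] -0.11850841520904569 [[ 0.02645127 -0.99964187 -0.00405662]
 [-0.98692155 -0.02546873 -0.15917662]
 [ 0.15901629  0.00821399 -0.98724179]] [0.06280401 0.57036661 1.21769726]
```

View pics/side0.png

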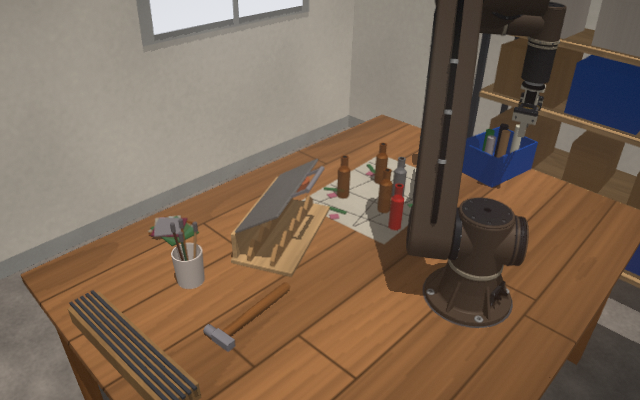

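View pics/top0.png

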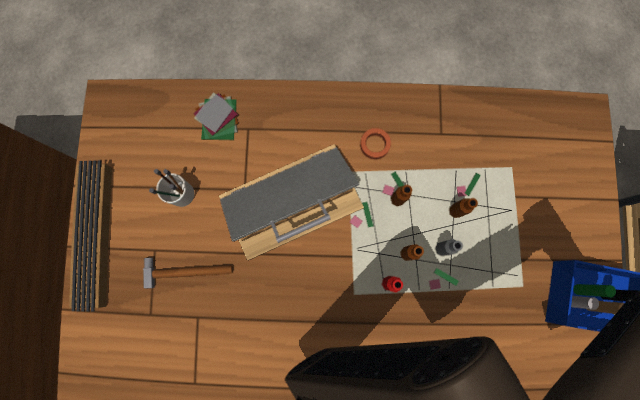

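```bash
cat > h.py <<'E'
import numpy as np, cv2
from plant import telemetry, snapshot, job, models, ctrl
from scipy.spatial.transform import Rotation as Ro
def proj(s,X):
    X=np.atleast_2d(X); c=X@s["R"].T+s["t"]; x=c[:,:2]/c[:,2:]; r2=(x**2).sum(1,keepdims=True)
    x=x*(1+s["k1"]*r2); K=s["intrinsics"]; return x*[K[0,0],K[1,1]]+[K[0,2],K[1,2]]
def ray(s,uv):
    uv=np.atleast_2d(np.asarray(uv,float)); K=s["intrinsics"]; d=(uv-[K[0,2],K[1,2]])/[K[0,0],K[1,1]]; x=d.copy()
    for _ in range(20): x=d/(1+s["k1"]*(x**2).sum(1,keepdims=True))
    return np.c_[x,np.ones(len(x))]
def cam(s): return -s["R"].T@s["t"]
def onz(s,uv,z):
    o=cam(s); d=ray(s,uv)@s["R"]; return o+d*((z-o[2])/d[:,2])[:,None]
def depth_pts(s,mask):
    v,u=np.nonzero(mask&(s["range_z"]>0)); p=ray(s,np.c_[u,v])*s["range_z"][v,u][:,None]
    return (p-s["t"])@s["R"], np.c_[u,v]
def save(s,name,box=None,k=1):
    im=s["img"][:,:,::-1]
    if box: im=im[box[1]:box[3],box[0]:box[2]]
    cv2.imwrite(f"pics/{name}.png",cv2.resize(im,None,fx=k,fy=k,interpolation=cv2.INTER_CUBIC))
E
python3 - <<'E'
from h import *
np.set_printoptions(precision=4,suppress=True)
for n in ("side","top"):
    s=snapshot(n)
    if n=="side": save(s,"side1",(300,130,460,250),5)
    else: save(s,"top1",(350,160,530,300),4)
    for nm in ("rack","notches","cover_hinge","cover_bar","bottle1","brush_pot","hammer","foil_roll"):
        r=models.spot_point(nm,s)
        z=dict(notches=.063,cover_hinge=.1,cover_bar=.17).get(nm,0)
        for a in r: print(n,nm,np.round(a["uv"],1),round(a["conf"],2),onz(s,a["uv"],z)[0])
E
```

```text
side rack [282.3 233.8] 0.96 [0.5649 0.1652 0.    ]
side notches [281.  218.6] 0.89 [0.5615 0.172  0.063 ]
side notches [254.5 314.5] 0.24 [0.3037 0.4954 0.063 ]
side cover_hinge [261.2 204.5] 0.66 [0.6205 0.1996 0.1   ]
side cover_bar [314.8 180.5] 0.96 [0.5241 0.0634 0.17  ]
side bottle1 [393.9 225.9] 0.89 [ 0.3422 -0.1223  0.    ]
side bottle1 [343.1 194. ] 0.83 [ 0.5904 -0.1529  0.    ]
side bottle1 [380.3 207.6] 0.82 [ 0.4414 -0.1774  0.    ]
side bottle1 [376.5 181.4] 0.74 [ 0.5628 -0.3098  0.    ]
side brush_pot [189.3 285.2] 0.61 [0.5671 0.5137 0.    ]
side hammer [250.6 312. ] 0.59 [ 0.3685  0.4584 -0.    ]
side foil_roll [300.8 182.3] 0.64 [ 0.7554 -0.103   0.    ]
top rack [292.4 205. ] 0.82 [0.5609 0.1623 0.    ]
top rack [185.7 191. ] 0.54 [0.5949 0.4846 0.    ]
top notches [293.2 197.7] 0.59 [0.5723 0.1562 0.063 ]
top cover_hinge [280.9 172.3] 0.71 [0.6362 0.1901 0.1   ]
top cover_bar [303.8 228.2] 0.96 [0.4768 0.1187 0.17  ]
top cover_bar [454.6 212.1] 0.6 [ 0.5277 -0.2678  0.17  ]
top bottle1 [441.2 245.5] 0.9 [ 0.4522 -0.2769  0.    ]
top bottle1 [408.7 253.6] 0.73 [ 0.4267 -0.1808  0.    ]
top bottle1 [386.8 280.9] 0.7 [ 0.3468 -0.1174  0.    ]
top bottle1 [400.  198.5] 0.62 [ 0.5886 -0.1552  0.    ]
top bottle1 [456.  212.2] 0.58 [ 0.5517 -0.3228  0.    ]
top brush_pot [183.5 193.8] 0.95 [0.5862 0.4907 0.    ]
top hammer [189.7 270.1] 0.69 [0.361  0.4561 0.    ]
top foil_roll [375.4 147.1] 0.69 [ 0.7439 -0.0813  0.    ]
top foil_roll [185.6 194. ] 0.54 [0.5858 0.4842 0.    ]
```

```bash
python3 - <<'E'
from h import *
np.set_printoptions(precision=4,suppress=True)
s=snapshot("top")
P,uv=depth_pts(s,np.ones((400,640),bool))
# rack points
m=(uv[:,0]>210)&(uv[:,0]<365)&(uv[:,1]>140)&(uv[:,1]<262)
Q=P[m];q=uv[m]
print(np.histogram(Q[:,2],bins=np.arange(-.02,.26,.01)))
# panel plane via RANSAC on grey: color
c=s["img"][q[:,1],q[:,0]].astype(int); g=(abs(c[:,0]-c[:,2])<18)&(Q[:,2]>.08)
G=Q[g]
G0=G.mean(0);
for _ in range(5):
    u,S,V=np.linalg.svd(G-G0,full_matrices=False);nrm=V[2]; d=(G-G0)@nrm; k=abs(d)<.006; G=G[k];G0=G.mean(0)
print("panel",len(G),G0,nrm,V[0],V[1],S)
b=models.cut_out("bottle1",s)
for a in b:
    M=np.zeros((400,640),bool);M|=a["region"]
    p,_=depth_pts(s,M); top=p[p[:,2]>p[:,2].max()-.006]
    print(a["conf"],np.round(a["uv"]),M.sum(),p[:,2].max(),top.mean(0), s["img"][M].mean(0))
E
```

```text
(array([   0, 2643, 6528, 1995,  237,  101,  102,   71,   31,    1,    0,
        123,  353,  399,  628,  660,  662,  699,  714,  735,  798,  656,
         44,   43,  297,   43,    0,    0]), array([-0.02, -0.01,  0.  ,  0.01,  0.02,  0.03,  0.04,  0.05,  0.06,
        0.07,  0.08,  0.09,  0.1 ,  0.11,  0.12,  0.13,  0.14,  0.15,
        0.16,  0.17,  0.18,  0.19,  0.2 ,  0.21,  0.22,  0.23,  0.24,
        0.25,  0.26]))
panel 6150 [0.5639 0.1636 0.1618] [0.4811 0.2349 0.8446] [-0.4387  0.8987 -0.0001] [ 0.759   0.3704 -0.5354] [7.6931 4.1142 0.1367]
0.83 [411. 249.] 298 0.16093836373429832 [ 0.427  -0.1753  0.1575] [70.4698 40.2953 18.8691]
0.79 [448. 251.] 350 0.16119715931148854 [ 0.4425 -0.2768  0.1572] [69.2086 68.6    66.1629]
0.79 [389. 281.] 210 0.16291555176909817 [ 0.3407 -0.1206  0.1583] [106.0429  20.5381  19.2619]
0.68 [465. 206.] 354 0.16448976410739116 [ 0.5556 -0.3164  0.16  ] [65.4633 36.5113 16.3475]
0.57 [401. 192.] 309 0.1617583529753645 [ 0.5872 -0.1447  0.1579] [72.1359 41.9871 20.2427]
```

View pics/side1.png

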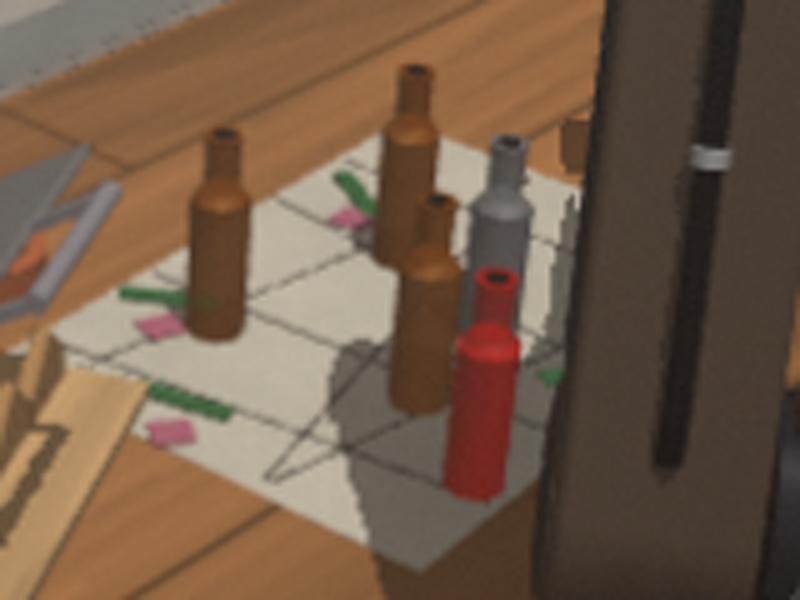

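View pics/top1.png

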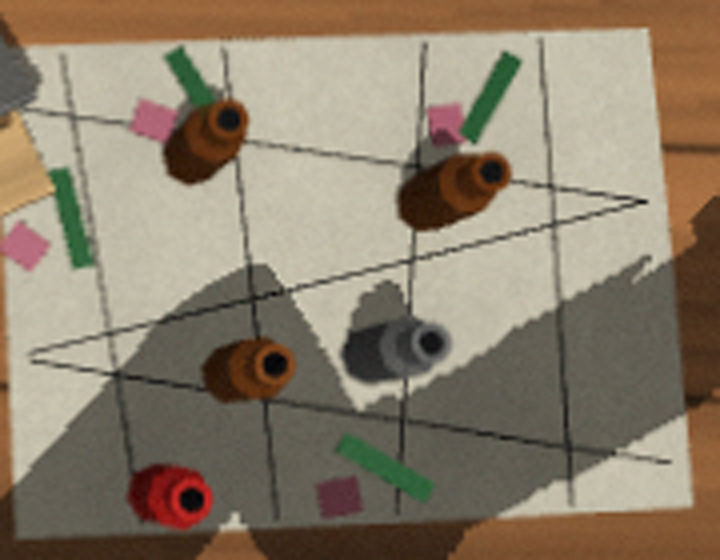

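```bash
cat >> h.py <<'E'
def rackT(ox,oy,yaw): 
    a=np.radians(yaw); return np.array([[np.cos(a),-np.sin(a),0],[np.sin(a),np.cos(a),0],[0,0,1]]),np.array([ox,oy,0])
def barpos(th,RK,off=.006,L=.215):
    p=np.array([.075-L*np.cos(th)+off*np.sin(th)*1,0,.1+L*np.sin(th)+off*np.cos(th)]); return RK[0]@p+RK[1]
def segs(th):
    S=[]
    def rect(pts): 
        for i in range(len(pts)): S.append((pts[i],pts[(i+1)%len(pts)]))
    rect([(-.095,-.185,.015),(.095,-.185,.015),(.095,.185,.015),(-.095,.185,.015)])
    f=lambda d,y,o=0.0:(.075-d*np.cos(th)+o*np.sin(th),y,.1+d*np.sin(th)+o*np.cos(th))
    rect([f(.005,-.175,.004),f(.16,-.175,.004),f(.16,.175,.004),f(.005,.175,.004)])
    S.append((f(.215,-.07,.006),f(.215,.07,.006)))
    for x in(-.036,.036):
        pts=[]
        for yc in(-.105,-.035,.035,.105): pts+=[(x,yc-.035,.07),(x,yc,.035)]
        pts.append((x,.14,.07))
        for i in range(len(pts)-1):S.append((pts[i],pts[i+1]))
    return S
def overlay(s,RK,th,name,box,k):
    im=np.ascontiguousarray(cv2.resize(s["img"][:,:,::-1],None,fx=k,fy=k,interpolation=cv2.INTER_CUBIC))
    for a,b in segs(th):
        p=proj(s,np.array([a,b])@RK[0].T+RK[1]); p=((p+.5)*k-.5)
        cv2.line(im,tuple(int(v) for v in p[0]),tuple(int(v) for v in p[1]),(255,255,0),1)
    cv2.imwrite(f"pics/{name}.png",im[box[1]*k:box[3]*k,box[0]*k:box[2]*k])
E
python3 - <<'E'
from h import *
RK=rackT(.563,.164,26.0)
overlay(snapshot("top"),RK,np.radians(32.4),"ov_t",(210,135,370,265),5)
overlay(snapshot("side"),RK,np.radians(32.4),"ov_s",(220,150,340,280),4)
E
```

```text
(no output)
```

View pics/ov_t.png

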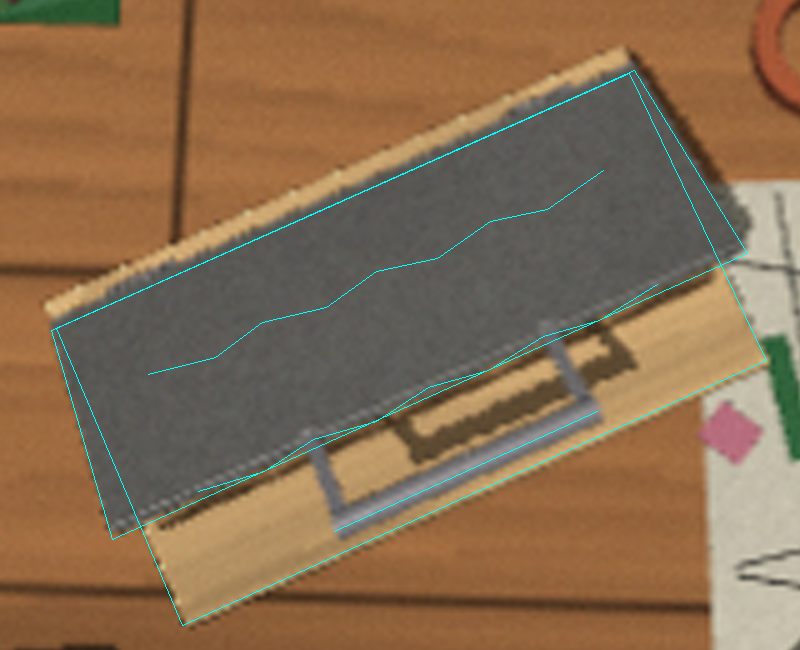

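View pics/ov_s.png

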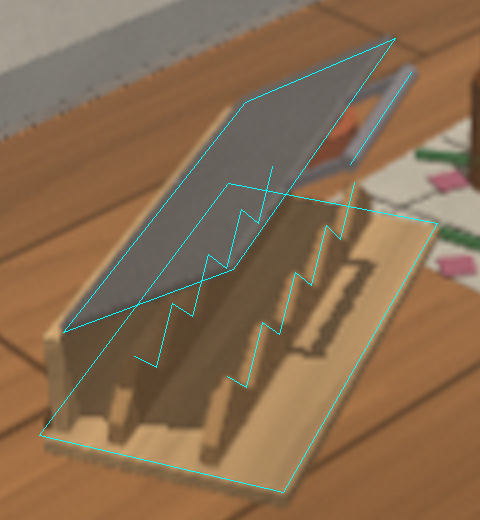

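```bash
cat >> h.py <<'E'
import json,os
RK=rackT(.563,.164,26.0)
def rk(p): return RK[0]@np.asarray(p,float)+RK[1]
def cur():
    o=telemetry.get_obs(); 
    with open("log.jsonl","a") as f: f.write(json.dumps([list(o["joint_pos"]),list(o["tool_pos"]),list(o["orientation"])])+"\n")
    return o,o["tool_pos"],Ro.from_euler("xyz",o["orientation"],degrees=True)
def down(psi): return Ro.from_euler("xyz",[180,0,psi],degrees=True)
def fr(zdir,ydir):
    z=np.array(zdir,float);z/=np.linalg.norm(z);y=np.array(ydir,float);y-=z*(y@z);y/=np.linalg.norm(y);return Ro.from_matrix(np.c_[np.cross(y,z),y,z])
def go(tgts):
    "tgts: list of (pos,Rot) -> print shift and rotvec in current tool axes"
    o,p,R=cur()
    for P,Q in tgts:
        d=R.inv().apply(np.asarray(P)-p); v=(R.inv()*Q).as_rotvec(degrees=True)
        print("shift",np.round(d,4),"rot",np.round(v,1),"dist",round(float(np.linalg.norm(d)),3),"ang",round(float(np.linalg.norm(v)),1))
E
python3 - <<'E'
from h import *
b=barpos(np.radians(32.4),RK);print(b)
go([((.33,-.27,.33),down(-114)),(b+[0,0,.06],down(-64))])
E
```

```text
[0.4701406  0.11870945 0.22026873]
shift [-0.2409  0.3231 -0.1034] rot [  0.   -0.  -49.7] dist 0.416 ang 49.7
shift [-0.4846  0.6568 -0.0537] rot [  0.    0.  -99.7] dist 0.818 ang 99.7
```

Call:
jog_arm --targets "-0.03 0.04 -0.04 0 0 -7 0; -0.065 0.085 -0.08 0 0 -13 0; -0.1 0.13 -0.1 0 0 -20 0; -0.135 0.18 -0.1 0 0 -27 0; -0.17 0.23 -0.1 0 0 -34 0; -0.205 0.275 -0.1 0 0 -42 0; -0.24 0.32 -0.1 0 0 -50 0; -0.27 0.37 -0.1 0 0 -57 0"

```text
clock: 2.2
tool_pos: [0.3452, -0.2152, 0.3269]
orientation: [-179.9, 0.0, -106.4]
force: [1.1, 0.0, 0.6]
opening: 0.0437
```

```bash
python3 - <<'E'
from h import *
b=barpos(np.radians(32.4),RK)
go([(b+[0,0,.06],down(-64))]); print(telemetry.get_obs()["joint_pos"],telemetry.get_obs()["opening"])
E
```

```text
shift [-0.3556 -0.0253  0.0467] rot [ -0.1  -0.  -42.4] dist 0.36 ang 42.4
[-3.80239560e+00 -9.27671984e+00 -2.01734358e+01  5.70763829e-03
 -7.90400957e+01 -1.26477041e+01] 0.04366474768722933
```

Call:
jog_arm --targets "-0.05 -0.004 0 0 0 -6 0; -0.1 -0.008 0 0 0 -12 0; -0.16 -0.012 0 0 0 -19 0; -0.22 -0.016 0 0 0 -26 0; -0.27 -0.02 0 0 0 -33 0; -0.32 -0.025 0.01 0 0 -39 0; -0.355 -0.025 0.03 0 0 -42.4 0; -0.355 -0.025 0.04 0 0 -42.4 0"

```text
clock: 3.2
tool_pos: [0.4697, 0.12, 0.2854]
orientation: [179.9, -0.0, -63.9]
force: [0.4, -0.7, -0.6]
opening: 0.0439
```

```bash
python3 - <<'E'
from h import *
b=barpos(np.radians(32.4),RK)
go([(b+[0,0,-.019],down(-64))]); print(telemetry.get_obs()["joint_pos"])
overlay(snapshot("top"),RK,np.radians(32.4),"ov_t2",(210,135,370,265),5)
s=snapshot("side");overlay(s,RK,np.radians(32.4),"ov_s2",(220,90,380,250),4)
save(s,"s2")
E
```

```text
shift [0.0013 0.0001 0.0842] rot [ 0.1 -0.   0.1] dist 0.084 ang 0.1
[ 3.76532542e+01  2.57986705e-01 -1.69303296e+01  2.54916491e-02
 -7.28803324e+01 -1.15473195e+01]
```

View pics/ov_s2.png

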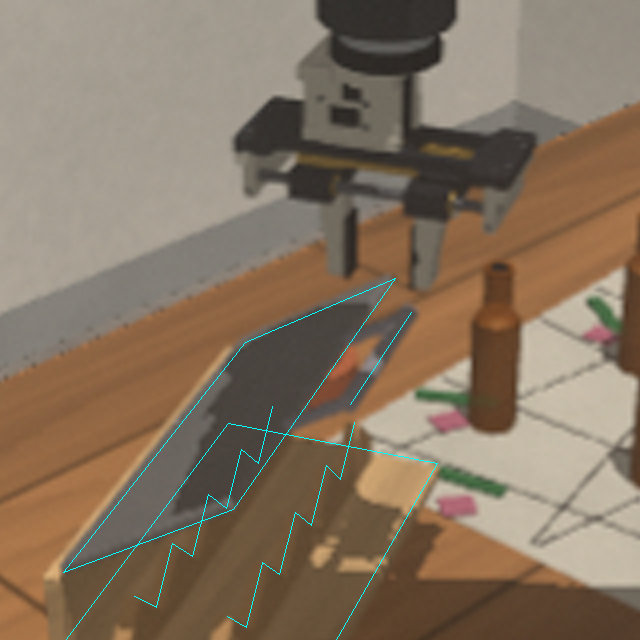

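View pics/s2.png

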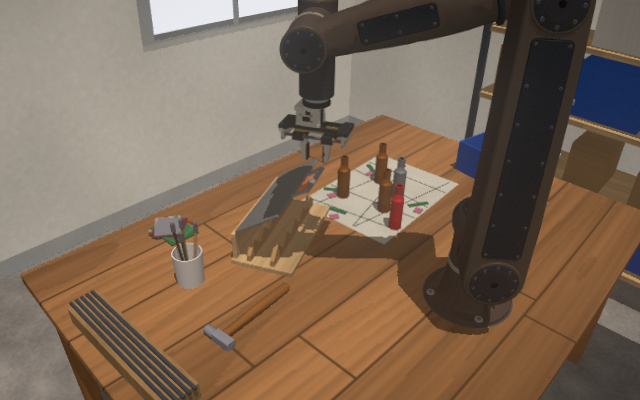

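Call:
jog_arm --targets "0 0 0.02 0 0 0 0; 0 0 0.045 0 0 0 0; 0 0 0.07 0 0 0 0; 0 0 0.084 0 0 0 0; 0 0 0.084 0 0 0 -1; 0 0 0.084 0 0 0 -1; 0 0 0.084 0 0 0 -1; 0 0 0.084 0 0 0 -1"

```text
clock: 4.3
tool_pos: [0.4711, 0.1191, 0.2028]
orientation: [-179.8, -0.0, -64.0]
force: [7.8, 1.9, -3.4]
opening: 0.0129
```

```bash
python3 - <<'E'
from h import *
o,p,R=cur(); g=p+[0,0,.019]; h=rk([.075,0,.1]); d=g-h; x=RK[0][:,0]
print(o["opening"],o["force"],"rad",np.hypot(d@x,d[2]),"ang",np.degrees(np.arctan2(d[2],-d@x)))
L=np.hypot(d@x,d[2])
a0=np.arctan2(d[2],-d@x)
T=[]
for a in np.radians([38,45,52,59,66,73,80,87,94,97]):
    e=L*np.array([-np.cos(a),0,np.sin(a)])+[.075,0,.1]; T.append(rk(e)-[0,0,.019]-np.array([0,0,0]))
# keep lateral
lat=RK[0][:,1]; off=(p-T[0])@lat
go([(t+lat*off,R) for t in T])
E
```

```text
0.012882033635196025 [ 7.81419449  1.90239978 -3.41659909] rad 0.2150751647459673 ang 34.481807242356716
shift [ 0.     -0.0078 -0.0106] rot [0. 0. 0.] dist 0.013 ang 0.0
shift [ 0.     -0.0253 -0.0302] rot [0. 0. 0.] dist 0.039 ang 0.0
shift [ 0.     -0.0451 -0.0476] rot [0. 0. 0.] dist 0.066 ang 0.0
shift [ 0.     -0.0667 -0.0623] rot [0. 0. 0.] dist 0.091 ang 0.0
shift [ 0.     -0.0901 -0.0744] rot [0. 0. 0.] dist 0.117 ang 0.0
shift [ 0.     -0.1147 -0.0835] rot [0. 0. 0.] dist 0.142 ang 0.0
shift [ 0.     -0.1403 -0.0895] rot [0. 0. 0.] dist 0.166 ang 0.0
shift [ 0.     -0.1664 -0.0924] rot [0. 0. 0.] dist 0.19 ang 0.0
shift [ 0.     -0.1926 -0.0921] rot [0. 0. 0.] dist 0.214 ang 0.0
shift [ 0.     -0.2038 -0.0909] rot [0. 0. 0.] dist 0.223 ang 0.0
```

Call:
jog_arm --targets "0 -0.004 -0.006 0 0 0 -1; 0 -0.008 -0.011 0 0 0 -1; 0 -0.016 -0.02 0 0 0 -1; 0 -0.025 -0.03 0 0 0 -1; 0 -0.035 -0.039 0 0 0 -1; 0 -0.045 -0.0475 0 0 0 -1; 0 -0.056 -0.055 0 0 0 -1; 0 -0.067 -0.062 0 0 0 -1"

```text
clock: 5.3
tool_pos: [0.5294, 0.1474, 0.2675]
orientation: [-180.0, -0.1, -64.0]
force: [-16.0, -2.9, 13.9]
opening: 0.013
```

```bash
cat > cov.py <<'E'
from h import *
import sys
o,p,R=cur(); g=p+[0,0,.019]; h=rk([.075,0,.1]); d=g-h; x=RK[0][:,0]
print(o["opening"],o["force"],"rad",np.hypot(d@x,d[2]),"ang",np.degrees(np.arctan2(d[2],-d@x)))
L=.215; T=[]
for a in np.radians([float(v) for v in sys.argv[1:]]):
    T.append(rk(L*np.array([-np.cos(a),0,np.sin(a)])+[.075,0,.1])-[0,0,.019])
lat=RK[0][:,1]; off=(p-T[0])@lat
go([(t+lat*off,R) for t in T])
E
python3 cov.py 66 73 80 87 93 97
```

```text
0.012972126109454005 [-16.0310422   -2.9309389   13.89712331] rad 0.21781794088414846 ang 58.89238074380473
shift [ 0.     -0.0251 -0.0099] rot [0. 0. 0.] dist 0.027 ang 0.0
shift [ 0.     -0.0497 -0.0191] rot [0. 0. 0.] dist 0.053 ang 0.0
shift [ 0.     -0.0752 -0.0252] rot [0. 0. 0.] dist 0.079 ang 0.0
shift [ 0.     -0.1013 -0.0282] rot [0. 0. 0.] dist 0.105 ang 0.0
shift [ 0.     -0.1238 -0.0282] rot [0. 0. 0.] dist 0.127 ang 0.0
shift [ 0.     -0.1387 -0.0269] rot [0. 0. 0.] dist 0.141 ang 0.0
```

Call:
jog_arm --targets "0 -0.012 -0.004 0 0 0 -1; 0 -0.025 -0.009 0 0 0 -1; 0 -0.038 -0.014 0 0 0 -1; 0 -0.05 -0.018 0 0 0 -1; 0 -0.063 -0.0215 0 0 0 -1; 0 -0.075 -0.0245 0 0 0 -1; 0 -0.088 -0.0265 0 0 0 -1; 0 -0.101 -0.0275 0 0 0 -1"

```text
clock: 6.3
tool_pos: [0.6208, 0.1913, 0.2978]
orientation: [-179.9, -0.1, -64.0]
force: [-4.8, -3.1, 3.3]
opening: 0.0129
```

```bash
python3 cov.py 90 95 98
```

```text
0.012877598109614433 [-4.79228646 -3.06235311  3.31732431] rad 0.21713216758626502 ang 87.07393898754991
shift [ 0.     -0.0111  0.0019] rot [0. 0. 0.] dist 0.011 ang 0.0
shift [ 0.     -0.0298  0.0027] rot [0. 0. 0.] dist 0.03 ang 0.0
shift [ 0.    -0.041  0.004] rot [0. 0. 0.] dist 0.041 ang 0.0
```

Call:
jog_arm --targets "0 -0.01 0 0 0 0 -1; 0 -0.02 0.001 0 0 0 -1; 0 -0.032 0.002 0 0 0 -1; 0 -0.032 0.002 0 0 0 -1; 0 -0.032 0.002 0 0 0 0; 0 -0.032 0.002 0 0 0 0; 0 -0.032 -0.02 0 0 0 0; 0 -0.032 -0.06 0 0 0 0"

```text
clock: 7.3
tool_pos: [0.6487, 0.2052, 0.3569]
orientation: [179.9, -0.1, -64.0]
force: [0.5, 0.7, -0.2]
opening: 0.0427
```

```bash
python3 - <<'E'
from h import *
o,p,R=cur();print(o["opening"],p,o["joint_pos"])
overlay(snapshot("top"),RK,np.radians(95),"ov_t3",(210,135,370,265),5)
s=snapshot("side");overlay(s,RK,np.radians(95),"ov_s3",(220,130,340,280),4)
# fit kinematics
from scipy.optimize import least_squares
D=[json.loads(l) for l in open("log.jsonl")]
q=np.radians([d[0] for d in D]);P=np.array([d[1] for d in D])
r=np.cos(q[:,0])*P[:,0]+np.sin(q[:,0])*P[:,1]; l=-np.sin(q[:,0])*P[:,0]+np.cos(q[:,0])*P[:,1]
print("lat",l)
print(np.c_[np.degrees(q[:,1:5]),r,P[:,2]])
E
```

```text
0.042672562685942925 [0.64868511 0.20524904 0.35691241] [ 33.99620855  18.51933414  14.2305373    0.11216606 -85.83882526
  -7.97732774]
lat [-0.19180203 -0.19183697 -0.19196072 -0.1923793  -0.1923793  -0.19223005
 -0.19223005 -0.19277095 -0.19277095 -0.19253776]
[[ 2.05458524e+01  6.81439669e-01  3.27133522e-04 -7.01373021e+01
   6.47140211e-01  2.26564059e-01]
 [-9.27671984e+00 -2.01734358e+01  5.70763829e-03 -7.90400957e+01
   3.58681992e-01  3.26871292e-01]
 [ 2.57986705e-01 -1.69303296e+01  2.54916491e-02 -7.28803324e+01
   4.45176100e-01  2.85434790e-01]
 [ 3.43340391e+00 -2.47299129e+01  9.98258204e-02 -6.16366964e+01
   4.46218770e-01  2.02763628e-01]
 [ 3.43340391e+00 -2.47299129e+01  9.98258204e-02 -6.16366964e+01
   4.46218770e-01  2.02763628e-01]
 [ 7.27198850e+00 -1.16378106e+01  6.89167642e-02 -7.10970216e+01
   5.14759655e-01  2.67495370e-01]
 [ 7.27198850e+00 -1.16378106e+01  6.89167642e-02 -7.10970216e+01
   5.14759655e-01  2.67495370e-01]
 [ 1.61576542e+01  3.54374557e+00  1.50936756e-01 -7.73239734e+01
   6.20344957e-01  2.97849080e-01]
 [ 1.61576542e+01  3.54374557e+00  1.50936756e-01 -7.73239734e+01
   6.20344957e-01  2.97849080e-01]
 [ 1.85193341e+01  1.42305373e+01  1.12166057e-01 -8.58388253e+01
   6.52570878e-01  3.56912407e-01]]
```

View pics/ov_t3.png

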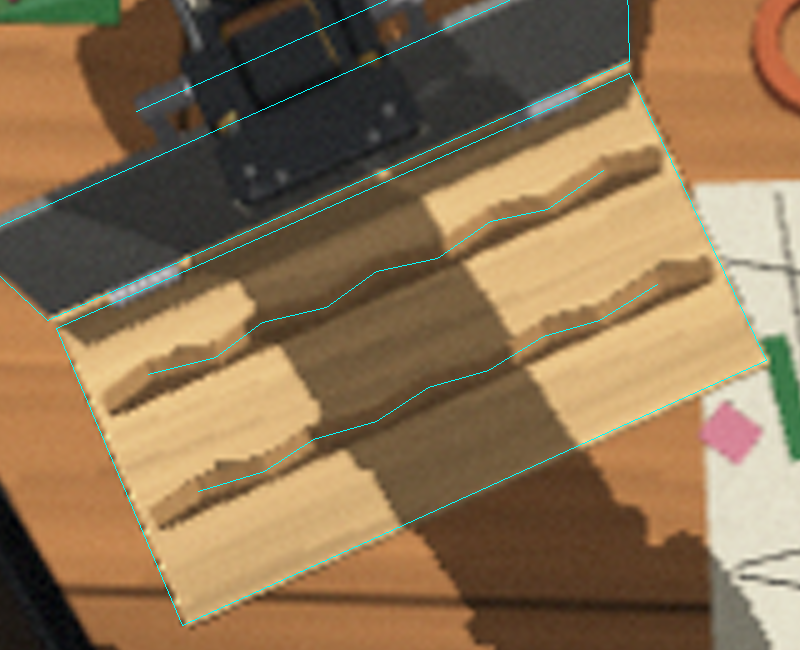

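View pics/ov_s3.png

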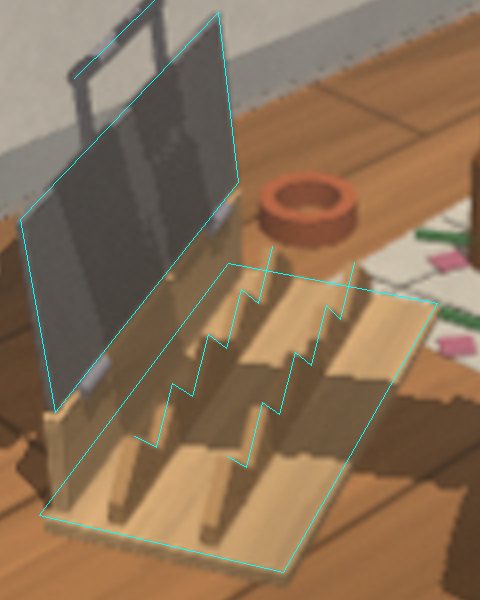

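```bash
python3 - <<'E'
from h import *
from scipy.optimize import least_squares
D=[json.loads(l) for l in open("log.jsonl")]
q=np.radians([d[0] for d in D]);P=np.array([d[1] for d in D])
r=np.cos(q[:,0])*P[:,0]+np.sin(q[:,0])*P[:,1]
al=q[:,2]-q[:,1]
def f(p):
    a1,h,L2,L3,e=p
    return np.r_[a1+L2*np.sin(q[:,1])+L3*np.cos(al)+e*np.sin(al)-r, h+L2*np.cos(q[:,1])+L3*np.sin(al)-e*np.cos(al)-P[:,2]]
s=least_squares(f,[0,.1,.4,.4,0]);print(s.x,np.abs(s.fun).max())
E
```

```text
[ 3.14185225e-04 -1.82271455e-01  6.01042117e-01  4.62547895e-01
 -3.70963624e-03] 0.0008305237116847386
```

```bash
cat > bot.py <<'E'
from h import *
# amber bottles: colour segmentation in both; refine by comparing body axis
def amber(s):
    h=cv2.cvtColor(s["img"],cv2.COLOR_RGB2HSV)
    return (h[:,:,0]>5)&(h[:,:,0]<17)&(h[:,:,1]>150)&(h[:,:,2]<150)
def hull(s,xy,z0=0,z1=.155):
    # silhouette polygon of upright bottle model
    a=np.linspace(0,2*np.pi,24,endpoint=False);pts=[]
    for z,r in((0,.0205),(.115,.0205),(.118,.0125),(.155,.0125)): pts.append(np.c_[xy[0]+r*np.cos(a),xy[1]+r*np.sin(a),np.full(24,z)])
    m=np.zeros((400,640),np.uint8)
    b=proj(s,np.r_[pts[0],pts[1]]);n=proj(s,np.r_[pts[2],pts[3]])
    for q in(b,n): cv2.fillConvexPoly(m,cv2.convexHull(np.round(q*16).astype(np.int32).reshape(-1,1,2)),1,shift=4)
    return m>0
def locate(shots):
    out={}
    for s in shots:
        for a in models.cut_out("bottle1",s):
            M=a["region"]; c=s["img"][M].mean(0); col="red" if c[0]>2.5*c[1] else ("grey" if c[0]-c[2]<25 else "amber")
            p,_=depth_pts(s,M)
            x0=np.median(p[:,:2],0)
            best=None
            for st in(.006,.002,.001):
                c0=x0 if best is None else best[1]
                for dx in range(-5,6):
                    for dy in range(-5,6):
                        xy=c0+np.array([dx,dy])*st; H=hull(s,xy); iou=(H&M).sum()/(H|M).sum()
                        if best is None or iou>best[0]: best=(iou,xy)
            print(s["shot"],col,round(a["conf"],2),np.round(a["uv"]),"xy",np.round(best[1],4),"iou",round(best[0],2),"zmax",round(float(p[:,2].max()),3))
if __name__=="__main__":
    print("top");locate([snapshot("top")]);print("side");locate([snapshot("side")])
E
python3 bot.py
```

```text
top
12 amber 0.77 [411. 251.] xy [ 0.4279 -0.1764] iou 0.95 zmax 0.162
12 amber 0.74 [402. 194.] xy [ 0.5865 -0.1444] iou 0.95 zmax 0.164
12 amber 0.73 [462. 208.] xy [ 0.5584 -0.3211] iou 0.93 zmax 0.163
12 grey 0.68 [449. 248.] xy [ 0.4435 -0.2791] iou 0.88 zmax 0.164
12 red 0.57 [392. 282.] xy [ 0.3419 -0.1211] iou 0.92 zmax 0.162
side
13 amber 0.94 [383. 193.] xy [ 0.4275 -0.1722] iou 0.94 zmax 0.157
13 amber 0.82 [398. 209.] xy [ 0.3403 -0.1175] iou 0.9 zmax 0.158
13 amber 0.71 [348. 180.] xy [ 0.5856 -0.1454] iou 0.82 zmax 0.159
13 grey 0.68 [398. 179.] xy [ 0.4515 -0.2877] iou 0.68 zmax 0.158
13 amber 0.67 [380. 167.] xy [ 0.5568 -0.3145] iou 0.84 zmax 0.158
```

```bash
cat >> h.py <<'E'
def pickpose(xy,phi,e,back=0,zg=.057,beyond=.012):
    f=np.array([np.cos(np.radians(phi)),np.sin(np.radians(phi)),0]);e=np.radians(e)
    z=f*np.cos(e)-np.array([0,0,1])*np.sin(e); x=f*np.sin(e)+np.array([0,0,1])*np.cos(e)
    return np.array([xy[0],xy[1],zg])+z*(beyond-back), Ro.from_matrix(np.c_[x,np.cross(z,x),z])
def placepose(ry,ep,up=0,rx=0,zg=.0645,beyond=.012,dphi=0):
    "ep = pick elevation; place elevation 90-ep"
    f=RK[0][:,0]; e=np.radians(90-ep); u=np.array([0,0,1.])
    z=f*np.cos(e)-u*np.sin(e); x=-f*np.sin(e)-u*np.cos(e)
    return rk([rx,ry,zg+up])+z*beyond, Ro.from_matrix(np.c_[x,np.cross(z,x),z])
E
python3 - <<'E'
from h import *
C=(.586,-.145)
P,Q=pickpose(C,-64,45,.13)
go([((.60,.10,.42),Q),((.56,-.03,.35),Q),(P,Q),(pickpose(C,-64,45)[0],Q)])
E
```

```text
shift [ 0.0733  0.0902 -0.0629] rot [-0.  44.9  0. ] dist 0.132 ang 44.9
shift [0.1725 0.1832 0.0073] rot [-0.  44.9  0. ] dist 0.252 ang 44.9
shift [0.2033 0.2104 0.2169] rot [-0.  44.9  0. ] dist 0.364 ang 44.9
shift [0.2951 0.2104 0.309 ] rot [-0.  44.9  0. ] dist 0.476 ang 44.9
```

Call:
jog_arm --targets "0.01 0.015 -0.04 0 0 0 1; 0.04 0.05 -0.06 0 8 0 1; 0.07 0.09 -0.063 0 16 0 1; 0.1 0.125 -0.05 0 24 0 1; 0.135 0.155 -0.02 0 32 0 1; 0.17 0.183 0.007 0 40 0 1; 0.18 0.195 0.06 0 45 0 1; 0.19 0.2 0.11 0 45 0 1"

```text
clock: 8.6
tool_pos: [0.5506, -0.0541, 0.2443]
orientation: [179.8, -45.2, -63.7]
force: [0.9, -0.8, -0.3]
opening: 0.0875
```

```bash
python3 - <<'E'
from h import *
C=(.586,-.145)
go([pickpose(C,-64,45,.13),pickpose(C,-64,45,.06),pickpose(C,-64,45)])
o=telemetry.get_obs();q=np.radians(o["joint_pos"]);p=o["tool_pos"];print(o["joint_pos"],p,o["orientation"])
# frame guess: q4 roll of forearm
r=np.cos(q[0])*p[0]+np.sin(q[0])*p[1]; l=-np.sin(q[0])*p[0]+np.cos(q[0])*p[1];al=q[2]-q[1]
print("r,l,z",r,l,p[2],"plane wrist r",.601*np.sin(q[1])+.4625*np.cos(al),.601*np.cos(q[1])+.4625*np.sin(al))
R=Ro.from_euler("xyz",o["orientation"],degrees=True).as_matrix();Z=Ro.from_euler("z",-q[0])
print("tool z in arm plane frame",Z.apply(R[:,2]))
E
```

```text
shift [-0.064   0.0078  0.083 ] rot [ 0.  -0.2  0.2] dist 0.105 ang 0.3
shift [-0.0642  0.0077  0.153 ] rot [ 0.  -0.2  0.2] dist 0.166 ang 0.3
shift [-0.0643  0.0077  0.213 ] rot [ 0.  -0.2  0.2] dist 0.223 ang 0.3
[ 37.58788964   5.91776277 -48.21893186  52.7124125  -60.80282766
 -48.65763938] [ 0.55062232 -0.05411946  0.24430462] [179.75601456 -45.1569792  -63.68631445]
r,l,z 0.40331169896190344 -0.3787525924336006 0.24430461731895872 plane wrist r 0.33292086736234855 0.22297934395561514
tool z in arm plane frame [-0.14279579 -0.6945201  -0.7051604 ]
```

Call:
jog_arm --targets "-0.03 0.004 0.04 0 0 0 1; -0.064 0.008 0.083 0 0 0 1; -0.064 0.008 0.083 0 0 0 1; -0.064 0.008 0.115 0 0 0 1; -0.064 0.008 0.15 0 0 0 1; -0.064 0.008 0.185 0 0 0 1; -0.064 0.008 0.213 0 0 0 1; -0.064 0.008 0.213 0 0 0 1"

```text
clock: 9.6
tool_pos: [0.5945, -0.1459, 0.0598]
orientation: [178.5, -44.9, -63.8]
force: [-0.5, -0.3, 1.2]
opening: 0.0876
```

```bash
python3 - <<'E'
from h import *
go([pickpose((.586,-.145),-64,45)]); o=telemetry.get_obs();print(o["joint_pos"],o["force"])
s=snapshot("side");save(s,"s4",(300,100,460,240),5)
s=snapshot("top");save(s,"t4",(340,150,480,270),5)
E
```

```text
shift [-0.0052  0.007   0.011 ] rot [1.3 0.1 0.1] dist 0.014 ang 1.4
[  9.36258954  22.63954667 -58.06564126  95.26751906 -43.32609161
 -75.38382092] [-0.52673402 -0.3280105   1.16227915]
```

View pics/s4.png

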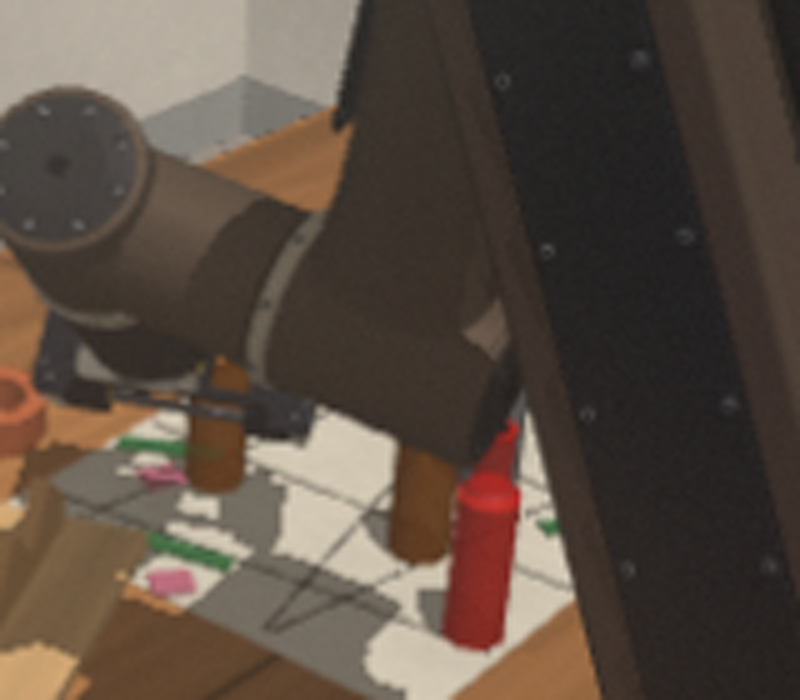

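View pics/t4.png

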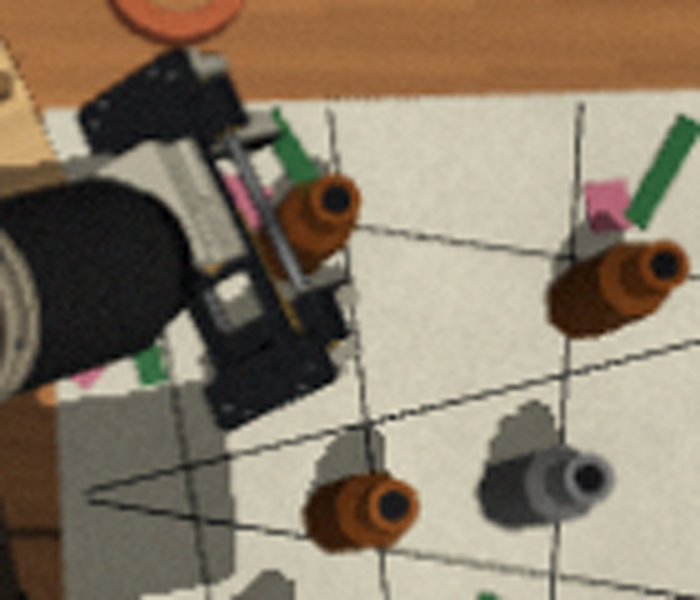

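```bash
cat > kin.py <<'E'
from h import *
from scipy.optimize import least_squares
RY=lambda a:Ro.from_euler("y",-a,degrees=True)  # elevation up by a
def fk(q,p):
    h,L2,L3,d,Lt,s4,s6=p
    W=np.array([L2*np.sin(np.radians(q[1])),0,h+L2*np.cos(np.radians(q[1]))]);al=q[2]-q[1]
    F=RY(al); W=W+F.apply([L3,0,0]); F=F*Ro.from_euler("x",s4*q[3],degrees=True); W=W+F.apply([0,-d,0])
    F=F*RY(q[4]); W=W+F.apply([Lt,0,0])
    # tool: z=F x ; at q6=0, tool down (elev -90): tool x = -lateral => x=-Fy ; y = z x x
    T=F*Ro.from_matrix(np.array([[0,0,1],[-1,0,0],[0,-1,0]]).astype(float))*Ro.from_euler("z",s6*q[5],degrees=True)
    B=Ro.from_euler("z",q[0],degrees=True); return B.apply(W),B*T
PR=None
def load():
    D=[json.loads(l) for l in open("log.jsonl")];return D
def fit(v=True):
    D=load();best=None
    for s4 in(1,-1):
      for s6 in (1,-1):
        def f(p):
            o=[]
            for q,P,E in D:
                a,R=fk(q,[*p,s4,s6]); o+=list(a-P)+list(.1*(R.inv()*Ro.from_euler("xyz",E,degrees=True)).as_rotvec())
            return np.array(o)
        r=least_squares(f,[.17,.6,.46,.19,.35])
        if best is None or r.cost<best[0]: best=(r.cost,[*r.x,s4,s6],np.abs(r.fun).max())
    if v: print(best)
    return best[1]
if __name__=="__main__":
    p=fit(); json.dump(p,open("kin.json","w"))
E
python3 kin.py
```

```text
(np.float64(7.4262727934614e-21), [np.float64(0.1988000001712949), np.float64(0.6015999998991678), np.float64(0.46360000003085616), np.float64(0.19180000001811048), np.float64(0.37804100007076286), -1, -1], np.float64(4.660424823832443e-11))
```

```bash
cat > ik.py <<'E'
from kin import *
K=json.load(open("kin.json"))
LO=np.array([-176.03,-82.01,-58.28,-173.87,-174.79,-173.66]);HI=np.array([176.03,121.73,71.71,95.51,-.11,173.66])
def ik(P,Q,q0):
    def f(q):
        a,R=fk(q,K); return np.r_[(a-P)*10,(R.inv()*Q).as_rotvec()]
    r=least_squares(f,np.clip(q0,LO+.1,HI-.1),bounds=(LO,HI),xtol=1e-10,max_nfev=60)
    return r.x,np.abs(r.fun).max()
def margin(q): return min((q-LO).min(),(HI-q).min())
rng=np.random.default_rng(0)
def iks(P,Q,n=12):
    S=[]
    b=np.degrees(np.arctan2(P[1],P[0]))
    for _ in range(n):
        q0=np.array([b+rng.uniform(-60,60),rng.uniform(-30,60),rng.uniform(-50,40),rng.uniform(-150,90),rng.uniform(-140,-20),rng.uniform(-150,150)])
        q,e=ik(P,Q,q0)
        if e<1e-4 and all(np.abs(q-s).max()>2 for s in S): S.append(q)
    return S
E
cat > srch.py <<'E'
from ik import *
np.set_printoptions(precision=1,suppress=True,linewidth=150)
print("place")
for e in(35,40,45,50):
  for ry in(-.105,.105,.035,-.035):
    S=iks(*placepose(ry,e),10)
    for s in S: print(e,ry,s,"m",round(margin(s),1))
E
time python3 srch.py
```

```text
place
35 -0.105 [ 20.1  15.3 -34.1 -30.3  -6.7 -55. ] m 6.6
40 -0.105 [ 11.6  15.2 -28.9 -54.1 -11.4 -25.3] m 11.3
45 -0.105 [  0.4  16.1 -27.3 -75.9 -18.3   3.9] m 18.2
45 0.105 [ 23.4  12.2 -33.  -95.9  -1.8   7.8] m 1.7
45 0.035 [ 17.2  12.6 -32.2 -85.6  -6.2   1.8] m 6.1
45 -0.035 [  8.3  14.  -30.3 -80.6 -12.6   3.1] m 12.5
50 -0.105 [ -9.9  18.1 -29.2 -92.6 -26.7  27.9] m 26.6
50 0.105 [   0.6   16.8  -45.5 -133.8  -27.1   64. ] m 12.7
50 0.035 [  -2.3   15.9  -38.7 -116.1  -23.8   47.2] m 19.5
50 -0.035 [  -5.6   16.5  -33.7 -102.5  -24.3   35.3] m 24.2
real	0m15.839s
user	0m16.220s
sys	0m0.125s
```

```bash
cat > srch2.py <<'E'
from ik import *
np.set_printoptions(precision=1,suppress=True,linewidth=150)
print("place")
for e in(35,40,42):
  for ry in(.035,-.035,-.105):
    for s in iks(*placepose(ry,e,beyond=.008),25): print(e,ry,s,"m",round(margin(s),1))
print("pick")
for n,xy in dict(A=(.4277,-.1745),B=(.5575,-.318),C=(.586,-.145)).items():
  for e in(40,45,50):
    for phi in range(-180,30,15):
      for s in iks(*pickpose(xy,phi,e,beyond=.008),6):
        if margin(s)>3: print(n,e,phi,s,"m",round(margin(s),1))
E
time timeout 560 python3 srch2.py
```

```text
place
35 -0.105 [ 20.3  14.8 -34.6 -29.4  -6.7 -56.1] m 6.5
40 -0.105 [ 11.8  14.7 -29.3 -53.2 -11.3 -26.4] m 11.2
42 -0.035 [ 20.5  13.  -32.9 -57.8  -4.3 -28.2] m 4.2
42 -0.105 [  7.4  14.9 -28.1 -62.5 -13.9 -14.2] m 13.8
pick
A 40 -180 [  1.4  42.1  -6.6  -1.1 -91.3 -90.9] m 51.7
A 40 -165 [  7.4  40.6 -12.9   5.8 -86.3 -85.5] m 45.3
A 40 -150 [ 13.3  38.3 -20.8  12.9 -79.9 -81.4] m 37.5
A 40 -135 [ 19.   35.5 -30.1  20.6 -72.5 -79. ] m 28.2
A 40 -120 [ 23.9  32.1 -40.5  29.9 -64.6 -78.8] m 17.7
A 40 -105 [ 27.3  28.1 -52.   42.5 -57.  -81.3] m 6.3
A 40 0 [ -52.7   12.2  -44.   -92.7  -37.6 -136.5] m 14.3
A 40 15 [ -50.9   15.5  -37.5  -78.9  -45.4 -140.4] m 20.8
A 45 -180 [  1.4  39.   -9.2  -1.  -86.8 -91. ] m 49.0
A 45 -165 [  7.2  37.5 -15.2   5.6 -82.1 -85.2] m 43.1
A 45 -150 [ 12.8  35.3 -22.7  12.5 -76.  -80.7] m 35.6
A 45 -135 [ 18.1  32.5 -31.5  20.1 -69.  -77.7] m 26.8
A 45 -120 [ 22.7  29.1 -41.4  29.2 -61.4 -76.7] m 16.9
A 45 -105 [ 25.6  25.1 -52.3  41.7 -53.8 -78.2] m 5.9
A 45 -15 [ -40.2    5.4  -45.5  -99.4  -17.8 -151.7] m 12.8
A 45 0 [ -41.1    7.9  -41.5  -83.2 
[... 2868 characters left out ...]

C 45 -105 [ 22.2  35.  -30.9  39.6 -61.9 -68.4] m 27.4
C 45 -90 [ 21.8  30.3 -43.1  55.4 -52.9 -70.6] m 15.2
C 45 -75 [ 15.6  25.6 -54.1  79.3 -46.  -75.7] m 4.2
C 45 15 [ -24.6   17.7  -26.   -73.4  -28.  -168.4] m 5.2
C 50 -180 [  3.3  46.7  11.8  -2.1 -95.1 -92.7] m 59.9
C 50 -165 [  7.6  45.4   6.2   4.7 -90.6 -84.3] m 64.5
C 50 -150 [ 11.8  43.2  -1.2  11.6 -84.2 -77.1] m 57.0
C 50 -135 [ 15.7  40.3 -10.1  18.9 -76.6 -71.3] m 48.2
C 50 -120 [ 18.9  36.8 -20.1  27.1 -67.9 -67.2] m 38.2
C 50 -105 [ 20.9  32.8 -31.   37.6 -58.6 -65.2] m 27.2
C 50 -90 [ 20.4  28.3 -42.5  52.5 -49.5 -66.1] m 15.8
C 50 -75 [ 14.5  23.8 -53.   75.3 -41.7 -69.9] m 5.3
real	1m14.940s
user	1m15.275s
sys	0m0.116s
```

```bash
cat >> ik.py <<'E'
def pts(q):
    h,L2,L3,d,Lt,s4,s6=K
    E=np.array([L2*np.sin(np.radians(q[1])),0,h+L2*np.cos(np.radians(q[1]))]);F=RY(q[2]-q[1]);W=E+F.apply([L3,0,0])
    F=F*Ro.from_euler("x",s4*q[3],degrees=True);O=W+F.apply([0,-d,0]);B=Ro.from_euler("z",q[0],degrees=True)
    return B.apply(np.array([E,W,O]))
def plan(q0,wps,ds=.05,da=9.0,dq=(9,9,10,12,12,12)):
    "joint interpolation through wps, dense rows"
    rows=[];q=np.array(q0,float)
    for w in wps:
        w=np.array(w,float); n=max(1,int(np.ceil((np.abs(w-q)/dq).max())))
        while 1:
            Q=[q+(w-q)*k/n for k in range(n+1)];F=[fk(x,K) for x in Q]
            if all(np.linalg.norm(F[i+1][0]-F[i][0])<=ds and np.degrees((F[i].__getitem__(1).inv()*F[i+1][1]).magnitude())<=da for i in range(n)): break
            n+=1
        rows+=Q[1:]; q=w
    return rows
def cart(q0,P0,P1,Q,n):
    "straight line rows by IK continuation"
    out=[];q=np.array(q0,float)
    for k in range(1,n+1):
        q,e=ik(P0+(P1-P0)*k/n,Q,q); assert e<1e-3,(k,e,q); out.append(q)
    return out
def emit(rows,g,n=8):
    "print rows relative to current measured pose"
    o,p,R=cur()
    for q in rows[:n]:
        P,Q=fk(q,K); d=R.inv().apply(P-p);v=(R.inv()*Q).as_rotvec(degrees=True)
        print("%.3f %.3f %.3f %.1f %.1f %.1f %g;"%(*d,*v,g), end=" ")
    print()
def qnow(): return np.array(telemetry.get_obs()["joint_pos"])
E
python3 - <<'E'
from ik import *
np.set_printoptions(precision=3,suppress=True,linewidth=150)
C=(.586,-.145);A=(.4277,-.1745);B=(.5575,-.318)
pk=dict(C=ik(*pickpose(C,-180,50,beyond=.008),[3,46,11,-2,-95,-92])[0],A=ik(*pickpose(A,-150,45,beyond=.008),[12,35,-22,12,-76,-80])[0],B=ik(*pickpose(B,-165,40,beyond=.008),[-4,51,9,14,-95,-76])[0])
pl=dict(C=ik(*placepose(.105,50,beyond=.008),[0,16,-45,-133,-27,64])[0],A=ik(*placepose(-.035,45,beyond=.008),[8,14,-30,-80,-12,3])[0],B=ik(*placepose(-.105,40,beyond=.008),[11,14,-29,-53,-11,-26])[0])
for k in "CAB":
  for nm,d in(("pick",pk),("place",pl)):
    x=pts(d[k]);print(k,nm,d[k].round(1)); print("   W",x[1],"O",x[2],"rack",(x[1:]-RK[1])@RK[0])
E
```

```text
C pick [  3.3  46.7  11.8  -2.1 -95.1 -92.7]
   W [0.817 0.047 0.346] O [ 0.824 -0.145  0.34 ] rack [[ 0.177 -0.217  0.346]
 [ 0.099 -0.392  0.34 ]]
C place [   0.8   16.1  -45.4 -132.9  -26.4   62.8]
   W [0.388 0.005 0.369] O [0.262 0.134 0.302] rack [[-0.227 -0.066  0.369]
 [-0.283  0.105  0.302]]
A pick [ 12.8  35.3 -22.7  12.5 -76.  -80.7]
   W [0.579 0.131 0.297] O [ 0.654 -0.044  0.319] rack [[-0.    -0.036  0.297]
 [-0.009 -0.227  0.319]]
A place [  8.8  13.4 -30.6 -79.5 -12.3   1.6]
   W [0.467 0.073 0.462] O [0.343 0.018 0.326] rack [[-0.126 -0.04   0.462]
 [-0.262 -0.035  0.326]]
B pick [ -4.   51.6   9.2  14.5 -95.8 -76. ]
   W [ 0.812 -0.057  0.259] O [ 0.831 -0.245  0.295] rack [[ 0.127 -0.308  0.259]
 [ 0.062 -0.485  0.295]]
B place [ 11.8  14.7 -29.3 -53.2 -11.3 -26.4]
   W [0.476 0.1   0.458] O [ 0.395 -0.035  0.348] rack [[-0.106 -0.02   0.458]
 [-0.238 -0.105  0.348]]
```

Call:
jog_arm --targets "0 0 -0.03 0 0 0 1; 0 0 -0.07 0 0 0 1; 0 0 -0.11 0 0 0 1; 0 0 -0.15 0 0 0 1; 0 0 -0.19 0 0 0 1; 0 0 -0.21 0 0 0 1; 0 0 -0.22 0 0 0 1; 0 0 -0.22 0 0 0 1"

```text
clock: 10.7
tool_pos: [0.5306, -0.0016, 0.2166]
orientation: [178.8, -44.9, -63.8]
force: [0.4, -0.4, -0.0]
opening: 0.0875
```

```bash
python3 - <<'E'
from ik import *
np.set_printoptions(precision=3,suppress=True,linewidth=150)
q=qnow();print(q,telemetry.get_obs()["tool_pos"])
C=(.586,-.145)
pre=ik(*pickpose(C,-180,50,back=.16,beyond=.008),[3,46,11,-2,-95,-92])[0]
P,Q=pickpose(C,-180,50,back=.16,beyond=.008)
hi=ik(P+[.03,0,.1],Q,pre)[0]
rows=plan(q,[hi,pre])
for r in rows: print(r.round(0),fk(r,K)[0])
emit(rows,1,16)
E
```

```text
[ 45.302   8.882 -47.678  47.725 -63.043 -53.458] [ 0.531 -0.002  0.217]
[ 43.  12. -42.  45. -67. -56.] [ 0.55  -0.01   0.233]
[ 40.  14. -36.  42. -71. -58.] [ 0.567 -0.019  0.246]
[ 38.  17. -29.  39. -75. -61.] [ 0.582 -0.028  0.257]
[ 35.  19. -23.  36. -79. -63.] [ 0.595 -0.036  0.265]
[ 33.  22. -17.  33. -83. -65.] [ 0.606 -0.044  0.272]
[ 30.  25. -11.  30. -87. -68.] [ 0.616 -0.051  0.276]
[ 28.  27.  -5.  27. -91. -70.] [ 0.625 -0.058  0.279]
[ 25.  30.   1.  24. -95. -72.] [ 0.634 -0.064  0.281]
[  23.   33.    7.   21. -100.  -75.] [ 0.643 -0.07   0.281]
[  20.   35.   13.   18. -104.  -77.] [ 0.652 -0.075  0.281]
[  18.   38.   19.   15. -108.  -80.] [ 0.662 -0.082  0.28 ]
[  15.   41.   25.   12. -112.  -82.] [ 0.671 -0.088  0.279]
[  13.   43.   31.    9. -116.  -84.] [ 0.681 -0.096  0.278]
[  10.   46.   37.    6. -120.  -87.] [ 0.69  -0.106  0.277]
[   8.   48.   44.    3. -124.  -89.] [ 0.699 -0.117  0.276]
[   5.   51.   50.    1. -128.  -91.] [ 0.707 -0.13   0.275]
[   3.   54.   56.   -2. -132.  -94.] [ 0.714 -0.145  0.273]
[   3.   53.   50.   -2. -127.  -94.] [ 0.707 -0.145  0.24 ]
[   3.   52.   44.   -2. -122.  -93.] [ 0.697 -0.145  0.206]
[   3.   51.   38.   -2. -117.  -93.] [ 0.684 -0.145  0.173]
0.023 -0.014 -0.000 -4.1 0.4 7.6 1; 0.043 -0.025 0.001 -8.3 0.8 15.0 1; 0.061 -0.035 0.003 -12.6 1.1 22.1 1; 0.076 -0.042 0.006 -17.1 1.3 29.0 1; 0.089 -0.049 0.010 -21.7 1.4 35.5 1; 0.100 -0.055 0.015 -26.4 1.4 41.8 1; 0.110 -0.060 0.019 -31.2 1.3 47.6 1; 0.117 -0.066 0.025 -36.0 1.2 53.2 1; 0.124 -0.072 0.031 -40.8 0.9 58.4 1; 0.131 -0.077 0.037 -45.7 0.6 63.1 1; 0.137 -0.083 0.044 -50.5 0.2 67.5 1; 0.143 -0.089 0.052 -55.3 -0.4 71.5 1; 0.151 -0.094 0.061 -60.0 -1.0 75.1 1; 0.159 -0.099 0.071 -64.6 -1.6 78.3 1; 0.168 -0.102 0.081 -69.1 -2.4 81.1 1; 0.178 -0.103 0.093 -73.4 -3.2 83.5 1;
```

```bash
cat >> ik.py <<'E'
def coverpts(th=95):
    t=np.radians(th);G=[]
    for d in np.linspace(.0,.16,9):
        for y in np.linspace(-.175,.175,15): G.append((.075-d*np.cos(t),y,.1+d*np.sin(t)))
    for y in np.linspace(-.07,.07,7): G.append((.075-.215*np.cos(t),y,.1+.215*np.sin(t)))
    return np.array(G)@RK[0].T+RK[1]
def clear(rows,th=95):
    G=coverpts(th);m=[]
    for q in rows:
        E,W,O=pts(q);P,_=fk(q,K);H=P+(O-P)/np.linalg.norm(O-P)*.066
        for n,a,b in(("fore",E,W),("wrist",W,O),("tool",O,H)):
            t=np.linspace(0,1,20)[:,None];S=a+(b-a)*t
            m.append((np.linalg.norm(S[:,None]-G[None],axis=2).min(),n))
    return min(m)
E
python3 - <<'E'
from ik import *
C=(.586,-.145)
P,Q=pickpose(C,-180,50,back=.16,beyond=.008)
pre=ik(P,Q,[3,46,11,-2,-95,-92])[0]
hi=ik(P+[.03,0,.1],Q,pre)[0]
print(clear(plan(qnow(),[hi,pre])))
P,Q=pickpose(C,-180,50,beyond=.008);print(clear([ik(P,Q,pre)[0]]))
E
```

```text
(np.float64(0.11952874757540356), 'tool')
(np.float64(0.12704718991942013), 'fore')
```

Call:
jog_arm --targets "0.023 -0.014 0 -4.1 0.4 7.6 1; 0.043 -0.025 0.001 -8.3 0.8 15 1; 0.061 -0.035 0.003 -12.6 1.1 22 1; 0.076 -0.042 0.006 -17 1.3 29 1; 0.089 -0.049 0.01 -21.7 1.4 35.5 1; 0.1 -0.055 0.015 -26.4 1.4 41.8 1; 0.11 -0.06 0.019 -31.2 1.3 47.6 1; 0.117 -0.066 0.025 -36 1.2 53.2 1"

```text
clock: 11.7
tool_pos: [0.6343, -0.065, 0.2795]
orientation: [-167.1, -39.9, -136.9]
force: [0.5, -0.0, -0.7]
opening: 0.0879
```

```bash
cat > pre.py <<'E'
from ik import *
np.set_printoptions(precision=3,suppress=True,linewidth=150)
import sys
xy=(float(sys.argv[1]),float(sys.argv[2]));phi=float(sys.argv[3]);e=float(sys.argv[4]);seed=[float(v) for v in sys.argv[5].split(",")]
P,Q=pickpose(xy,phi,e,back=.16,beyond=.008)
pre=ik(P,Q,seed)[0];hi=ik(P+[0,0,.1]-.2*np.array([np.cos(np.radians(phi)),np.sin(np.radians(phi)),0])*.2,Q,pre)[0]
q=qnow();print(q,"hi",hi,"pre",pre)
mode=sys.argv[6]
w={"hi":[hi,pre],"pre":[pre]}[mode]
rows=plan(q,w)+[pre]
print(len(rows),clear(rows),[fk(r,K)[0][2].round(3) for r in rows]);emit(rows,1,8)
E
python3 pre.py .586 -.145 -180 50 3,46,11,-2,-95,-92 hi
```

```text
[ 25.149  30.17    1.13   24.025 -95.582 -72.543] hi [   2.774   55.442   59.305   -2.471 -133.803  -93.837] pre [   2.898   51.153   37.895   -2.085 -116.691  -93.158]
12 (np.float64(0.11823229525622844), 'tool') [np.float64(0.281), np.float64(0.281), np.float64(0.28), np.float64(0.279), np.float64(0.278), np.float64(0.277), np.float64(0.275), np.float64(0.273), np.float64(0.24), np.float64(0.206), np.float64(0.173), np.float64(0.173)]
-0.003 -0.013 -0.002 -5.4 0.4 5.9 1; -0.007 -0.026 -0.002 -10.8 0.9 11.2 1; -0.011 -0.039 -0.001 -16.1 1.4 16.1 1; -0.014 -0.053 0.000 -21.4 1.9 20.5 1; -0.017 -0.068 0.004 -26.4 2.4 24.4 1; -0.017 -0.084 0.008 -31.3 2.9 27.8 1; -0.016 -0.100 0.015 -35.9 3.4 30.7 1; -0.012 -0.117 0.025 -40.2 3.8 33.2 1;
```

Tracking follows the model exactly; continuing.

Call:
jog_arm --targets "-0.003 -0.013 -0.002 -5.4 0.4 5.9 1; -0.007 -0.026 -0.002 -10.8 0.9 11.2 1; -0.011 -0.039 -0.001 -16.1 1.4 16.1 1; -0.014 -0.053 0 -21.4 1.9 20.5 1; -0.017 -0.068 0.004 -26.4 2.4 24.4 1; -0.017 -0.084 0.008 -31.3 2.9 27.8 1; -0.016 -0.1 0.015 -35.9 3.4 30.7 1; -0.012 -0.117 0.025 -40.2 3.8 33.2 1"

```text
clock: 12.7
tool_pos: [0.7237, -0.1466, 0.2713]
orientation: [179.9, -40.1, 179.8]
force: [0.1, -0.5, -0.3]
opening: 0.0877
```

```bash
python3 bot.py; python3 pre.py .586 -.145 -180 50 3,46,11,-2,-95,-92 pre; python3 - <<'E'
from h import *
go([pickpose((.586,-.145),-180,50,back=.1,beyond=.008),pickpose((.586,-.145),-180,50,back=0,beyond=.008)])
E
```

```text
top
16 amber 0.84 [464. 207.] xy [ 0.5562 -0.3208] iou 0.95 zmax 0.162
16 amber 0.62 [410. 250.] xy [ 0.4273 -0.1766] iou 0.86 zmax 0.161
16 red 0.58 [390. 281.] xy [ 0.3419 -0.1235] iou 0.88 zmax 0.162
16 grey 0.57 [449. 249.] xy [ 0.4432 -0.2806] iou 0.87 zmax 0.161
16 amber 0.56 [407. 195.] xy [ 0.587  -0.1478] iou 0.6 zmax 0.161
side
17 amber 0.68 [347. 189.] xy [ 0.5851 -0.1463] iou 0.56 zmax 0.113
[   2.577   55.568   59.139   -2.443 -133.652  -93.798] hi [   2.774   55.442   59.305   -2.471 -133.803  -93.837] pre [   2.898   51.153   37.895   -2.085 -116.691  -93.158]
4 (np.float64(0.18946961253697148), 'tool') [np.float64(0.238), np.float64(0.206), np.float64(0.173), np.float64(0.173)]
-0.014 0.001 0.030 0.0 -0.0 -0.0 1; -0.025 0.002 0.064 0.0 -0.1 -0.1 1; -0.032 0.002 0.100 0.1 -0.1 -0.1 1; -0.032 0.002 0.100 0.1 -0.1 -0.1 1; 
shift [-0.0325  0.0024  0.1599] rot [ 0.1 -0.1 -0.1] dist 0.163 ang 0.2
shift [-0.0328  0.0022  0.2599] rot [ 0.1 -0.1 -0.1] dist 0.262 ang 0.2
```

Call:
jog_arm --targets "-0.015 0.001 0.035 0 0 0 1; -0.025 0.002 0.07 0 0 0 1; -0.032 0.002 0.11 0 0 0 1; -0.033 0.002 0.15 0 0 0 1; -0.033 0.002 0.19 0 0 0 1; -0.033 0.002 0.225 0 0 0 1; -0.033 0.002 0.26 0 0 0 1; -0.033 0.002 0.26 0 0 0 1"

```text
clock: 13.9
tool_pos: [0.5781, -0.1445, 0.0494]
orientation: [180.0, -40.4, 179.9]
force: [0.2, -0.2, 0.8]
opening: 0.0881
```

```bash
python3 - <<'E'
from h import *
go([pickpose((.586,-.145),-180,50,back=0,beyond=.008)]);print(telemetry.get_obs()["force"])
s=snapshot("side");save(s,"s5",(300,100,460,240),5)
s=snapshot("top");save(s,"t5",(340,150,480,270),5)
E
```

```text
shift [-0.0012 -0.0005 -0.0029] rot [ 0.1 -0.4 -0.1] dist 0.003 ang 0.4
[ 0.19934911 -0.20990172  0.79736143]
```

View pics/t5.png

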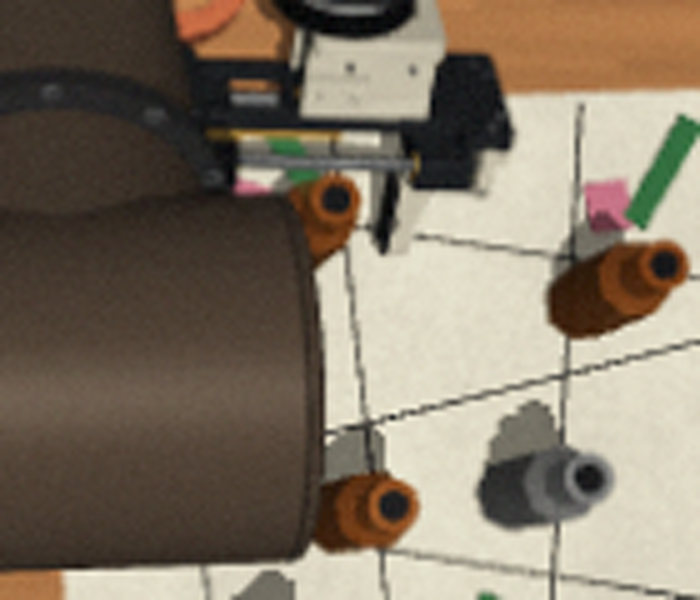

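View pics/s5.png

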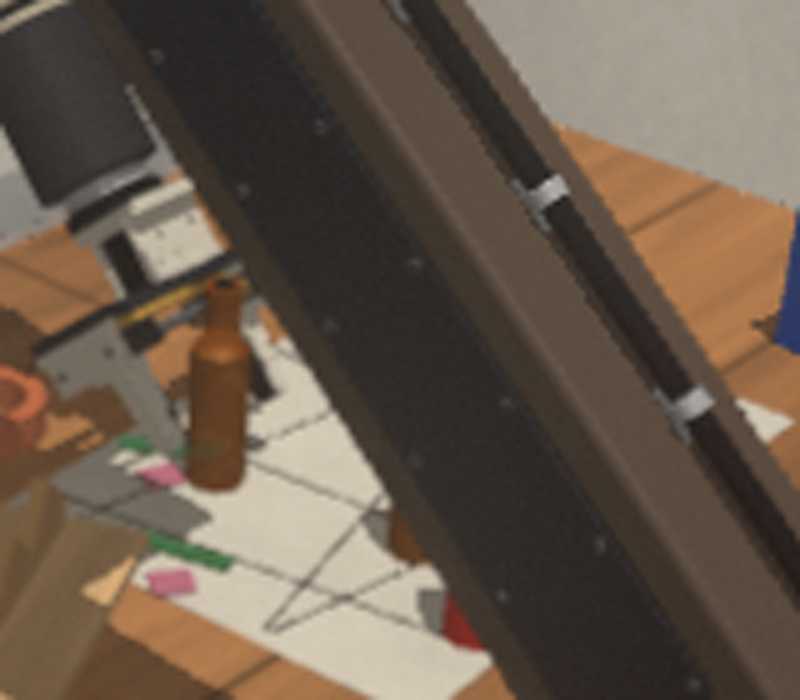

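Call:
jog_arm --targets "0 0 0 0 0 0 -1; 0 0 0 0 0 0 -1; 0 0 0 0 0 0 -1; 0 0 0 0 0 0 -1; 0.01 0 -0.012 0 0 0 -1; 0.03 0 -0.035 0 0 0 -1; 0.055 0 -0.065 0 0 0 -1; 0.08 0 -0.095 0 0 0 -1"

```text
clock: 15.0
tool_pos: [0.5813, -0.1449, 0.1775]
orientation: [-179.9, -40.1, 179.9]
force: [0.8, -0.3, -0.7]
opening: 0.0419
```

```bash
cat > pl.py <<'E'
from ik import *
np.set_printoptions(precision=3,suppress=True,linewidth=150)
import sys
# pl.py ry ep mode seed(place) 
ry=float(sys.argv[1]);ep=float(sys.argv[2]);mode=sys.argv[3];seed=[float(v) for v in sys.argv[4].split(",")]
o=telemetry.get_obs();print("open",o["opening"],"F",o["force"].round(1),"tcp",o["tool_pos"])
P,Q=placepose(ry,ep,beyond=.008);low=ik(P,Q,seed)[0];up=ik(P+[0,0,.17],Q,low)[0]
q=qnow();print(q.round(1),"up",up.round(1),"low",low.round(1))
mid=[]
if mode=="go":
    m=(q+up)/2; Pm,Qm=fk(m,K);print("mid tcp",Pm)
    rows=plan(q,[up],da=8.5)
else: rows=plan(q,[[float(v) for v in a.split(",")] for a in sys.argv[5:]]+[up],da=8.5)
print(len(rows),clear(rows))
for r in rows:
    Pp,R=fk(r,K); b=R.apply([np.cos(np.radians(ep)),0,-np.sin(np.radians(ep))]); c=Pp-.008*R.as_matrix()[:,2]; print("tcp",Pp.round(2),"foot",(c-b*.057).round(2),"neck",(c+b*.098).round(2),"q5",r[4].round(0))
emit(rows,-1,8)
E
python3 pl.py .105 50 go 0,16,-45,-133,-27,64
```

```text
open 0.041913778987904333 F [ 0.8 -0.3 -0.7] tcp [ 0.581 -0.145  0.178]
[   3.3   40.6   17.5   -2.2 -106.9  -93.2] up [ 24.5  -6.  -34.7 -96.1  -0.1   6.9] low [   0.8   16.1  -45.4 -132.9  -26.4   62.8]
mid tcp [0.604 0.257 0.163]
23 (np.float64(0.031763879843104456), 'tool')
tcp [ 0.58 -0.11  0.16] foot [ 0.59 -0.1   0.11] neck [ 0.58 -0.12  0.26] q5 -102.0
tcp [ 0.58 -0.07  0.15] foot [ 0.6  -0.06  0.1 ] neck [ 0.57 -0.09  0.25] q5 -98.0
tcp [ 0.59 -0.03  0.14] foot [ 0.6  -0.01  0.09] neck [ 0.57 -0.06  0.23] q5 -93.0
tcp [0.59 0.01 0.13] foot [0.61 0.03 0.09] neck [ 0.57 -0.03  0.22] q5 -88.0
tcp [0.59 0.05 0.13] foot [0.61 0.08 0.09] neck [ 0.56 -0.    0.21] q5 -84.0
tcp [0.59 0.09 0.13] foot [0.62 0.12 0.09] neck [0.56 0.03 0.2 ] q5 -79.0
tcp [0.6  0.12 0.13] foot [0.62 0.16 0.1 ] neck [0.55 0.06 0.2 ] q5 -74.0
tcp [0.6  0.16 0.13] foot [0.63 0.19 0.11] neck [0.55 0.09 0.19] q5 -70.0
tcp [0.6  0.19 0.14] foot [0.63 0.23 0.12] neck [0.55 0.12 0.19] q5 -65.0
tcp [0.6  0.22 0.15] foot [0.63 0.26 0.13] neck [0.55 0.14 0.19] q5 -60.0
tcp [0.6  0.25 0.16] foot [0.64 0.28 0.15] neck
[... 533 characters left out ...]
2] q5 -23.0
tcp [0.58 0.31 0.23] foot [0.62 0.34 0.25] neck [0.5  0.25 0.22] q5 -19.0
tcp [0.57 0.3  0.23] foot [0.61 0.33 0.25] neck [0.48 0.25 0.22] q5 -14.0
tcp [0.56 0.29 0.23] foot [0.6  0.32 0.25] neck [0.47 0.24 0.22] q5 -9.0
tcp [0.54 0.28 0.23] foot [0.58 0.3  0.25] neck [0.45 0.23 0.21] q5 -5.0
tcp [0.52 0.26 0.23] foot [0.57 0.28 0.24] neck [0.43 0.22 0.21] q5 -0.0
-0.012 0.037 0.012 -3.5 -4.3 -6.1 -1; -0.022 0.075 0.021 -6.8 -8.8 -11.9 -1; -0.030 0.115 0.028 -9.9 -13.4 -17.3 -1; -0.036 0.155 0.032 -12.7 -18.3 -22.3 -1; -0.040 0.194 0.033 -15.4 -23.4 -27.0 -1; -0.043 0.232 0.032 -17.8 -28.6 -31.2 -1; -0.043 0.269 0.029 -19.9 -33.9 -34.9 -1; -0.042 0.304 0.024 -21.7 -39.4 -38.1 -1;
```

```bash
python3 - <<'E'
from ik import *
np.set_printoptions(precision=1,suppress=True,linewidth=150)
for ry,ep,seed in((.105,50,[0,16,-45,-133,-27,64]),(-.035,45,[8,14,-30,-80,-12,3]),(-.035,50,[-5,16,-33,-102,-24,35]),(-.105,40,[11,14,-29,-53,-11,-26])):
  for dx,dz in((0,.03),(0,.06),(0,.09),(0,.12),(-.05,.05),(-.05,.1),(.05,.1),(.08,.1)):
    P,Q=placepose(ry,ep,rx=dx,up=dz,beyond=.008);q,e=ik(P,Q,seed);print(ry,ep,dx,dz,q,"ok" if e<1e-4 else "BAD")
E
```

```text
0.105 50 0 0.03 [   8.5    9.7  -39.3 -119.3  -15.3   41.6] ok
0.105 50 0 0.06 [ 25.8   4.9 -34.2 -92.1  -0.2   2.3] BAD
0.105 50 0 0.09 [ 25.7   1.7 -34.5 -92.5  -0.1   2.7] BAD
0.105 50 0 0.12 [ 25.4  -1.3 -34.7 -93.3  -0.1   3.6] BAD
0.105 50 -0.05 0.05 [  18.3    1.8  -39.7 -101.5   -6.    16.5] ok
0.105 50 -0.05 0.1 [ 25.6  -4.2 -39.3 -92.5  -0.1   2.7] BAD
0.105 50 0.05 0.1 [ 25.3   5.2 -29.8 -93.4  -0.2   3.8] BAD
0.105 50 0.08 0.1 [ 25.    7.8 -27.  -94.3  -0.4   4.8] BAD
-0.035 45 0 0.03 [ 18.9   9.6 -32.8 -60.5  -5.7 -24.6] ok
-0.035 45 0 0.06 [ 27.    6.4 -37.9 -40.7  -0.1 -50. ] BAD
-0.035 45 0 0.09 [ 29.1   3.2 -40.6 -29.6  -0.1 -62.5] BAD
-0.035 45 0 0.12 [ 30.9   0.  -44.  -15.1  -0.1 -78.3] BAD
-0.035 45 -0.05 0.05 [ 26.    3.2 -41.7 -45.3  -0.1 -44.7] BAD
-0.035 45 -0.05 0.1 [ 29.3  -2.7 -45.3 -28.3  -1.1 -64. ] BAD
-0.035 45 0.05 0.1 [ 29.8   6.6 -37.4 -22.6  -0.1 -70. ] BAD
-0.035 45 0.08 0.1 [ 29.9   9.1 -35.  -20.4  -0.1 -72.3] BAD
-0.035 50 0 0.03 [  1.   11.1 -32.  -90.8 -18.9  17.6] ok
-0.035 50 0 0.06 [  9.1   6.9 -31.3 -77.  -13.2  -2.3] ok
-0.035 50 0 0.09 [ 21.4   3.1 -34.5 -54.8  -4.3 -32.3] ok
-0.035 50 0 0.12 [ 27.6   0.  -38.9 -38.   -0.1 -53. ] BAD
-0.035 50 -0.05 0.05 [  1.6   4.7 -35.8 -83.6 -18.6   9.5] ok
-0.035 50 -0.05 0.1 [ 25.   -2.7 -41.5 -46.5  -1.4 -42.9] BAD
-0.035 50 0.05 0.1 [ 26.5   6.5 -33.1 -43.   -0.1 -47.3] BAD
-0.035 50 0.08 0.1 [ 26.7   9.  -30.5 -41.7  -0.1 -48.7] BAD
-0.105 40 0 0.03 [ 16.2  11.5 -31.8 -41.5  -9.5 -41.3] ok
-0.105 40 0 0.06 [ 19.9   8.3 -34.9 -29.5  -8.  -56. ] ok
-0.105 40 0 0.09 [ 22.3   5.2 -37.7 -18.5  -7.6 -68.8] ok
-0.105 40 0 0.12 [ 23.3   2.2 -38.8 -10.9  -9.1 -77.2] ok
-0.105 40 -0.05 0.05 [ 15.9   5.5 -36.7 -38.4 -10.5 -44.3] ok
-0.105 40 -0.05 0.1 [ 21.8  -0.2 -41.9 -18.   -8.8 -69. ] ok
-0.105 40 0.05 0.1 [ 23.5   8.3 -34.5 -12.7  -7.4 -75.5] ok
-0.105 40 0.08 0.1 [ 23.8  10.8 -32.  -11.   -7.4 -77.4] ok
```

```bash
cat >> ik.py <<'E'
def lift2(q,dx,dz,free=(1,2)):
    "move TCP by dx along rack x(-y kept loosely) and dz using q1..q3 only"
    P0,_=fk(q,K)
    T=P0+RK[0]@np.array([dx,0,dz])
    def f(a):
        w=q.copy();w[:3]=a;return (fk(w,K)[0]-T)*10
    r=least_squares(f,q[:3],bounds=(LO[:3],HI[:3]));w=q.copy();w[:3]=r.x;return w,np.abs(r.fun).max()
def bott(q,ep,zb=.057,beyond=.008):
    P,R=fk(q,K);b=R.apply([np.cos(np.radians(ep)),0,-np.sin(np.radians(ep))]);c=P-beyond*R.as_matrix()[:,2]
    tr=lambda X:RK[0].T@(X-RK[1])
    return tr(c-b*zb),tr(c+b*(.115-zb)),tr(c+b*(.155-zb)),np.degrees(np.arccos(np.clip(-b@RK[0][:,0],-1,1)))
E
python3 - <<'E'
from ik import *
np.set_printoptions(precision=3,suppress=True,linewidth=150)
for ry,ep,seed in((.105,50,[0,16,-45,-133,-27,64]),(-.035,50,[-5,16,-33,-102,-24,35]),(-.035,45,[8,14,-30,-80,-12,3]),(-.105,40,[11,14,-29,-53,-11,-26])):
    P,Q=placepose(ry,ep,beyond=.008);q,e=ik(P,Q,np.array(seed,float));print("==",ry,ep,q.round(1))
    for dx,dz in((0,.04),(-.02,.08),(-.02,.12),(-.02,.16)):
        w,e=lift2(q,dx,dz);f,s,n,a=bott(w,ep);print(dx,dz,w.round(1),e<1e-3,"foot",f,"shoulder",s,"neck",n,"ang",a.round(1))
E
```

```text
== 0.105 50 [   0.8   16.1  -45.4 -132.9  -26.4   62.8]
0 0.04 [   0.8   11.1  -46.3 -132.9  -26.4   62.8] True foot [0.057 0.105 0.108] shoulder [-0.058  0.105  0.1  ] neck [-0.098  0.105  0.098] ang 3.7
-0.02 0.08 [  -0.2    4.4  -49.  -132.9  -26.4   62.8] True foot [0.036 0.105 0.151] shoulder [-0.078  0.106  0.136] neck [-0.118  0.107  0.131] ang 7.4
-0.02 0.12 [  -0.2   -0.4  -49.3 -132.9  -26.4   62.8] True foot [0.035 0.105 0.194] shoulder [-0.078  0.106  0.172] neck [-0.117  0.106  0.164] ang 11.5
-0.02 0.16 [  -0.2   -5.   -49.3 -132.9  -26.4   62.8] True foot [0.034 0.106 0.238] shoulder [-0.077  0.106  0.207] neck [-0.116  0.106  0.196] ang 15.6
== -0.035 50 [  -5.4   15.9  -33.8 -101.7  -24.1   34.2]
0 0.04 [  -5.4   11.3  -34.6 -101.7  -24.1   34.2] True foot [ 0.057 -0.035  0.107] shoulder [-0.058 -0.035  0.101] neck [-0.098 -0.035  0.099] ang 3.3
-0.02 0.08 [  -6.5    5.1  -37.1 -101.7  -24.1   34.2] True foot [ 0.036 -0.035  0.15 ] shoulder [-0.078 -0.034  0.137] neck [-0.118 -0.033  0.133] ang 6.5
-0.02 0.12 [  -6.5    0.6  -37.3 -101.7  -24.1   34.2] True foot [ 0.
[... 842 characters left out ...]
-0.035  0.208] neck [-0.116 -0.035  0.198] ang 14.6
== -0.105 40 [ 11.8  14.7 -29.3 -53.2 -11.3 -26.4]
0 0.04 [ 11.8  10.4 -30.  -53.2 -11.3 -26.4] True foot [ 0.057 -0.105  0.108] shoulder [-0.058 -0.105  0.101] neck [-0.098 -0.105  0.098] ang 3.5
-0.02 0.08 [ 11.3   4.7 -32.3 -53.2 -11.3 -26.4] True foot [ 0.036 -0.105  0.151] shoulder [-0.078 -0.104  0.137] neck [-0.118 -0.104  0.132] ang 6.8
-0.02 0.12 [ 11.3   0.6 -32.6 -53.2 -11.3 -26.4] True foot [ 0.035 -0.105  0.194] shoulder [-0.078 -0.104  0.173] neck [-0.117 -0.104  0.166] ang 10.5
-0.02 0.16 [ 11.3  -3.3 -32.6 -53.2 -11.3 -26.4] True foot [ 0.034 -0.105  0.237] shoulder [-0.078 -0.105  0.209] neck [-0.116 -0.105  0.199] ang 14.3
```

```bash
cat > tr.py <<'E'
from ik import *
np.set_printoptions(precision=3,suppress=True,linewidth=150)
def qpos(qw,P,q0):
    def f(a):
        w=np.array(qw,float);w[:3]=a;return (fk(w,K)[0]-P)*10
    r=least_squares(f,q0,bounds=(LO[:3]+1,HI[:3]-1));w=np.array(qw,float);w[:3]=r.x;return w,np.abs(r.fun).max()
def rackclear(q,ep):
    "min height of bottle bottom over rack region"
    f,s,n,a=bott(q,ep);return min(f[2],s[2],n[2])
def place_path(q,ry,ep,seed,vias=(((.50,-.05,.34),.33),((.43,.04,.37),.67)),zb=.057,rx=0,zg=.0645,ry2=None):
    P,Q=placepose(ry,ep,rx=rx,zg=zg,beyond=.008);low,e=ik(P,Q,np.array(seed,float)); assert e<1e-3
    up,e1=lift2(low,-.02,.16);m1,e2=lift2(low,-.02,.08);m0,e3=lift2(low,0,.03)
    W=[]
    for Pv,t in vias:
        qw=q+(up-q)*t; w,e=qpos(qw,np.array(Pv),qw[:3]); print("via",w.round(0),"err",round(e,3)); W.append(w)
    return W,up,m1,m0,low
def show(rows,ep,every=2):
    for r in rows[::every]:
        f,s,n,a=bott(r,ep);x=pts(r);print(r.round(0),"z",fk(r,K)[0].round(2),"foot",f.round(2),"neck",n.round(2),"O",x[2].round(2))
E
python3 - <<'E'
from tr import *
q=qnow()
W,up,m1,m0,low=place_path(q,.105,50,[0,16,-45,-133,-27,64])
rows=plan(q,W+[up],da=8.5);print(len(rows),clear(rows));show(rows,50)
json.dump([list(map(float,w)) for w in W+[up,m1,m0,low]],open("wp.json","w"))
emit(rows,-1,8)
E
```

```text
via [-21.   1.  -6. -45. -80. -42.] err 0.0
via [-39. -33. -45. -90. -53.  11.] err 0.0
26 (np.float64(0.16155071496108953), 'tool')
[   1.   37.   15.   -7. -104.  -88.] z [ 0.56 -0.14  0.19] foot [-0.12 -0.27  0.14] neck [-0.14 -0.28  0.29] O [ 0.79 -0.18  0.49]
[ -4.  29.  10. -15. -99. -78.] z [ 0.54 -0.12  0.21] foot [-0.13 -0.24  0.16] neck [-0.18 -0.27  0.31] O [ 0.7  -0.23  0.53]
[ -9.  21.   6. -24. -94. -67.] z [ 0.52 -0.1   0.24] foot [-0.12 -0.21  0.2 ] neck [-0.22 -0.25  0.32] O [ 0.61 -0.27  0.57]
[-14.  13.   1. -32. -88. -57.] z [ 0.51 -0.08  0.27] foot [-0.11 -0.19  0.25] neck [-0.24 -0.22  0.34] O [ 0.51 -0.29  0.59]
[-18.   5.  -4. -41. -83. -47.] z [ 0.5  -0.06  0.32] foot [-0.1  -0.17  0.3 ] neck [-0.25 -0.2   0.35] O [ 0.42 -0.29  0.6 ]
[-23.  -3. -11. -51. -77. -35.] z [ 0.49 -0.03  0.35] foot [-0.1  -0.13  0.35] neck [-0.25 -0.16  0.36] O [ 0.33 -0.27  0.59]
[-28. -12. -21. -62. -70. -22.] z [0.47 0.01 0.36] foot [-0.1  -0.1   0.38] neck [-0.26 -0.11  0.35] O [ 0.23 -0.22  0.55]
[-32. -20. -30. -73. -63.  -9.] z [0.45 0.03 0.37] foot [-0.11 -0.07  0.4 ] neck [
[... 284 characters left out ...]
1]
[ -24.  -22.  -47. -106.  -43.   31.] z [0.49 0.11 0.35] foot [-0.05 -0.02  0.38] neck [-0.18 -0.01  0.3 ] O [ 0.13 -0.    0.4 ]
[ -15.  -15.  -48. -117.  -36.   44.] z [0.51 0.16 0.31] foot [-0.01  0.02  0.34] neck [-0.14  0.03  0.26] O [0.16 0.05 0.39]
[  -5.   -8.  -49. -127.  -30.   56.] z [0.51 0.22 0.25] foot [0.03 0.07 0.28] neck [-0.12  0.08  0.22] O [0.18 0.1  0.38]
0.019 0.004 0.004 -5.6 -4.4 -4.5 -1; 0.037 0.011 0.005 -10.8 -9.4 -8.9 -1; 0.054 0.020 0.004 -15.3 -15.0 -12.9 -1; 0.071 0.030 -0.000 -19.3 -21.1 -16.7 -1; 0.087 0.041 -0.007 -22.6 -27.7 -20.2 -1; 0.103 0.053 -0.016 -25.2 -34.8 -23.4 -1; 0.119 0.064 -0.027 -27.1 -42.2 -26.2 -1; 0.135 0.075 -0.040 -28.3 -49.9 -28.6 -1;
```

```bash
cat >> tr.py <<'E'
def selfc(rows):
    m=9
    for q in rows:
        E,W,O=pts(q);t=np.linspace(0,1,20)[:,None];S=np.array([0,0,.2])+(E-[0,0,.2])*np.linspace(0,.6,15)[:,None];S=np.r_[S,[[0,0,.1]]]
        P,_=fk(q,K);X=np.r_[W+(O-W)*t,O+(P-O)*t]
        m=min(m,np.linalg.norm(X[:,None]-S[None],axis=2).min())
    return m
E
python3 - <<'E'
from tr import *
q=qnow()
for seed,ry,ep in(([-5,16,-33,-102,-24,35],-.035,50),([0,16,-45,-133,-27,64],.105,50)):
  for v in ((((.54,-.06,.34),.33),((.55,.06,.38),.67)),(((.55,-.05,.34),.33),((.60,.06,.40),.67))):
    W,up,m1,m0,low=place_path(q,ry,ep,seed,v)
    rows=plan(q,W+[up],da=8.5);print(ry,len(rows),clear(rows),"self",selfc(rows),"ends",selfc([up]),selfc([m1]),selfc([low]));show(rows,50,4)
E
```

```text
via [-12.   4.  -1. -35. -80. -51.] err 0.0
via [-16. -12. -22. -69. -51.  -8.] err 0.0
-0.035 20 (np.float64(0.15902550753065736), 'tool') self 0.25778443670595363 ends 0.2577844367059536 0.2598626291795018 0.28366996261970473
[   2.   37.   16.   -6. -104.  -89.] z [ 0.57 -0.14  0.19] foot [-0.11 -0.27  0.14] neck [-0.13 -0.28  0.29] O [ 0.79 -0.17  0.5 ]
[ -5.  20.   7. -20. -92. -70.] z [ 0.55 -0.1   0.25] foot [-0.09 -0.22  0.21] neck [-0.19 -0.25  0.33] O [ 0.63 -0.24  0.59]
[-12.   4.  -1. -35. -80. -51.] z [ 0.54 -0.06  0.34] foot [-0.07 -0.18  0.33] neck [-0.21 -0.21  0.38] O [ 0.45 -0.26  0.65]
[-15.  -6. -15. -58. -61. -22.] z [0.55 0.04 0.36] foot [-0.02 -0.1   0.38] neck [-0.17 -0.13  0.36] O [ 0.33 -0.19  0.57]
[-12.  -8. -28. -82. -40.   9.] z [0.58 0.1  0.33] foot [ 0.03 -0.06  0.35] neck [-0.12 -0.07  0.3 ] O [ 0.27 -0.09  0.46]
via [-11.   5.   0. -35. -80. -51.] err 0.0
via [-14.  -7. -17. -69. -51.  -8.] err 0.0
-0.035 21 (np.float64(0.14504740094096788), 'tool') self 0.2577844367059536 ends 0.2577844367059536 0.2598626291795018 0.28366996261970473
[   2.   37.   
[... 2003 characters left out ...]
  0.18] foot [-0.12 -0.27  0.13] neck [-0.14 -0.29  0.29] O [ 0.79 -0.18  0.49]
[ -8.  23.   8. -24. -94. -67.] z [ 0.54 -0.1   0.23] foot [-0.1  -0.22  0.19] neck [-0.19 -0.26  0.31] O [ 0.63 -0.26  0.56]
[-17.   9.   1. -41. -83. -47.] z [ 0.55 -0.06  0.31] foot [-0.06 -0.18  0.3 ] neck [-0.2  -0.22  0.35] O [ 0.47 -0.29  0.6 ]
[-21.   0. -11. -64. -69. -19.] z [0.58 0.03 0.36] foot [ 0.   -0.12  0.38] neck [-0.15 -0.15  0.35] O [ 0.36 -0.23  0.54]
[-24.  -7. -25. -90. -53.  11.] z [0.6  0.06 0.4 ] foot [ 0.03 -0.11  0.43] neck [-0.11 -0.11  0.35] O [ 0.28 -0.13  0.47]
[ -10.   -6.  -39. -114.  -38.   41.] z [0.58 0.19 0.32] foot [0.07 0.02 0.34] neck [-0.07  0.02  0.27] O [0.24 0.04 0.4 ]
```

```bash
cat > nxt.py <<'E'
from tr import *
import sys
# nxt.py i g [n]: rows from current q through waypoints i.. ; 
W=[np.array(w) for w in json.load(open("wp.json"))];i,j=map(int,sys.argv[1].split(":"));g=float(sys.argv[2])
ds=float(sys.argv[3]) if len(sys.argv)>3 else .05
o=telemetry.get_obs();print("open",round(o["opening"],4),"F",o["force"].round(1),"q",o["joint_pos"].round(1),"tcp",o["tool_pos"].round(3))
rows=plan(qnow(),W[i:j],da=8.5,ds=ds);print(len(rows));
while len(rows)<8: rows.append(rows[-1])
emit(rows,g,8)
E
python3 - <<'E'
from tr import *
W,up,m1,m0,low=place_path(qnow(),-.035,50,[-5,16,-33,-102,-24,35],(((.54,-.06,.34),.33),((.55,.06,.38),.67)))
json.dump([list(map(float,w)) for w in W+[up,m1,m0,low]],open("wp.json","w"))
E
python3 nxt.py 0:3 -1
```

```text
via [-12.   4.  -1. -35. -80. -51.] err 0.0
via [-16. -12. -22. -69. -51.  -8.] err 0.0
open 0.0419 F [ 0.8 -0.3 -0.7] q [   3.3   40.6   17.5   -2.2 -106.9  -93.2] tcp [ 0.581 -0.145  0.178]
20
0.014 0.007 -0.003 -4.6 -5.1 -4.4 -1; 0.029 0.015 -0.008 -8.7 -10.6 -8.6 -1; 0.043 0.024 -0.015 -12.3 -16.6 -12.7 -1; 0.057 0.035 -0.024 -15.3 -23.0 -16.4 -1; 0.071 0.045 -0.035 -17.7 -29.6 -20.0 -1; 0.086 0.056 -0.049 -19.5 -36.6 -23.2 -1; 0.102 0.066 -0.064 -20.7 -43.7 -26.2 -1; 0.119 0.076 -0.080 -21.2 -51.1 -28.8 -1;
```

Call:
jog_arm --targets "0.014 0.007 -0.003 -4.6 -5.1 -4.4 -1; 0.029 0.015 -0.008 -8.7 -10.6 -8.6 -1; 0.043 0.024 -0.015 -12.3 -16.6 -12.7 -1; 0.057 0.035 -0.024 -15.3 -23 -16.4 -1; 0.071 0.045 -0.035 -17.7 -29.6 -20 -1; 0.086 0.056 -0.049 -19.5 -36.6 -23.2 -1; 0.102 0.066 -0.064 -20.7 -43.7 -26.2 -1; 0.119 0.076 -0.08 -21.2 -51.1 -28.8 -1"

```text
clock: 16.0
tool_pos: [0.5414, -0.0687, 0.3173]
orientation: [153.2, 16.6, -164.3]
force: [-0.1, -0.7, -1.2]
opening: 0.0416
```

```bash
python3 nxt.py 1:3 -1
```

```text
open 0.0416 F [-0.1 -0.7 -1.2] q [-10.6   8.1   1.4 -31.5 -82.6 -55.7] tcp [ 0.541 -0.069  0.317]
12
-0.011 0.025 0.011 -1.4 -6.7 -5.0 -1; -0.022 0.049 0.019 -1.9 -13.5 -9.6 -1; -0.032 0.071 0.023 -1.4 -20.2 -13.7 -1; -0.042 0.091 0.024 -0.0 -26.9 -17.3 -1; -0.050 0.107 0.022 2.3 -33.3 -20.3 -1; -0.056 0.120 0.018 5.4 -39.3 -22.7 -1; -0.059 0.130 0.012 9.3 -44.8 -24.5 -1; -0.072 0.132 0.045 11.5 -47.4 -25.2 -1;
```

Call:
jog_arm --targets "-0.011 0.025 0.011 -1.4 -6.7 -5 -1; -0.022 0.049 0.019 -1.9 -13.5 -9.6 -1; -0.032 0.071 0.023 -1.4 -20.2 -13.7 -1; -0.042 0.091 0.024 0 -26.9 -17.3 -1; -0.05 0.107 0.022 2.3 -33.3 -20.3 -1; -0.056 0.12 0.018 5.4 -39.3 -22.7 -1; -0.059 0.13 0.012 9.3 -44.8 -24.5 -1; -0.072 0.132 0.045 11.5 -47.4 -25.2 -1"

```text
clock: 17.0
tool_pos: [0.5645, 0.0811, 0.3604]
orientation: [179.7, 69.5, -146.3]
force: [0.4, -0.2, -1.1]
opening: 0.0419
```

```bash
python3 nxt.py 2:3 -1; python3 - <<'E'
from h import *
s=snapshot("side");save(s,"s6")
s=snapshot("top");save(s,"t6",(200,100,520,300),2)
E
```

```text
open 0.0419 F [ 0.4 -0.2 -1.1] q [-14.  -10.6 -25.3 -75.6 -45.9   0.8] tcp [0.564 0.081 0.36 ]
4
0.021 0.008 0.027 2.8 -0.7 -1.0 -1; 0.048 0.016 0.049 6.1 0.2 -1.9 -1; 0.082 0.025 0.065 9.4 2.6 -2.7 -1; 0.123 0.037 0.074 12.5 6.5 -3.6 -1; 0.123 0.037 0.074 12.5 6.5 -3.6 -1; 0.123 0.037 0.074 12.5 6.5 -3.6 -1; 0.123 0.037 0.074 12.5 6.5 -3.6 -1; 0.123 0.037 0.074 12.5 6.5 -3.6 -1;
```

View pics/s6.png

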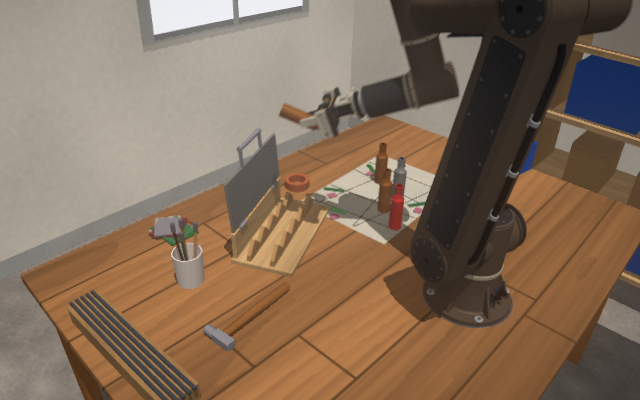

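View pics/t6.png

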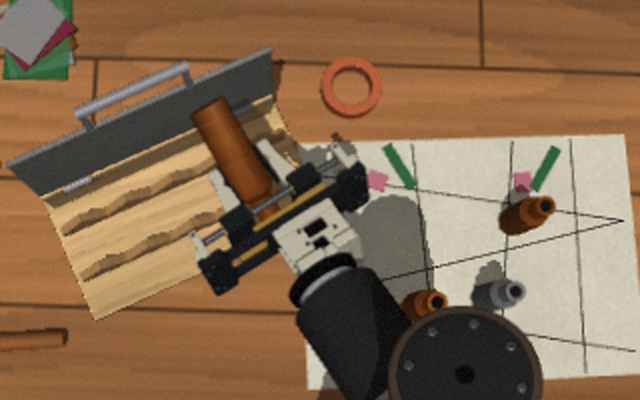

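```bash
python3 nxt.py 2:4 -1
```

```text
open 0.0421 F [-0.1 -0.6 -2.4] q [-13.9 -10.2 -25.5 -75.6 -46.    0.8] tcp [0.563 0.083 0.355]
6
0.019 0.008 0.026 2.9 -0.8 -1.1 -1; 0.045 0.015 0.048 6.2 -0.0 -2.1 -1; 0.078 0.023 0.063 9.6 2.3 -3.1 -1; 0.118 0.033 0.073 12.8 6.1 -4.0 -1; 0.154 0.032 0.088 11.6 9.5 -1.9 -1; 0.192 0.032 0.101 10.4 12.9 0.2 -1; 0.192 0.032 0.101 10.4 12.9 0.2 -1; 0.192 0.032 0.101 10.4 12.9 0.2 -1;
```

Call:
jog_arm --targets "0.019 0.008 0.026 2.9 -0.8 -1.1 -1; 0.045 0.015 0.048 6.2 0 -2.1 -1; 0.078 0.023 0.063 9.6 2.3 -3.1 -1; 0.118 0.033 0.073 12.8 6.1 -4 -1; 0.154 0.032 0.088 11.6 9.5 -1.9 -1; 0.192 0.032 0.101 10.4 12.9 0.2 -1; 0.192 0.032 0.101 10.4 12.9 0.2 -1; 0.192 0.032 0.101 10.4 12.9 0.2 -1"

```text
clock: 18.1
tool_pos: [0.5664, 0.1261, 0.1414]
orientation: [-172.7, 56.4, -149.2]
force: [-0.6, 0.1, -0.9]
opening: 0.042
```

```bash
cat > chk.py <<'E'
from tr import *
import sys
# measure held/laid bottle axis from depth: amber pixels in the top & side cam around rack
def lying(s):
    h=cv2.cvtColor(s["img"],cv2.COLOR_RGB2HSV)
    p=[]
    for a in models.cut_out("bottle1",s):
        P,_=depth_pts(s,a["region"]);L=(P-RK[1])@RK[0]
        k=(np.abs(L[:,0])<.2)&(np.abs(L[:,1])<.2)
        if k.mean()<.7: continue
        L=L[k];c=np.median(L,0);d=L[np.linalg.norm(L-c,axis=1)<.12]
        u,S,V=np.linalg.svd(d-d.mean(0),full_matrices=False);v=V[0]*np.sign(V[0][0]+1e-9);t=(d-d.mean(0))@v
        print(s["shot"],round(a["conf"],2),np.round(a["uv"]),"mean",d.mean(0).round(3),"axis",v.round(2),"xrange",np.percentile(d[:,0],[1,99]).round(3),"zmax",np.percentile(d[:,2],98).round(3),"npx",len(d))
if __name__=="__main__":
    t=snapshot("top");lying(t);s=snapshot("side");lying(s)
    n=sys.argv[1];save(t,"t"+n,(210,120,370,270),4);save(s,"s"+n,(220,110,380,260),4)
E
python3 nxt.py 4:6 -1 .02; python3 chk.py 7
```

```text
open 0.042 F [-0.6  0.1 -0.9] q [  -6.6    4.9  -37.  -101.6  -24.2   34.2] tcp [0.566 0.126 0.141]
5
0.010 0.001 0.015 -0.8 1.4 0.5 -1; 0.021 0.003 0.030 -1.6 2.8 0.9 -1; 0.033 0.005 0.045 -2.5 4.2 1.3 -1; 0.045 0.006 0.053 -2.9 5.4 1.9 -1; 0.058 0.007 0.061 -3.4 6.6 2.5 -1; 0.058 0.007 0.061 -3.4 6.6 2.5 -1; 0.058 0.007 0.061 -3.4 6.6 2.5 -1; 0.058 0.007 0.061 -3.4 6.6 2.5 -1; 
22 0.85 [303. 186.] mean [ 0.001 -0.037  0.165] axis [ 0.99 -0.03  0.1 ] xrange [-0.048  0.049] zmax 0.176 npx 603
23 0.9 [283. 184.] mean [ 0.01  -0.022  0.159] axis [0.99 0.05 0.09] xrange [-0.103  0.047] zmax 0.173 npx 282
23 0.28 [251. 178.] mean [0.085 0.041 0.195] axis [0.01 1.   0.06] xrange [0.077 0.097] zmax 0.298 npx 1778
```

View pics/t7.png

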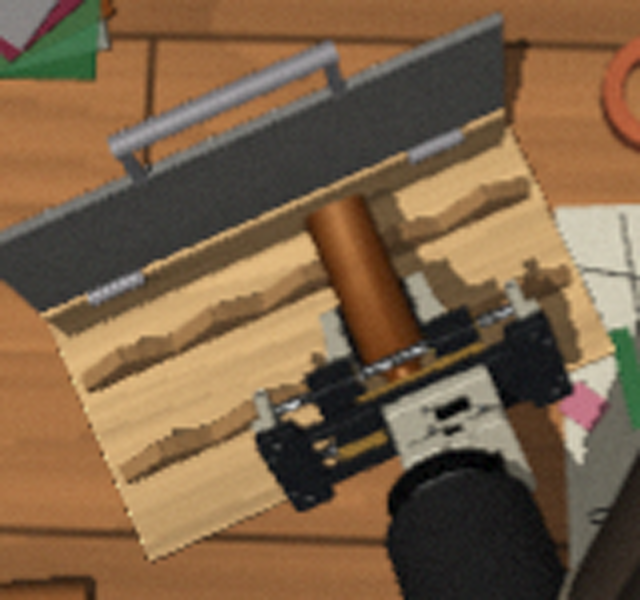

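View pics/s7.png

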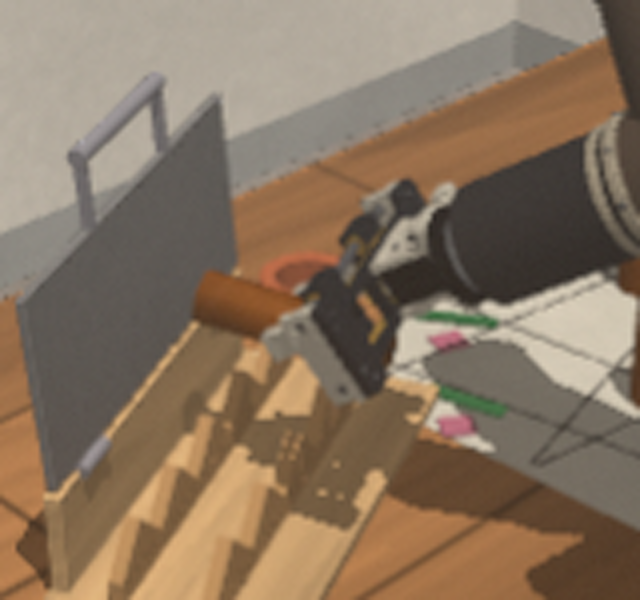

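```bash
python3 - <<'E'
from tr import *
W=[np.array(w) for w in json.load(open("wp.json"))]
P,Q=placepose(-.035,50,rx=-.006,beyond=.008,zg=.0635);low,e=ik(P,Q,W[5]);m0,_=lift2(low,0,.025)
W[4]=m0;W[5]=low;json.dump([list(map(float,w)) for w in W],open("wp.json","w"))
E
python3 nxt.py 4:6 -1 .013
```

```text
open 0.0415 F [-1.  -0.2 -0.4] q [  -6.6    4.9  -37.  -101.6  -24.2   34.2] tcp [0.566 0.126 0.142]
7
0.008 0.001 0.009 -0.5 0.9 0.3 -1; 0.016 0.002 0.018 -1.0 1.8 0.6 -1; 0.024 0.003 0.026 -1.6 2.7 0.9 -1; 0.032 0.004 0.035 -2.1 3.7 1.2 -1; 0.041 0.005 0.043 -2.6 4.6 1.5 -1; 0.051 0.006 0.050 -3.0 5.6 2.0 -1; 0.062 0.007 0.057 -3.4 6.6 2.5 -1; 0.062 0.007 0.057 -3.4 6.6 2.5 -1;
```

Call:
jog_arm --targets "0.008 0.001 0.009 -0.5 0.9 0.3 -1; 0.016 0.002 0.018 -1 1.8 0.6 -1; 0.024 0.003 0.026 -1.6 2.7 0.9 -1; 0.032 0.004 0.035 -2.1 3.7 1.2 -1; 0.041 0.005 0.043 -2.6 4.6 1.5 -1; 0.051 0.006 0.05 -3 5.6 2 -1; 0.062 0.007 0.057 -3.4 6.6 2.5 -1; 0.062 0.007 0.057 -3.4 6.6 2.5 -1"

```text
clock: 19.3
tool_pos: [0.579, 0.1329, 0.0583]
orientation: [179.9, 50.1, -154.1]
force: [0.5, 0.5, 1.6]
opening: 0.0418
```

```bash
python3 nxt.py 5:6 -1 .013;  python3 chk.py 8
```

```text
open 0.0418 F [0.5 0.5 1.6] q [  -6.4   15.9  -34.5 -102.4  -24.9   35.7] tcp [0.579 0.133 0.058]
1
0.000 -0.000 -0.000 -0.0 0.1 -0.1 -1; 0.000 -0.000 -0.000 -0.0 0.1 -0.1 -1; 0.000 -0.000 -0.000 -0.0 0.1 -0.1 -1; 0.000 -0.000 -0.000 -0.0 0.1 -0.1 -1; 0.000 -0.000 -0.000 -0.0 0.1 -0.1 -1; 0.000 -0.000 -0.000 -0.0 0.1 -0.1 -1; 0.000 -0.000 -0.000 -0.0 0.1 -0.1 -1; 0.000 -0.000 -0.000 -0.0 0.1 -0.1 -1; 
24 0.62 [303. 187.] mean [ 0.015 -0.036  0.081] axis [ 0.99  0.03 -0.14] xrange [-0.045  0.073] zmax 0.092 npx 597
25 0.66 [277. 211.] mean [ 0.033 -0.021  0.076] axis [ 0.99 -0.   -0.13] xrange [-0.002  0.065] zmax 0.089 npx 241
```

View pics/s8.png

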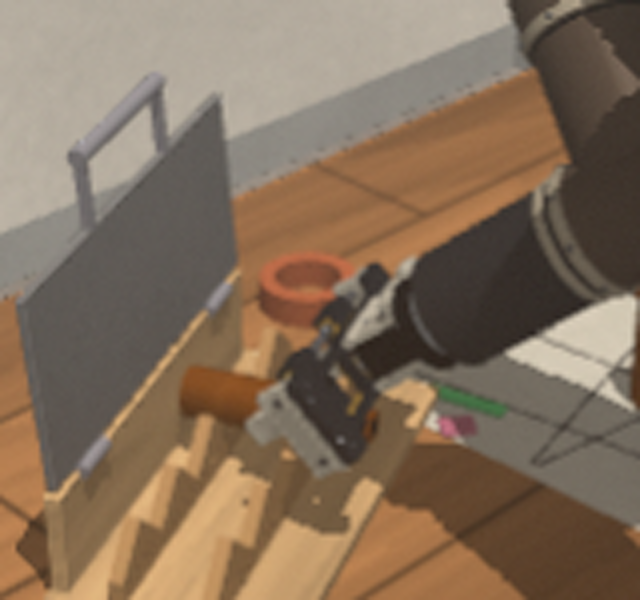

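Call:
jog_arm --targets "0.004 0 -0.005 0 0 0 -1; 0.008 0 -0.009 0 0 0 -1; 0.008 0 -0.009 0 0 0 -1; 0.008 0 -0.009 0 0 0 -0.5; 0.008 0 -0.009 0 0 0 0; 0.008 0 -0.009 0 0 0 0.1; 0.008 0 -0.009 0 0 0 0.1; 0.008 0 -0.009 0 0 0 0.1"

```text
clock: 20.5
tool_pos: [0.5733, 0.129, 0.0629]
orientation: [-179.9, 50.7, -154.0]
force: [9.9, 4.1, 10.5]
opening: 0.048
```

```bash
python3 nxt.py 5:6 -1 .013;  python3 chk.py 9
```

```text
open 0.048 F [ 9.9  4.1 10.5] q [  -7.6   15.2  -35.4 -102.7  -26.    36.9] tcp [0.573 0.129 0.063]
1
-0.000 0.001 0.008 -0.1 0.7 0.0 -1; -0.000 0.001 0.008 -0.1 0.7 0.0 -1; -0.000 0.001 0.008 -0.1 0.7 0.0 -1; -0.000 0.001 0.008 -0.1 0.7 0.0 -1; -0.000 0.001 0.008 -0.1 0.7 0.0 -1; -0.000 0.001 0.008 -0.1 0.7 0.0 -1; -0.000 0.001 0.008 -0.1 0.7 0.0 -1; -0.000 0.001 0.008 -0.1 0.7 0.0 -1; 
26 0.6 [303. 193.] mean [ 0.008 -0.037  0.082] axis [ 1.    0.02 -0.07] xrange [-0.052  0.06 ] zmax 0.092 npx 583
27 0.69 [280. 209.] mean [ 0.024 -0.022  0.074] axis [ 0.97 -0.17 -0.15] xrange [-0.094  0.065] zmax 0.087 npx 267
```

View pics/t9.png

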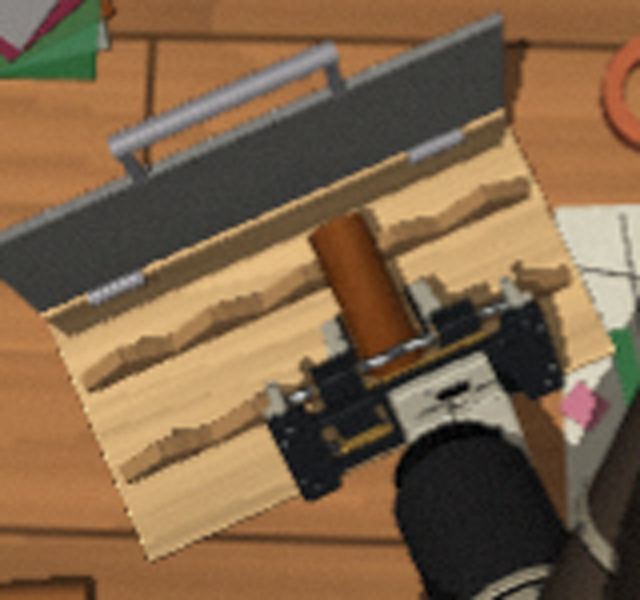

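```bash
python3 - <<'E'
from tr import *
q=qnow(); w=[lift2(q,0,.03)[0],lift2(q,-.0,.12)[0]]
emit(plan(q,w,ds=.025),.1,8)
E
```

```text
-0.012 -0.000 -0.009 0.5 -1.2 -0.6 0.1; -0.023 -0.000 -0.019 1.0 -2.5 -1.3 0.1; -0.041 -0.001 -0.032 1.8 -4.4 -2.3 0.1; -0.059 -0.001 -0.046 2.7 -6.3 -3.2 0.1; -0.076 -0.001 -0.061 3.5 -8.2 -4.2 0.1; -0.093 -0.000 -0.076 4.3 -10.2 -5.2 0.1;
```

Call:
jog_arm --targets "-0.006 0 -0.005 0 0 0 0.1; -0.012 0 -0.009 0.5 -1.2 -0.6 0.1; -0.023 0 -0.019 1 -2.5 -1.3 0.1; -0.041 -0.001 -0.032 1.8 -4.4 -2.3 0.1; -0.059 -0.001 -0.046 2.7 -6.3 -3.2 0.1; -0.076 -0.001 -0.061 3.5 -8.2 -4.2 0.1; -0.093 0 -0.076 4.3 -10.2 -5.2 0.1; -0.093 0 -0.076 4.3 -10.2 -5.2 0.1"

```text
clock: 21.7
tool_pos: [0.573, 0.129, 0.1846]
orientation: [-166.1, 60.3, -142.5]
force: [-0.5, -0.2, 0.6]
opening: 0.048
```

```bash
python3 nxt.py 2:3 -1 .05;  python3 chk.py 10
```

```text
open 0.048 F [-0.5 -0.2  0.6] q [  -7.7    1.3  -37.  -102.8  -26.    37.1] tcp [0.573 0.129 0.185]
1
-0.027 -0.003 -0.023 1.8 -2.4 -0.6 -1; -0.027 -0.003 -0.023 1.8 -2.4 -0.6 -1; -0.027 -0.003 -0.023 1.8 -2.4 -0.6 -1; -0.027 -0.003 -0.023 1.8 -2.4 -0.6 -1; -0.027 -0.003 -0.023 1.8 -2.4 -0.6 -1; -0.027 -0.003 -0.023 1.8 -2.4 -0.6 -1; -0.027 -0.003 -0.023 1.8 -2.4 -0.6 -1; -0.027 -0.003 -0.023 1.8 -2.4 -0.6 -1; 
28 0.55 [300. 192.] mean [ 0.008 -0.037  0.082] axis [1.   0.02 0.01] xrange [-0.05   0.058] zmax 0.091 npx 529
29 0.67 [292. 213.] mean [-0.018 -0.023  0.073] axis [1.   0.06 0.06] xrange [-0.096  0.054] zmax 0.087 npx 565
```

View pics/t10.png

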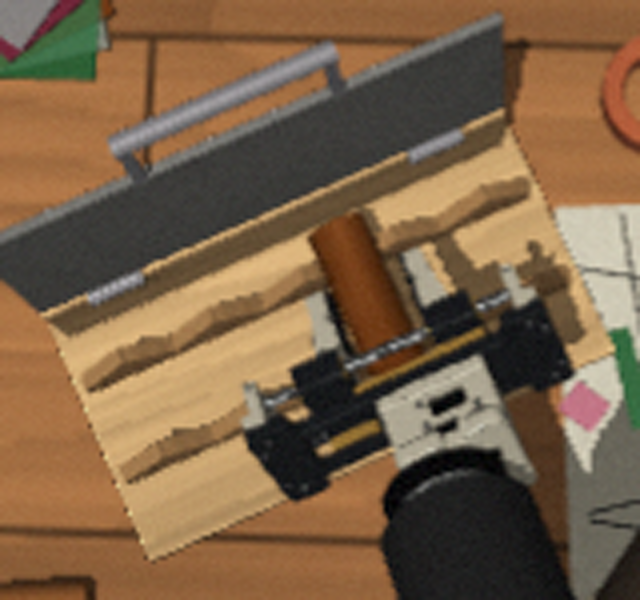

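View pics/s10.png

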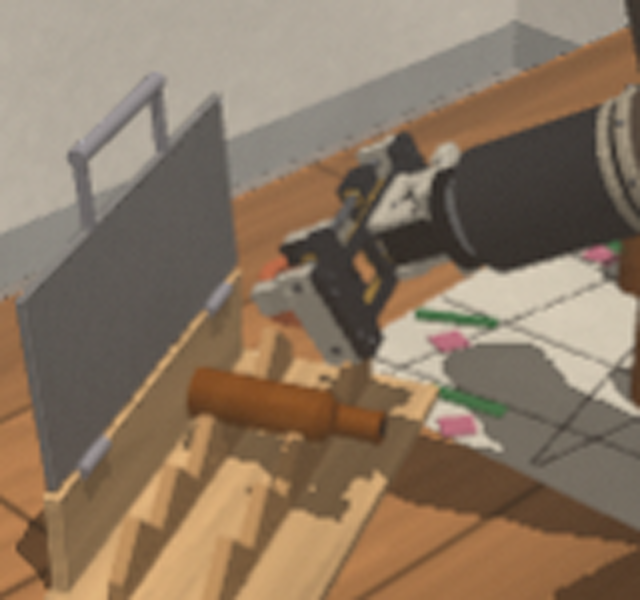

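```bash
cat > topick.py <<'E'
from tr import *
import sys
xy=(float(sys.argv[1]),float(sys.argv[2]));phi=float(sys.argv[3]);e=float(sys.argv[4]);seed=np.array([float(v) for v in sys.argv[5].split(",")]);zg=float(sys.argv[6])
vias=json.loads(sys.argv[7])
P,Q=pickpose(xy,phi,e,back=.16,beyond=.008,zg=zg);Pl,_=pickpose(xy,phi,e,beyond=.008,zg=zg)
low,e0=ik(Pl,Q,seed);pre,e1=ik(P,Q,low);hi,e2=ik(P+[0,0,.11],Q,pre);print("errs",e0,e1,e2,low.round(0),pre.round(0),hi.round(0))
q=qnow();W=[]
for Pv,t in vias:
    qw=q+(hi-q)*t;w,ee=qpos(qw,np.array(Pv),qw[:3]);print("via",w.round(0),round(ee,3));W.append(w)
W+=[hi,pre]
rows=plan(q,W,da=8.5);print(len(rows),clear(rows),"self",selfc(rows))
for r in rows[::3]: print(r.round(0),"tcp",fk(r,K)[0].round(2),"W,O",pts(r)[1].round(2),pts(r)[2].round(2))
json.dump([list(map(float,w)) for w in W],open("wp.json","w"))
emit(rows,1,8)
E
python3 topick.py .4277 -.1745 -150 50 12,32,-24,12,-72,-80 .05 '[[[0.55,0.06,0.36],0.33],[[0.53,-0.05,0.34],0.67]]'
```

```text
errs 6.661338147750939e-15 3.948230631323212e-15 1.871836019518014e-12 [ 12.  33. -25.  12. -71. -80.] [ 15.  31.  -7.  10. -91. -78.] [  15.   26.    0.   10. -103.  -76.]
via [-14. -10. -22. -66. -51.  -0.] 0.0
via [ -5.   2.  -2. -27. -78. -39.] 0.0
23 (np.float64(0.11681682336694042), 'fore') self 0.2784407696080341
[ -9.  -1. -34. -95. -31.  30.] tcp [0.58 0.12 0.23] W,O [ 0.38 -0.06  0.55] [ 0.27 -0.02  0.39]
[-13.  -8. -25. -73. -46.   7.] tcp [0.57 0.08 0.33] W,O [ 0.35 -0.08  0.66] [ 0.29 -0.12  0.48]
[-11.  -6. -15. -53. -60. -13.] tcp [0.54 0.04 0.35] W,O [ 0.39 -0.08  0.72] [ 0.34 -0.18  0.57]
[ -7.   0.  -6. -34. -73. -32.] tcp [ 0.53 -0.02  0.34] W,O [ 0.46 -0.05  0.75] [ 0.43 -0.21  0.65]
[ -1.   8.  -2. -19. -83. -47.] tcp [ 0.51 -0.07  0.3 ] W,O [ 0.54 -0.01  0.72] [ 0.52 -0.19  0.66]
[  6.  16.  -1.  -7. -92. -59.] tcp [ 0.5  -0.1   0.27] W,O [0.6  0.06 0.65] [ 0.62 -0.13  0.63]
[  13.   24.    0.    6. -100.  -72.] tcp [ 0.5  -0.12  0.27] W,O [0.65 0.15 0.57] [ 0.7  -0.04  0.58]
[ 15.  29.  -4.  10. -95. -77.] tcp [ 0.51 -0.13  0.2 ] W,O [0.66 0.17 0.46] [ 0.72 -0.    0.49]
-0.040 -0.014 -0.015 -3.2 -4.1 -1.1 1; -0.072 -0.027 -0.036 -6.6 -6.5 -2.3 1; -0.096 -0.040 -0.062 -9.9 -7.4 -3.7 1; -0.113 -0.055 -0.092 -12.7 -6.7 -5.0 1; -0.124 -0.073 -0.127 -14.7 -4.5 -6.1 1; -0.115 -0.076 -0.128 -19.3 0.6 -5.8 1; -0.103 -0.083 -0.132 -23.0 6.4 -5.3 1; -0.091 -0.095 -0.138 -25.7 13.0 -4.6 1;
```

```bash
python3 - <<'E'
from tr import *
for phi in(-120,-125,-130,-135,-140,-150,-165,-180):
    P,Q=pickpose((.4277,-.1745),phi,50,beyond=.008,zg=.05);q,e=ik(P,Q,[17,29,-30,19,-65,-76]);x=pts(q);P2,_=pickpose((.4277,-.1745),phi,50,back=.16,beyond=.008,zg=.05);q2,_=ik(P2,Q,q)
    print(phi,q.round(0),"W rack",((x[1]-RK[1])@RK[0]).round(3),clear([q]),clear([q2]))
E
```

```text
-120 [ 21.  27. -43.  29. -57. -75.] W rack [-0.144  0.063  0.301] (np.float64(0.17281569789519668), 'tool') (np.float64(0.14820340774092636), 'tool')
-125 [ 20.  28. -39.  25. -60. -75.] W rack [-0.119  0.051  0.302] (np.float64(0.16735390817776732), 'wrist') (np.float64(0.14083459201388746), 'tool')
-130 [ 19.  29. -36.  22. -62. -76.] W rack [-0.095  0.036  0.303] (np.float64(0.15985738685513504), 'tool') (np.float64(0.13337542246967246), 'fore')
-135 [ 17.  30. -33.  19. -65. -77.] W rack [-0.073  0.02   0.305] (np.float64(0.15207239653052804), 'wrist') (np.float64(0.12235281016074533), 'fore')
-140 [ 15.  31. -30.  17. -67. -78.] W rack [-0.054  0.002  0.307] (np.float64(0.14158875055969916), 'wrist') (np.float64(0.1162661144486745), 'fore')
-150 [ 12.  33. -25.  12. -71. -80.] W rack [-0.021 -0.038  0.312] (np.float64(0.11462414231549367), 'fore') (np.float64(0.11681682336694021), 'fore')
-165 [  7.  35. -18.   5. -77. -85.] W rack [ 0.013 -0.105  0.323] (np.float64(0.08887652112830796), 'fore') (np.float64(0.142329182462836), 'fore')
-180 [  1.  36. -12.  -1. -81. -91.] W rack [ 0.026 -0.176  0.336] (np.float64(0.09914029755699706), 'fore') (np.float64(0.20629422116541188), 'fore')
```

```bash
python3 topick.py .4277 -.1745 -135 50 17,30,-33,19,-65,-77 .05 '[[[0.55,0.06,0.36],0.33],[[0.53,-0.05,0.34],0.67]]'
```

```text
errs 3.451788854746951e-11 1.5265566588595902e-15 2.2093438190040615e-13 [ 17.  30. -33.  19. -65. -77.] [ 22.  27. -16.  15. -85. -73.] [ 22.  22.  -9.  15. -97. -70.]
via [-12. -11. -22. -64. -49.   2.] 0.0
via [ -2.   0.  -5. -24. -74. -35.] 0.0
23 (np.float64(0.12235281016074477), 'fore') self 0.2779278396206898
[ -9.  -1. -34. -95. -31.  30.] tcp [0.58 0.12 0.22] W,O [ 0.37 -0.06  0.55] [ 0.27 -0.02  0.39]
[-11.  -8. -25. -72. -45.   9.] tcp [0.57 0.08 0.33] W,O [ 0.35 -0.07  0.66] [ 0.29 -0.12  0.49]
[ -9.  -7. -16. -51. -57. -10.] tcp [0.54 0.04 0.34] W,O [ 0.38 -0.06  0.72] [ 0.34 -0.18  0.58]
[ -4.  -2.  -8. -31. -70. -29.] tcp [ 0.53 -0.02  0.33] W,O [ 0.44 -0.03  0.75] [ 0.42 -0.19  0.65]
[  3.   5.  -6. -15. -79. -42.] tcp [ 0.51 -0.06  0.3 ] W,O [0.51 0.03 0.71] [ 0.51 -0.16  0.66]
[ 11.  12.  -7.  -2. -87. -54.] tcp [ 0.48 -0.09  0.26] W,O [0.55 0.11 0.63] [ 0.59 -0.08  0.63]
[ 19.  19.  -8.  11. -94. -66.] tcp [ 0.49 -0.1   0.27] W,O [0.58 0.2  0.55] [0.65 0.03 0.58]
[ 22.  25. -14.  15. -89. -72.] tcp [ 0.5 -0.1  0.2] W,O [0.57 0.23 0.45] [0.67 0.07 0.49]
-0.038 -0.013 -0.015 -3.2 -3.8 -1.9 1; -0.069 -0.025 -0.036 -6.5 -6.2 -4.1 1; -0.094 -0.038 -0.062 -9.6 -7.0 -6.3 1; -0.112 -0.054 -0.092 -12.1 -6.3 -8.4 1; -0.124 -0.073 -0.127 -13.9 -4.2 -10.3 1; -0.113 -0.075 -0.129 -18.3 0.8 -10.6 1; -0.100 -0.083 -0.133 -21.9 6.5 -10.7 1; -0.088 -0.095 -0.139 -24.5 12.9 -10.7 1;
```

Call:
jog_arm --targets "-0.038 -0.013 -0.015 -3.2 -3.8 -1.9 1; -0.069 -0.025 -0.036 -6.5 -6.2 -4.1 1; -0.094 -0.038 -0.062 -9.6 -7 -6.3 1; -0.112 -0.054 -0.092 -12.1 -6.3 -8.4 1; -0.124 -0.073 -0.127 -13.9 -4.2 -10.3 1; -0.113 -0.075 -0.129 -18.3 0.8 -10.6 1; -0.1 -0.083 -0.133 -21.9 6.5 -10.7 1; -0.088 -0.095 -0.139 -24.5 12.9 -10.7 1"

```text
clock: 22.9
tool_pos: [0.535, 0.0246, 0.3357]
orientation: [-179.4, 45.8, -128.2]
force: [0.8, 0.2, -0.2]
opening: 0.0876
```

```bash
python3 nxt.py 1:4 1
```

```text
open 0.0876 F [ 0.8  0.2 -0.2] q [ -7.2  -5.2 -13.5 -43.8 -61.6 -16.6] tcp [0.535 0.025 0.336]
15
0.015 -0.011 -0.012 -2.2 6.4 1.3 1; 0.029 -0.025 -0.027 -3.4 13.2 2.9 1; 0.040 -0.043 -0.047 -3.6 20.2 4.8 1; 0.065 -0.035 -0.038 -6.1 27.1 6.3 1; 0.088 -0.030 -0.033 -8.1 34.2 7.6 1; 0.108 -0.027 -0.031 -9.3 41.6 8.6 1; 0.123 -0.026 -0.032 -9.8 49.0 9.3 1; 0.135 -0.027 -0.034 -9.5 56.6 9.7 1;
```

Call:
jog_arm --targets "0.015 -0.011 -0.012 -2.2 6.4 1.3 1; 0.029 -0.025 -0.027 -3.4 13.2 2.9 1; 0.04 -0.043 -0.047 -3.6 20.2 4.8 1; 0.065 -0.035 -0.038 -6.1 27.1 6.3 1; 0.088 -0.03 -0.033 -8.1 34.2 7.6 1; 0.108 -0.027 -0.031 -9.3 41.6 8.6 1; 0.123 -0.026 -0.032 -9.8 49 9.3 1; 0.135 -0.027 -0.034 -9.5 56.6 9.7 1"

```text
clock: 23.9
tool_pos: [0.4825, -0.0855, 0.2616]
orientation: [168.7, -11.8, -132.6]
force: [-0.9, -0.3, -1.1]
opening: 0.0878
```

```bash
python3 nxt.py 2:4 1; python3 bot.py; python3 - <<'E'
from h import *
s=snapshot("top");save(s,"t11",(200,100,520,320),2)
E
```

```text
open 0.0878 F [-0.9 -0.3 -1.1] q [ 11.1  12.3  -7.3  -2.3 -86.6 -54.4] tcp [ 0.483 -0.085  0.262]
7
0.006 -0.005 0.002 1.3 7.3 1.2 1; 0.010 -0.010 -0.000 3.4 14.4 2.4 1; 0.011 -0.016 -0.007 6.3 21.3 3.7 1; 0.008 -0.021 -0.018 10.0 27.9 4.9 1; -0.002 -0.029 0.017 10.1 27.9 4.9 1; -0.009 -0.036 0.052 10.1 27.9 4.9 1; -0.015 -0.042 0.088 10.0 27.9 4.9 1; -0.015 -0.042 0.088 10.0 27.9 4.9 1; 
top
30 amber 0.95 [462. 207.] xy [ 0.5574 -0.3219] iou 0.94 zmax 0.161
30 grey 0.82 [448. 247.] xy [ 0.4429 -0.28  ] iou 0.95 zmax 0.161
30 red 0.59 [389. 280.] xy [ 0.3421 -0.1197] iou 0.86 zmax 0.163
30 amber 0.54 [412. 251.] xy [ 0.4302 -0.1767] iou 0.7 zmax 0.162
side
31 amber 0.88 [380. 165.] xy [ 0.5557 -0.316 ] iou 0.83 zmax 0.158
31 amber 0.87 [396. 207.] xy [ 0.3398 -0.1184] iou 0.88 zmax 0.158
31 amber 0.78 [295. 213.] xy [0.5346 0.1459] iou 0.2 zmax 0.091
31 grey 0.77 [402. 171.] xy [ 0.4632 -0.3055] iou 0.55 zmax 0.159
31 amber 0.61 [384. 190.] xy [ 0.4323 -0.1783] iou 0.83 zmax 0.158
```

View pics/t11.png

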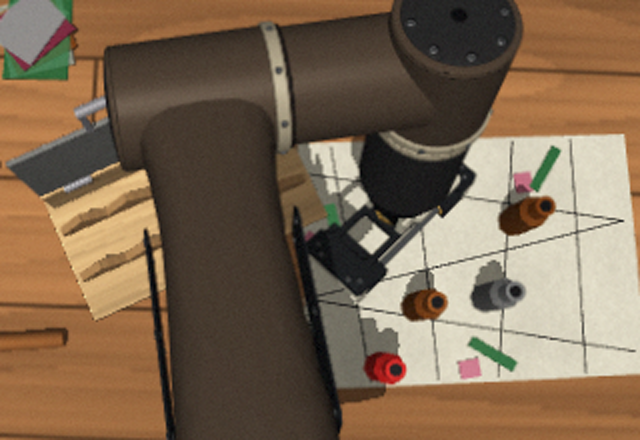

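Call:
jog_arm --targets "0.006 -0.005 0.002 1.3 7.3 1.2 1; 0.01 -0.01 0 3.4 14.4 2.4 1; 0.011 -0.016 -0.007 6.3 21.3 3.7 1; 0.008 -0.021 -0.018 10 27.9 4.9 1; -0.002 -0.029 0.017 10.1 27.9 4.9 1; -0.009 -0.036 0.052 10.1 27.9 4.9 1; -0.015 -0.042 0.088 10 27.9 4.9 1; -0.015 -0.042 0.088 10 27.9 4.9 1"

```text
clock: 25.15
tool_pos: [0.4963, -0.1048, 0.1656]
orientation: [179.7, -39.7, -134.9]
force: [0.1, 0.9, 0.8]
opening: 0.0876
```

```bash
python3 - <<'E'
from h import *
a=(.428,-.176)
go([pickpose(a,-135,50,back=.06,beyond=.009,zg=.05),pickpose(a,-135,50,beyond=.009,zg=.05)])
E
```

```text
shift [ 0.0018 -0.0024  0.101 ] rot [0.2 0.3 0.1] dist 0.101 ang 0.3
shift [ 0.002  -0.0026  0.161 ] rot [0.2 0.3 0.1] dist 0.161 ang 0.3
```

Call:
jog_arm --targets "0.002 -0.003 0.04 0 0 0 1; 0.002 -0.003 0.08 0 0 0 1; 0.002 -0.003 0.11 0 0 0 1; 0.002 -0.003 0.14 0 0 0 1; 0.002 -0.003 0.161 0 0 0 1; 0.002 -0.003 0.161 0 0 0 -1; 0.002 -0.003 0.161 0 0 0 -1; 0.002 -0.003 0.161 0 0 0 -1"

```text
clock: 26.15
tool_pos: [0.4256, -0.1799, 0.044]
orientation: [179.8, -39.6, -134.9]
force: [0.3, 0.3, -0.1]
opening: 0.063
```

```bash
python3 - <<'E'
from tr import *
o=telemetry.get_obs();print(o["opening"],o["force"],o["tool_pos"],o["orientation"])
s=snapshot("top");save(s,"t12",(340,150,480,300),4)
E
```

```text
0.0629684919711835 [ 0.327  0.291 -0.096] [ 0.426 -0.18   0.044] [ 179.838  -39.606 -134.923]
```

View pics/t12.png

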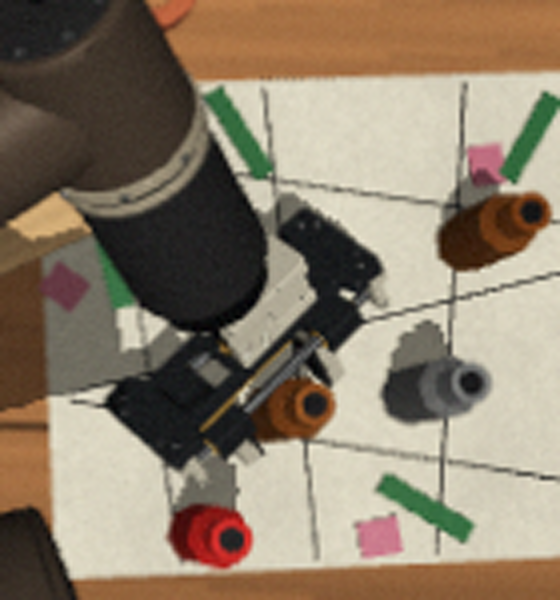

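Bottle A sits between the closing fingers; finish closing, then lift straight up.

Call:
jog_arm --targets "0 0 0 0 0 0 -1; 0 0 0 0 0 0 -1; 0 0 0 0 0 0 -1; 0 0 0 0 0 0 -1; 0.01 0 -0.012 0 0 0 -1; 0.03 0 -0.035 0 0 0 -1; 0.055 0 -0.065 0 0 0 -1; 0.08 0 -0.095 0 0 0 -1"

```text
clock: 27.2
tool_pos: [0.4247, -0.1808, 0.1697]
orientation: [179.8, -39.6, -134.9]
force: [1.3, 0.7, -1.4]
opening: 0.0406
```

```bash
python3 - <<'E'
from tr import *
o=telemetry.get_obs();print(o["opening"],o["force"],o["tool_pos"])
q=qnow()
best=None
for v in ((((.52,-.10,.33),.33),((.55,.06,.38),.67)),(((.52,-.08,.33),.33),((.55,.06,.38),.75)),(((.50,-.10,.30),.2),((.54,.0,.36),.5),((.55,.1,.37),.75))):
    W,up,m1,m0,low=place_path(q,.105,50,[0,16,-45,-133,-27,64],v,rx=.004,zg=.0640)
    rows=plan(q,W+[up],da=8.5);print(len(rows),clear(rows),"self",selfc(rows));show(rows,50,3)
    json.dump([list(map(float,w)) for w in W+[up,m1,m0,low]],open(f"wp{len(v)}.json","w"))
E
```

```text
0.040573185256437265 [ 1.263  0.682 -1.385] [ 0.425 -0.181  0.17 ]
via [-12.  -5. -13. -32. -62. -27.] err 0.0
via [-19. -15. -30. -83. -44.  19.] err 0.0
22 (np.float64(0.15356235890668346), 'tool') self 0.237760976722615
[ 14.  18. -26.  13. -78. -66.] z [ 0.42 -0.17  0.17] foot [-0.27 -0.23  0.12] neck [-0.29 -0.25  0.27] O [ 0.58 -0.05  0.48]
[  5.  10. -21.  -2. -72. -53.] z [ 0.42 -0.14  0.18] foot [-0.23 -0.2   0.13] neck [-0.3  -0.24  0.27] O [ 0.51 -0.15  0.54]
[ -4.   2. -17. -17. -67. -40.] z [ 0.46 -0.11  0.23] foot [-0.17 -0.19  0.2 ] neck [-0.29 -0.23  0.29] O [ 0.43 -0.21  0.59]
[-12.  -5. -13. -32. -62. -27.] z [ 0.52 -0.1   0.33] foot [-0.11 -0.21  0.32] neck [-0.25 -0.24  0.36] O [ 0.35 -0.24  0.63]
[-16. -10. -21. -58. -53.  -4.] z [0.53 0.01 0.34] foot [-0.05 -0.11  0.35] neck [-0.2  -0.15  0.33] O [ 0.28 -0.18  0.54]
[-19. -15. -30. -83. -44.  19.] z [0.55 0.06 0.38] foot [-0.01 -0.08  0.41] neck [-0.15 -0.1   0.34] O [ 0.22 -0.1   0.48]
[ -10.  -10.  -39. -108.  -35.   41.] z [0.55 0.18 0.31] foot [0.04 0.02 0.34] neck [-0.1   0.01  0.27] O [0.22 0.02 0.4 ]
[   
[... 1773 characters left out ...]
1  0.3] foot [-0.13 -0.2   0.28] neck [-0.25 -0.24  0.36] O [ 0.44 -0.18  0.66]
[ -8.  -6. -17. -35. -61. -24.] z [ 0.51 -0.03  0.3 ] foot [-0.09 -0.13  0.3 ] neck [-0.23 -0.19  0.33] O [ 0.35 -0.2   0.6 ]
[-16. -11. -20. -58. -53.  -4.] z [ 0.54 -0.    0.36] foot [-0.04 -0.12  0.37] neck [-0.19 -0.16  0.35] O [ 0.28 -0.19  0.56]
[-17. -14. -31. -86. -43.  21.] z [0.55 0.09 0.37] foot [-0.   -0.05  0.39] neck [-0.14 -0.08  0.33] O [ 0.23 -0.08  0.46]
[ -10.  -11.  -40. -110.  -34.   43.] z [0.55 0.17 0.32] foot [0.03 0.02 0.34] neck [-0.11  0.01  0.28] O [0.21 0.03 0.41]
[   0.   -4.  -49. -133.  -26.   63.] z [0.51 0.25 0.22] foot [0.04 0.11 0.24] neck [-0.11  0.11  0.2 ] O [0.19 0.13 0.37]
```

```bash
cp wp3.json wp.json; python3 nxt.py 0:4 -1
```

```text
open 0.0406 F [ 1.3  0.7 -1.4] q [ 16.8  20.4 -26.9  17.7 -79.3 -70.9] tcp [ 0.425 -0.181  0.17 ]
22
-0.004 0.006 -0.009 -2.7 -7.4 0.2 -1; -0.008 0.010 -0.023 -4.6 -15.1 0.3 -1; -0.012 0.013 -0.043 -5.7 -23.0 0.4 -1; -0.014 0.013 -0.068 -6.1 -30.9 0.4 -1; -0.014 0.011 -0.098 -5.6 -38.9 0.5 -1; -0.010 0.008 -0.132 -4.2 -46.9 0.6 -1; -0.002 0.004 -0.171 -2.1 -54.7 0.7 -1; -0.016 0.023 -0.176 -2.8 -62.2 -0.8 -1;
```

Call:
jog_arm --targets "-0.004 0.006 -0.009 -2.7 -7.4 0.2 -1; -0.008 0.01 -0.023 -4.6 -15.1 0.3 -1; -0.012 0.013 -0.043 -5.7 -23 0.4 -1; -0.014 0.013 -0.068 -6.1 -30.9 0.4 -1; -0.014 0.011 -0.098 -5.6 -38.9 0.5 -1; -0.01 0.008 -0.132 -4.2 -46.9 0.6 -1; -0.002 0.004 -0.171 -2.1 -54.7 0.7 -1; -0.016 0.023 -0.176 -2.8 -62.2 -0.8 -1"

```text
clock: 28.2
tool_pos: [0.4981, -0.0767, 0.2998]
orientation: [177.3, 23.1, -135.6]
force: [-0.9, 0.2, -3.5]
opening: 0.0408
```

```bash
python3 nxt.py 1:4 -1
```

```text
open 0.0408 F [-0.9  0.2 -3.5] q [ -1.8  -3.1 -13.9 -20.2 -66.1 -37.1] tcp [ 0.498 -0.077  0.3  ]
14
-0.016 0.015 0.006 -0.0 -7.4 -0.9 -1; -0.036 0.025 0.007 1.1 -14.8 -1.7 -1; -0.057 0.030 0.003 3.5 -22.0 -2.3 -1; -0.079 0.031 -0.007 6.9 -28.8 -2.6 -1; -0.101 0.027 -0.021 11.3 -35.1 -2.7 -1; -0.127 0.050 -0.010 13.7 -41.0 -3.1 -1; -0.149 0.068 -0.003 17.0 -46.0 -2.7 -1; -0.165 0.082 0.001 21.1 -49.9 -1.3 -1;
```

Call:
jog_arm --targets "-0.016 0.015 0.006 0 -7.4 -0.9 -1; -0.036 0.025 0.007 1.1 -14.8 -1.7 -1; -0.057 0.03 0.003 3.5 -22 -2.3 -1; -0.079 0.031 -0.007 6.9 -28.8 -2.6 -1; -0.101 0.027 -0.021 11.3 -35.1 -2.7 -1; -0.127 0.05 -0.01 13.7 -41 -3.1 -1; -0.149 0.068 -0.003 17 -46 -2.7 -1; -0.165 0.082 0.001 21.1 -49.9 -1.3 -1"

```text
clock: 29.2
tool_pos: [0.5478, 0.088, 0.3677]
orientation: [-140.6, 70.8, -111.4]
force: [1.3, -0.3, -2.5]
opening: 0.0407
```

```bash
python3 nxt.py 2:5 -1
```

```text
open 0.0407 F [ 1.3 -0.3 -2.5] q [-16.9 -14.5 -31.3 -86.3 -42.8  21.5] tcp [0.548 0.088 0.368]
8
-0.006 0.009 0.007 4.9 -2.3 0.5 -1; 0.006 0.044 0.031 4.9 -1.8 2.2 -1; 0.022 0.080 0.051 5.0 -0.3 3.7 -1; 0.042 0.117 0.065 5.0 2.4 5.1 -1; 0.066 0.153 0.074 4.9 6.0 6.2 -1; 0.094 0.191 0.078 4.5 10.5 6.9 -1; 0.132 0.198 0.089 3.2 14.4 8.6 -1; 0.170 0.207 0.098 1.9 18.4 10.3 -1;
```

Call:
jog_arm --targets "-0.006 0.009 0.007 4.9 -2.3 0.5 -1; 0.006 0.044 0.031 4.9 -1.8 2.2 -1; 0.022 0.08 0.051 5 -0.3 3.7 -1; 0.042 0.117 0.065 5 2.4 5.1 -1; 0.066 0.153 0.074 4.9 6 6.2 -1; 0.094 0.191 0.078 4.5 10.5 6.9 -1; 0.132 0.198 0.089 3.2 14.4 8.6 -1; 0.17 0.207 0.098 1.9 18.4 10.3 -1"

```text
clock: 30.2
tool_pos: [0.5078, 0.2542, 0.139]
orientation: [-173.6, 57.1, -149.7]
force: [1.5, -0.2, -1.8]
opening: 0.0409
```

```bash
python3 nxt.py 4:7 -1 .013; python3 chk.py 13
```

```text
open 0.0409 F [ 1.5 -0.2 -1.8] q [   0.2    4.7  -48.6 -133.   -26.2   62.9] tcp [0.508 0.254 0.139]
9
0.000 -0.000 0.000 0.0 -0.0 0.1 -1; 0.006 0.000 0.009 -0.4 0.9 0.3 -1; 0.012 0.001 0.018 -0.8 1.8 0.5 -1; 0.018 0.001 0.027 -1.3 2.7 0.8 -1; 0.024 0.002 0.035 -1.7 3.6 1.0 -1; 0.031 0.003 0.044 -2.1 4.5 1.2 -1; 0.039 0.004 0.050 -2.4 5.4 1.5 -1; 0.048 0.004 0.055 -2.7 6.3 1.8 -1; 
34 0.85 [304. 195.] mean [-0.009 -0.037  0.079] axis [ 1.   -0.    0.02] xrange [-0.093  0.06 ] zmax 0.091 npx 790
34 0.84 [250. 214.] mean [-0.008  0.103  0.162] axis [ 0.99 -0.05  0.09] xrange [-0.064  0.03 ] zmax 0.171 npx 448
35 0.86 [266. 213.] mean [-0.024  0.117  0.149] axis [0.99 0.04 0.15] xrange [-0.121  0.03 ] zmax 0.166 npx 294
```

View pics/t13.png

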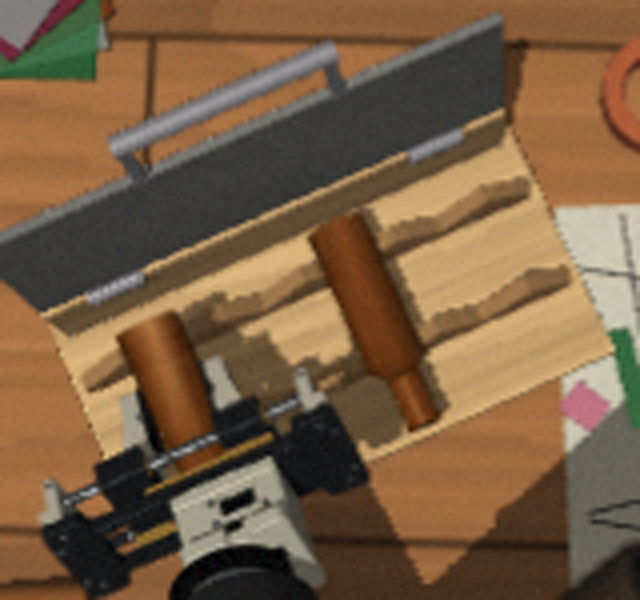

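View pics/s13.png

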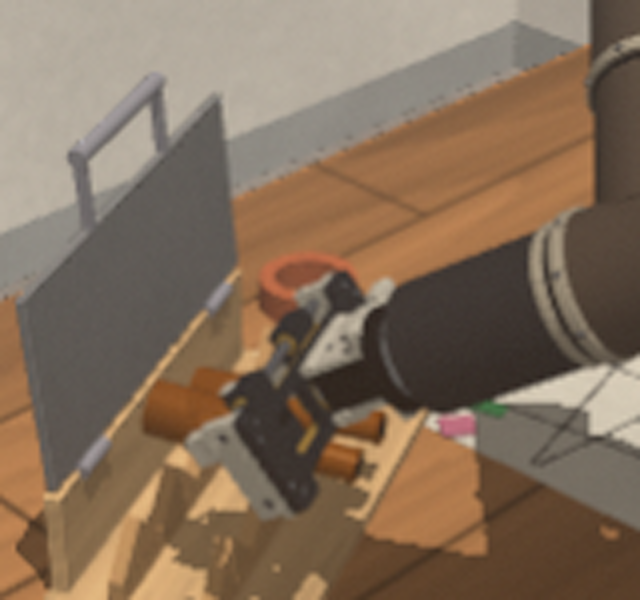

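```bash
python3 - <<'E'
from tr import *
W=[np.array(w) for w in json.load(open("wp.json"))]
P,Q=placepose(.105,50,rx=.010,beyond=.008,zg=.064);low,e=ik(P,Q,W[6]);m0,_=lift2(low,0,.025)
W[5]=m0;W[6]=low;json.dump([list(map(float,w)) for w in W],open("wp.json","w"))
E
python3 nxt.py 5:7 -1 .015
```

```text
open 0.0407 F [ 1.   0.2 -2.1] q [   0.1    4.7  -48.6 -133.   -26.2   62.8] tcp [0.508 0.254 0.14 ]
7
0.006 0.000 0.010 -0.5 1.0 0.3 -1; 0.012 0.001 0.021 -0.9 2.0 0.5 -1; 0.018 0.002 0.031 -1.4 3.0 0.8 -1; 0.025 0.003 0.042 -1.9 4.0 1.1 -1; 0.033 0.004 0.052 -2.3 5.0 1.3 -1; 0.043 0.005 0.059 -2.7 6.2 1.7 -1; 0.054 0.006 0.065 -3.0 7.3 2.1 -1; 0.054 0.006 0.065 -3.0 7.3 2.1 -1;
```

Call:
jog_arm --targets "0.006 0 0.01 -0.5 1 0.3 -1; 0.012 0.001 0.021 -0.9 2 0.5 -1; 0.018 0.002 0.031 -1.4 3 0.8 -1; 0.025 0.003 0.042 -1.9 4 1.1 -1; 0.033 0.004 0.052 -2.3 5 1.3 -1; 0.043 0.005 0.059 -2.7 6.2 1.7 -1; 0.054 0.006 0.065 -3 7.3 2.1 -1; 0.054 0.006 0.065 -3 7.3 2.1 -1"

```text
clock: 31.4
tool_pos: [0.5313, 0.2655, 0.0583]
orientation: [179.9, 50.0, -154.1]
force: [1.9, -0.5, -1.5]
opening: 0.0405
```

```bash
python3 nxt.py 6:7 -1 .015; python3 chk.py 14
```

```text
open 0.0405 F [ 1.9 -0.5 -1.5] q [   1.4   16.8  -44.5 -133.4  -26.    62.8] tcp [0.531 0.266 0.058]
1
-0.000 -0.000 -0.000 0.0 -0.0 -0.0 -1; -0.000 -0.000 -0.000 0.0 -0.0 -0.0 -1; -0.000 -0.000 -0.000 0.0 -0.0 -0.0 -1; -0.000 -0.000 -0.000 0.0 -0.0 -0.0 -1; -0.000 -0.000 -0.000 0.0 -0.0 -0.0 -1; -0.000 -0.000 -0.000 0.0 -0.0 -0.0 -1; -0.000 -0.000 -0.000 0.0 -0.0 -0.0 -1; -0.000 -0.000 -0.000 0.0 -0.0 -0.0 -1; 
36 0.92 [306. 198.] mean [-0.013 -0.037  0.079] axis [0.99 0.01 0.11] xrange [-0.094  0.059] zmax 0.091 npx 776
36 0.68 [251. 206.] mean [0.019 0.102 0.083] axis [ 0.97 -0.02 -0.26] xrange [-0.03   0.062] zmax 0.134 npx 440
36 0.52 [271. 158.] mean [ 0.089 -0.002  0.219] axis [0.   1.   0.02] xrange [0.08  0.103] zmax 0.323 npx 2235
37 0.66 [258. 237.] mean [0.006 0.117 0.075] axis [1.   0.04 0.05] xrange [-0.09   0.059] zmax 0.086 npx 229
37 0.43 [279. 208.] mean [ 0.039 -0.021  0.077] axis [ 0.87  0.33 -0.38] xrange [0.014 0.059] zmax 0.087 npx 137
```

View pics/s14.png

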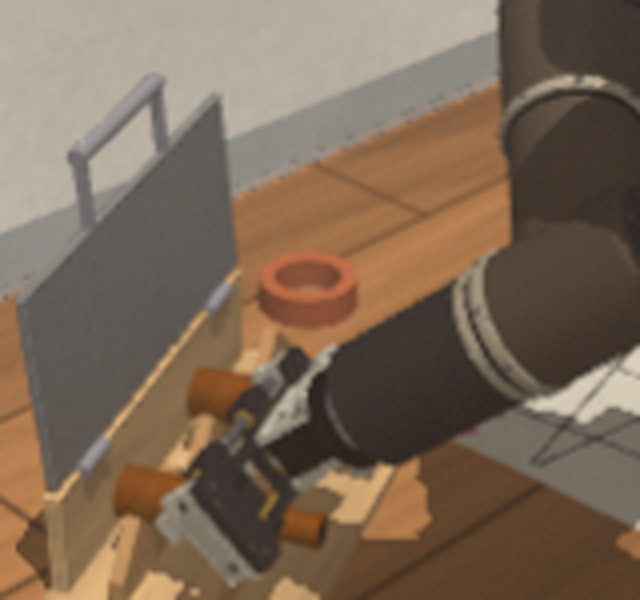

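Call:
jog_arm --targets "0 0 0 0 0 0 -0.3; 0 0 0 0 0 0 0.2; 0 0 0 0 0 0 0.2; 0 0 0 0 0 0 0.2; -0.006 0 -0.005 0 0 0 0.2; -0.012 0 -0.009 0.5 -1.2 -0.6 0.2; -0.023 0 -0.019 1 -2.5 -1.3 0.2; -0.041 -0.001 -0.032 1.8 -4.4 -2.3 0.2"

```text
clock: 32.6
tool_pos: [0.5324, 0.2652, 0.1109]
orientation: [-175.0, 54.3, -149.9]
force: [-0.6, -0.7, -0.1]
opening: 0.0523
```

```bash
python3 - <<'E'
from tr import *
o=telemetry.get_obs();print(o["opening"],o["force"],o["tool_pos"])
q=qnow(); w=[lift2(q,0,.10)[0]]
emit(plan(q,w,ds=.025),.2,8)
E
python3 chk.py 15
```

```text
0.05227966923154174 [-0.597 -0.715 -0.147] [0.532 0.265 0.111]
-0.017 -0.002 -0.011 0.6 -1.9 -0.6 0.2; -0.034 -0.003 -0.022 1.2 -3.8 -1.3 0.2; -0.050 -0.004 -0.033 1.7 -5.7 -1.9 0.2; -0.066 -0.005 -0.045 2.3 -7.7 -2.6 0.2; -0.081 -0.005 -0.058 2.9 -9.6 -3.2 0.2; 
38 0.98 [253. 207.] mean [0.021 0.102 0.082] axis [ 1.    0.01 -0.01] xrange [-0.025  0.058] zmax 0.089 npx 360
38 0.9 [305. 194.] mean [-0.005 -0.037  0.082] axis [1.   0.   0.02] xrange [-0.089  0.059] zmax 0.09 npx 677
38 0.23 [295. 174.] mean [ 0.053 -0.038  0.058] axis [0.06 1.   0.05] xrange [-0.033  0.085] zmax 0.166 npx 2811
39 0.63 [265. 239.] mean [-0.012  0.119  0.068] axis [1.   0.05 0.05] xrange [-0.098  0.059] zmax 0.084 npx 452
39 0.42 [308. 218.] mean [-0.024 -0.027  0.07 ] axis [0.99 0.   0.15] xrange [-0.097  0.056] zmax 0.087 npx 96
```

View pics/s15.png

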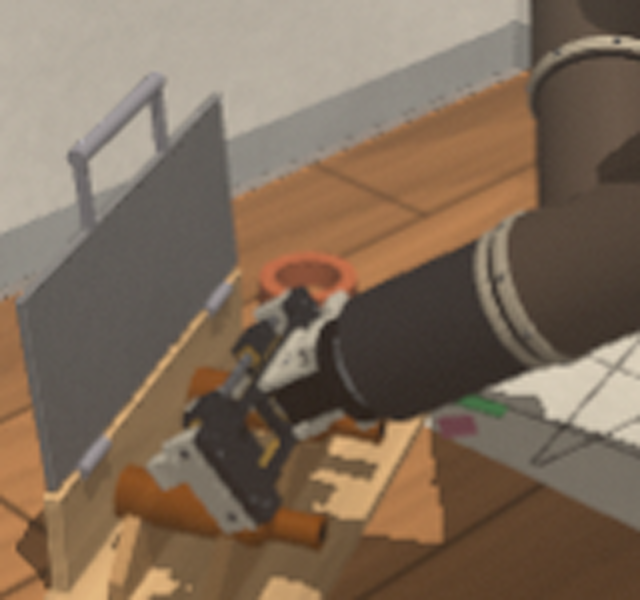

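```bash
python3 topick.py .557 -.320 -165 40 -4,51,9,14,-96,-76 .052 '[[[0.53,0.25,0.25],0.06],[[0.55,0.10,0.38],0.3],[[0.55,-0.05,0.36],0.6]]'
```

```text
errs 6.197504488769657e-11 1.7985612998927536e-13 1.5432100042289676e-13 [ -4.  52.   9.  15. -95. -76.] [  -2.   58.   36.   14. -116.  -73.] [  -2.   55.   43.   16. -126.  -70.]
via [  -2.   -4.  -45. -125.  -31.   55.] 0.0
via [-23. -10. -30. -89. -55.  23.] 0.0
via [-18.   7.   3. -44. -85. -16.] 0.0
31 (np.float64(0.12105025605041603), 'tool') self 0.24182118936014668
[   1.    5.  -45. -131.  -27.   61.] tcp [0.54 0.26 0.16] W,O [0.35 0.   0.44] [0.24 0.13 0.35]
[  -6.   -6.  -42. -117.  -36.   49.] tcp [0.55 0.23 0.29] W,O [ 0.31 -0.03  0.52] [0.22 0.06 0.39]
[-19.  -9. -33. -96. -50.  30.] tcp [0.56 0.14 0.36] W,O [ 0.31 -0.11  0.61] [ 0.25 -0.06  0.43]
[-22.  -5. -20. -76. -64.  12.] tcp [0.55 0.09 0.38] W,O [ 0.36 -0.14  0.68] [ 0.3  -0.17  0.5 ]
[-19.   2.  -6. -57. -77.  -5.] tcp [0.55 0.02 0.36] W,O [ 0.45 -0.16  0.73] [ 0.4  -0.25  0.58]
[-17.  11.   6. -39. -89. -21.] tcp [ 0.55 -0.07  0.34] W,O [ 0.55 -0.17  0.75] [ 0.5  -0.31  0.63]
[-13.  22.  15. -26. -98. -33.] tcp [ 0.57 -0.14  0.3 ] W,O [ 0.66 -0.15  0.71] [ 0.62 -0.32  0.63]
[  -9.   33.   25.  -12. -107.  -45.] tcp [ 0.59 -0.21  0.27] W,O [ 0.77 -0.13  0.64] [ 0.74 -0.31  0.6 ]
[  -6.   44.   34.    2. -117.  -57.] tcp [ 0.63 -0.27  0.26] W,O [ 0.87 -0.08  0.55] [ 0.85 -0.28  0.56]
[  -2.   55.   43.   16. -126.  -70.] tcp [ 0.67 -0.29  0.26] W,O [ 0.94 -0.03  0.45] [ 0.95 -0.21  0.5 ]
[  -2.   58.   36.   14. -116.  -73.] tcp [ 0.67 -0.29  0.15] W,O [ 0.94 -0.03  0.35] [ 0.95 -0.21  0.39]
-0.039 -0.009 -0.026 0.3 -5.5 -0.9 1; -0.075 -0.016 -0.056 0.6 -10.8 -2.1 1; -0.107 -0.020 -0.088 0.8 -15.8 -3.5 1; -0.139 -0.051 -0.103 -0.4 -20.4 -4.1 1; -0.162 -0.081 -0.122 -1.9 -23.6 -5.1 1; -0.177 -0.111 -0.144 -3.6 -25.4 -6.3 1; -0.182 -0.140 -0.170 -5.4 -25.7 -7.5 1; -0.179 -0.170 -0.198 -6.9 -24.5 -8.5 1;
```

Call:
jog_arm --targets "-0.02 -0.004 -0.013 0.1 -2.7 -0.4 0.2; -0.039 -0.009 -0.026 0.3 -5.5 -0.9 0.2; -0.075 -0.016 -0.056 0.6 -10.8 -2.1 1; -0.107 -0.02 -0.088 0.8 -15.8 -3.5 1; -0.139 -0.051 -0.103 -0.4 -20.4 -4.1 1; -0.162 -0.081 -0.122 -1.9 -23.6 -5.1 1; -0.177 -0.111 -0.144 -3.6 -25.4 -6.3 1; -0.182 -0.14 -0.17 -5.4 -25.7 -7.5 1"

```text
clock: 33.8
tool_pos: [0.5593, 0.1357, 0.3651]
orientation: [-143.9, 77.0, -110.7]
force: [0.6, 1.2, -1.3]
opening: 0.0875
```

```bash
python3 nxt.py 1:5 1
```

```text
open 0.0875 F [ 0.6  1.2 -1.3] q [-18.8  -9.3 -32.6 -95.6 -50.5  29.4] tcp [0.559 0.136 0.365]
24
-0.006 -0.026 -0.029 -1.7 1.1 -0.7 1; -0.006 -0.031 -0.029 -7.7 3.5 -0.4 1; -0.001 -0.040 -0.033 -13.3 7.0 0.1 1; 0.007 -0.052 -0.041 -18.3 11.4 0.8 1; 0.016 -0.069 -0.053 -22.6 16.7 1.7 1; 0.027 -0.091 -0.067 -26.0 22.8 2.8 1; 0.037 -0.117 -0.085 -28.5 29.6 4.2 1; 0.045 -0.147 -0.105 -29.8 36.9 5.7 1;
```

Call:
jog_arm --targets "-0.006 -0.026 -0.029 -1.7 1.1 -0.7 1; -0.006 -0.031 -0.029 -7.7 3.5 -0.4 1; -0.001 -0.04 -0.033 -13.3 7 0.1 1; 0.007 -0.052 -0.041 -18.3 11.4 0.8 1; 0.016 -0.069 -0.053 -22.6 16.7 1.7 1; 0.027 -0.091 -0.067 -26 22.8 2.8 1; 0.037 -0.117 -0.085 -28.5 29.6 4.2 1; 0.045 -0.147 -0.105 -29.8 36.9 5.7 1"

```text
clock: 34.8
tool_pos: [0.55, -0.0516, 0.3589]
orientation: [164.0, 41.1, -134.0]
force: [0.4, 1.1, -0.4]
opening: 0.0873
```

```bash
python3 nxt.py 3:5 1
```

```text
open 0.0873 F [ 0.4  1.1 -0.4] q [-18.1   7.1   3.3 -43.7 -85.6 -16.6] tcp [ 0.55  -0.052  0.359]
16
0.022 -0.019 -0.000 -2.7 5.8 3.3 1; 0.044 -0.038 -0.002 -4.9 11.8 6.7 1; 0.065 -0.058 -0.005 -6.5 18.0 10.3 1; 0.084 -0.078 -0.010 -7.7 24.4 13.9 1; 0.101 -0.098 -0.015 -8.3 30.9 17.5 1; 0.115 -0.119 -0.022 -8.3 37.5 21.2 1; 0.127 -0.140 -0.028 -7.7 44.2 24.9 1; 0.136 -0.160 -0.035 -6.5 50.9 28.6 1;
```

Call:
jog_arm --targets "0.022 -0.019 0 -2.7 5.8 3.3 1; 0.044 -0.038 -0.002 -4.9 11.8 6.7 1; 0.065 -0.058 -0.005 -6.5 18 10.3 1; 0.084 -0.078 -0.01 -7.7 24.4 13.9 1; 0.101 -0.098 -0.015 -8.3 30.9 17.5 1; 0.115 -0.119 -0.022 -8.3 37.5 21.2 1; 0.127 -0.14 -0.028 -7.7 44.2 24.9 1; 0.136 -0.16 -0.035 -6.5 50.9 28.6 1"

```text
clock: 35.8
tool_pos: [0.6015, -0.2348, 0.2603]
orientation: [154.8, -17.1, -142.8]
force: [-0.8, -0.4, -0.8]
opening: 0.0875
```

```bash
python3 nxt.py 3:5 1; python3 bot.py;python3 - <<'E'
from h import *
s=snapshot("top");save(s,"t16",(200,100,520,320),2)
E
```

```text
open 0.0875 F [-0.8 -0.4 -0.8] q [  -8.    36.6   27.7   -6.8 -110.4  -49.3] tcp [ 0.602 -0.235  0.26 ]
8
0.000 -0.020 -0.006 1.4 6.0 4.7 1; -0.001 -0.038 -0.013 3.3 11.7 9.6 1; -0.005 -0.053 -0.022 5.7 17.3 14.7 1; -0.011 -0.066 -0.031 8.6 22.6 20.0 1; -0.020 -0.074 -0.041 11.9 27.7 25.4 1; -0.032 -0.091 -0.010 11.9 27.7 25.3 1; -0.043 -0.106 0.021 11.9 27.7 25.3 1; -0.052 -0.119 0.054 11.9 27.7 25.4 1; 
top
40 amber 0.94 [305. 195.] xy [0.61   0.1452] iou 0.42 zmax 0.095
40 amber 0.87 [259. 219.] xy [0.5456 0.2702] iou 0.38 zmax 0.09
40 amber 0.84 [467. 206.] xy [ 0.5569 -0.3211] iou 0.74 zmax 0.163
40 grey 0.27 [271. 161.] xy [0.669  0.2351] iou 0.09 zmax 0.327
40 amber 0.24 [285. 183.] xy [0.6405 0.2234] iou 0.04 zmax 0.694
side
41 amber 0.8 [271. 236.] xy [0.5065 0.2859] iou 0.2 zmax 0.088
41 amber 0.77 [394. 219.] xy [ 0.3382 -0.1135] iou 0.44 zmax 0.285
41 amber 0.75 [294. 214.] xy [0.5504 0.1317] iou 0.22 zmax 0.089
41 amber 0.64 [378. 177.] xy [ 0.561  -0.3223] iou 0.36 zmax 0.377
41 amber 0.27 [259. 215.] xy [0.6293 0.2676] iou 0.08 zmax 0.323
```

View pics/t16.png

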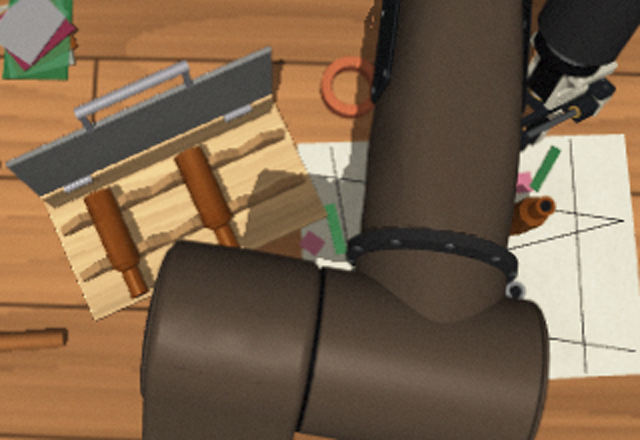

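B still at (0.557, −0.321); both laid bottles lie well. On to the pre-grasp.

Call:
jog_arm --targets "0 -0.02 -0.006 1.4 6 4.7 1; -0.001 -0.038 -0.013 3.3 11.7 9.6 1; -0.005 -0.053 -0.022 5.7 17.3 14.7 1; -0.011 -0.066 -0.031 8.6 22.6 20 1; -0.02 -0.074 -0.041 11.9 27.7 25.4 1; -0.032 -0.091 -0.01 11.9 27.7 25.3 1; -0.043 -0.106 0.021 11.9 27.7 25.3 1; -0.052 -0.119 0.054 11.9 27.7 25.4 1"

```text
clock: 37.05
tool_pos: [0.6691, -0.2886, 0.1506]
orientation: [179.7, -49.6, -164.7]
force: [0.1, -0.2, 0.7]
opening: 0.0876
```

```bash
python3 - <<'E'
from h import *
a=(.557,-.3205)
go([pickpose(a,-165,40,back=.06,beyond=.009,zg=.052),pickpose(a,-165,40,beyond=.009,zg=.052)])
E
python3 bot.py
```

```text
shift [ 1.000e-04 -1.900e-03  1.016e-01] rot [0.1 0.4 0.2] dist 0.102 ang 0.5
shift [ 0.0006 -0.0019  0.1616] rot [0.1 0.4 0.2] dist 0.162 ang 0.5
top
43 amber 0.96 [256. 214.] xy [0.5477 0.27  ] iou 0.43 zmax 0.546
43 grey 0.64 [450. 247.] xy [ 0.4427 -0.2773] iou 0.93 zmax 0.161
43 amber 0.62 [258. 173.] xy [0.624 0.301] iou 0.07 zmax 0.572
43 amber 0.6 [462. 206.] xy [ 0.5573 -0.3205] iou 0.95 zmax 0.161
43 red 0.6 [393. 282.] xy [ 0.3419 -0.1207] iou 0.88 zmax 0.161
side
44 amber 0.87 [272. 235.] xy [0.4951 0.2879] iou 0.19 zmax 0.086
44 amber 0.74 [290. 214.] xy [0.5669 0.1665] iou 0.22 zmax 0.089
```

Call:
jog_arm --targets "0.001 -0.002 0.04 0 0 0 1; 0.001 -0.002 0.08 0 0 0 1; 0.001 -0.002 0.11 0 0 0 1; 0.001 -0.002 0.14 0 0 0 1; 0.001 -0.002 0.161 0 0 0 1; 0.001 -0.002 0.161 0 0 0 1; 0.001 -0.002 0.161 0 0 0 -1; 0.001 -0.002 0.161 0 0 0 -1"

```text
clock: 38.25
tool_pos: [0.5518, -0.3226, 0.0498]
orientation: [179.9, -49.6, -164.8]
force: [-0.1, -0.2, -0.2]
opening: 0.073
```

```bash
python3 - <<'E'
from tr import *
o=telemetry.get_obs();print(o["opening"],o["force"],o["tool_pos"],o["orientation"])
s=snapshot("top");save(s,"t17",(400,130,540,280),4)
E
```

```text
0.07299542176501886 [-0.062 -0.239 -0.167] [ 0.552 -0.323  0.05 ] [ 179.886  -49.561 -164.788]
```

View pics/t17.png

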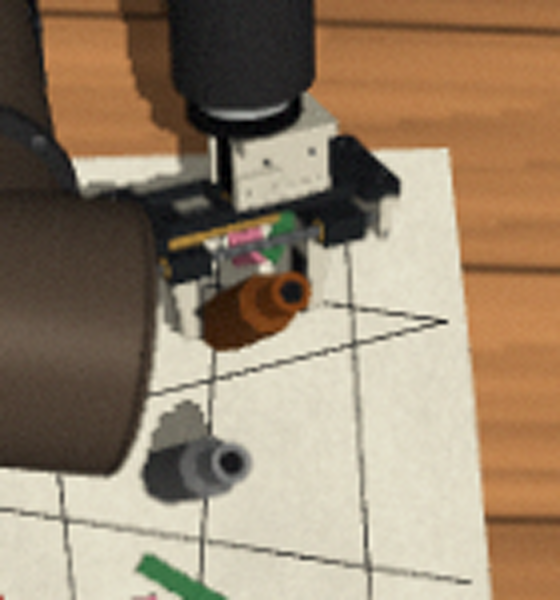

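Call:
jog_arm --targets "0 0 0 0 0 0 -1; 0 0 0 0 0 0 -1; 0 0 0 0 0 0 -1; 0 0 0 0 0 0 -1; 0.012 0 -0.01 0 0 0 -1; 0.035 0 -0.03 0 0 0 -1; 0.065 0 -0.055 0 0 0 -1; 0.095 0 -0.08 0 0 0 -1"

```text
clock: 39.3
tool_pos: [0.5509, -0.323, 0.1757]
orientation: [179.9, -49.6, -164.8]
force: [0.4, -0.3, -1.1]
opening: 0.0407
```

```bash
python3 - <<'E'
from tr import *
o=telemetry.get_obs();print(o["opening"],o["force"],o["tool_pos"])
q=qnow()
for v in ((((.57,-.14,.34),.4),((.56,.02,.38),.75)),(((.56,-.20,.30),.25),((.55,-.06,.36),.55),((.57,.04,.38),.8))):
    W,up,m1,m0,low=place_path(q,-.105,40,[11,14,-29,-53,-11,-26],v,rx=.005,zg=.0640)
    rows=plan(q,W+[up],da=8.5);print(len(rows),clear(rows),"self",selfc(rows));show(rows,40,3)
    json.dump([list(map(float,w)) for w in W+[up,m1,m0,low]],open(f"wp{len(v)}.json","w"))
E
```

```text
0.04074463608143567 [ 0.353 -0.341 -1.105] [ 0.551 -0.323  0.176]
via [ -3.   2.  -5. -12. -68. -55.] err 0.0
via [  5. -16. -24. -36. -35. -39.] err 0.0
18 (np.float64(0.1514989420786013), 'tool') self 0.33180653075152605
[  -4.   40.   11.   12. -101.  -71.] z [ 0.55 -0.31  0.19] foot [-0.2  -0.42  0.14] neck [-0.23 -0.42  0.29] O [ 0.8  -0.25  0.47]
[ -4.  26.   5.   3. -89. -65.] z [ 0.56 -0.25  0.23] foot [-0.15 -0.37  0.18] neck [-0.23 -0.37  0.32] O [ 0.69 -0.23  0.58]
[ -3.  12.  -1.  -6. -76. -59.] z [ 0.57 -0.18  0.29] foot [-0.1  -0.31  0.26] neck [-0.23 -0.32  0.35] O [ 0.56 -0.22  0.66]
[ -1.  -1.  -9. -17. -61. -51.] z [ 0.57 -0.1   0.34] foot [-0.05 -0.23  0.34] neck [-0.2  -0.25  0.37] O [ 0.44 -0.19  0.68]
[  4. -12. -21. -31. -41. -42.] z [ 0.57 -0.    0.37] foot [-0.02 -0.14  0.38] neck [-0.17 -0.17  0.36] O [ 0.33 -0.14  0.62]
[  8.  -9. -28. -44. -23. -33.] z [0.59 0.05 0.3 ] foot [ 0.02 -0.11  0.32] neck [-0.12 -0.12  0.28] O [ 0.31 -0.09  0.52]
via [ -2.  14.   1.  -2. -82. -61.] err 0.0
via [  0.  -9. -16. -22. -54. -48.] err 0.0
via [  7. -16. -26. -39. -30. -36.] err 0.0
18 (np.float64(0.1514989420786013), 'tool') self 0.33180653075152605
[  -4.   40.   11.   12. -101.  -71.] z [ 0.55 -0.31  0.19] foot [-0.2  -0.42  0.14] neck [-0.22 -0.42  0.3 ] O [ 0.8  -0.24  0.47]
[ -3.  24.   5.   4. -90. -65.] z [ 0.56 -0.24  0.25] foot [-0.15 -0.36  0.21] neck [-0.23 -0.37  0.34] O [ 0.68 -0.22  0.61]
[ -2.   9.  -2.  -6. -76. -59.] z [ 0.56 -0.17  0.31] foot [-0.1  -0.29  0.28] neck [-0.23 -0.31  0.37] O [ 0.54 -0.21  0.68]
[ -0.  -4. -12. -18. -59. -50.] z [ 0.56 -0.08  0.34] foot [-0.06 -0.21  0.34] neck [-0.21 -0.23  0.37] O [ 0.41 -0.18  0.68]
[  5. -13. -22. -34. -38. -40.] z [0.57 0.02 0.37] foot [-0.01 -0.13  0.39] neck [-0.16 -0.15  0.36] O [ 0.31 -0.13  0.61]
[  9.  -9. -29. -46. -21. -32.] z [0.59 0.06 0.3 ] foot [ 0.03 -0.1   0.32] neck [-0.12 -0.12  0.28] O [ 0.31 -0.08  0.51]
```

```bash
cp wp2.json wp.json; python3 nxt.py 0:3 -1
```

```text
open 0.0407 F [ 0.4 -0.3 -1.1] q [  -4.3   45.    13.    15.2 -105.4  -72.9] tcp [ 0.551 -0.323  0.176]
18
0.005 0.016 -0.010 -0.7 -7.4 -2.2 -1; 0.009 0.034 -0.022 -1.1 -14.9 -4.4 -1; 0.015 0.053 -0.036 -1.2 -22.4 -6.5 -1; 0.021 0.072 -0.053 -1.1 -29.9 -8.4 -1; 0.028 0.092 -0.072 -0.8 -37.5 -10.2 -1; 0.038 0.112 -0.092 -0.2 -45.0 -11.8 -1; 0.050 0.132 -0.113 0.6 -52.5 -13.3 -1; 0.064 0.152 -0.135 1.6 -60.1 -14.6 -1;
```

Call:
jog_arm --targets "0.005 0.016 -0.01 -0.7 -7.4 -2.2 -1; 0.009 0.034 -0.022 -1.1 -14.9 -4.4 -1; 0.015 0.053 -0.036 -1.2 -22.4 -6.5 -1; 0.021 0.072 -0.053 -1.1 -29.9 -8.4 -1; 0.028 0.092 -0.072 -0.8 -37.5 -10.2 -1; 0.038 0.112 -0.092 -0.2 -45 -11.8 -1; 0.05 0.132 -0.113 0.6 -52.5 -13.3 -1; 0.064 0.152 -0.135 1.6 -60.1 -14.6 -1"

```text
clock: 40.3
tool_pos: [0.57, -0.1599, 0.3144]
orientation: [176.8, 11.5, -151.8]
force: [0.4, 0.5, -0.7]
opening: 0.0406
```

```bash
python3 nxt.py 1:4 -1
```

```text
open 0.0406 F [ 0.4  0.5 -0.7] q [ -2.7   6.9  -3.3  -9.1 -71.7 -56.5] tcp [ 0.57  -0.16   0.314]
12
-0.024 0.032 0.002 -0.1 -7.6 -2.7 -1; -0.045 0.064 -0.000 0.2 -15.1 -4.8 -1; -0.063 0.094 -0.007 0.9 -22.5 -6.5 -1; -0.076 0.121 -0.016 1.9 -29.6 -7.6 -1; -0.085 0.145 -0.027 3.2 -36.5 -8.1 -1; -0.088 0.166 -0.040 4.9 -43.0 -8.0 -1; -0.105 0.171 0.002 4.6 -43.8 -6.5 -1; -0.115 0.175 0.045 5.0 -44.1 -4.7 -1;
```

Call:
jog_arm --targets "-0.024 0.032 0.002 -0.1 -7.6 -2.7 -1; -0.045 0.064 0 0.2 -15.1 -4.8 -1; -0.063 0.094 -0.007 0.9 -22.5 -6.5 -1; -0.076 0.121 -0.016 1.9 -29.6 -7.6 -1; -0.085 0.145 -0.027 3.2 -36.5 -8.1 -1; -0.088 0.166 -0.04 4.9 -43 -8 -1; -0.105 0.171 0.002 4.6 -43.8 -6.5 -1; -0.115 0.175 0.045 5 -44.1 -4.7 -1"

```text
clock: 41.3
tool_pos: [0.5911, 0.0533, 0.3047]
orientation: [-173.6, 55.8, -144.8]
force: [0.2, 0.4, -2.6]
opening: 0.0411
```

```bash
python3 nxt.py 2:4 -1;python3 chk.py 18
```

```text
open 0.0411 F [ 0.2  0.4 -2.6] q [  8.6  -9.5 -28.3 -44.3 -22.7 -32.9] tcp [0.591 0.053 0.305]
4
0.029 0.006 0.033 1.7 0.7 1.5 -1; 0.064 0.011 0.060 3.9 2.0 2.9 -1; 0.096 0.013 0.083 3.1 5.7 3.6 -1; 0.130 0.016 0.105 2.3 9.4 4.3 -1; 0.130 0.016 0.105 2.3 9.4 4.3 -1; 0.130 0.016 0.105 2.3 9.4 4.3 -1; 0.130 0.016 0.105 2.3 9.4 4.3 -1; 0.130 0.016 0.105 2.3 9.4 4.3 -1; 
46 0.97 [302. 190.] mean [ 0.015 -0.036  0.082] axis [ 1.   -0.08  0.02] xrange [-0.041  0.059] zmax 0.091 npx 470
46 0.87 [335. 172.] mean [-0.025 -0.111  0.327] axis [0.96 0.1  0.27] xrange [-0.076  0.019] zmax 0.342 npx 705
46 0.7 [258. 217.] mean [-0.01   0.102  0.077] axis [ 1.   -0.01  0.01] xrange [-0.094  0.06 ] zmax 0.088 npx 780
47 0.88 [296. 134.] mean [-0.021 -0.093  0.31 ] axis [0.93 0.12 0.34] xrange [-0.126  0.016] zmax 0.331 npx 228
47 0.83 [292. 212.] mean [-0.015 -0.022  0.073] axis [1.   0.04 0.04] xrange [-0.096  0.057] zmax 0.087 npx 566
47 0.7 [274. 236.] mean [-0.018  0.118  0.072] axis [1.   0.05 0.04] xrange [-0.097  0.055] zmax 0.085 npx 627
```

View pics/t18.png

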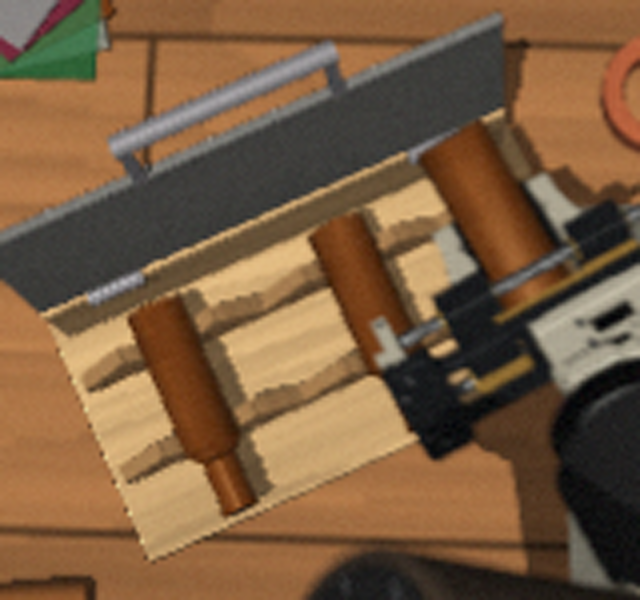

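Call:
jog_arm --targets "0.029 0.006 0.033 1.7 0.7 1.5 -1; 0.064 0.011 0.06 3.9 2 2.9 -1; 0.096 0.013 0.083 3.1 5.7 3.6 -1; 0.13 0.016 0.105 2.3 9.4 4.3 -1; 0.13 0.016 0.105 2.3 9.4 4.3 -1; 0.13 0.016 0.105 2.3 9.4 4.3 -1; 0.13 0.016 0.105 2.3 9.4 4.3 -1; 0.13 0.016 0.105 2.3 9.4 4.3 -1"

```text
clock: 42.5
tool_pos: [0.6002, 0.0647, 0.1377]
orientation: [-177.6, 46.6, -152.7]
force: [0.2, -0.0, -0.9]
opening: 0.0407
```

```bash
python3 nxt.py 4:6 -1 .015;python3 chk.py 19
```

```text
open 0.0407 F [ 0.2 -0.  -0.9] q [ 11.7   5.2 -31.9 -52.3 -11.3 -27.5] tcp [0.6   0.065 0.138]
7
0.005 0.000 0.012 -0.3 1.0 0.1 -1; 0.010 0.001 0.024 -0.5 2.0 0.2 -1; 0.016 0.001 0.037 -0.8 3.0 0.3 -1; 0.022 0.002 0.049 -1.0 4.0 0.4 -1; 0.029 0.002 0.056 -1.2 4.9 0.6 -1; 0.037 0.003 0.063 -1.3 5.7 0.7 -1; 0.044 0.003 0.070 -1.5 6.6 0.8 -1; 0.044 0.003 0.070 -1.5 6.6 0.8 -1; 
48 0.97 [255. 215.] mean [-0.003  0.102  0.08 ] axis [ 1.   -0.03  0.04] xrange [-0.076  0.059] zmax 0.089 npx 658
48 0.87 [328. 179.] mean [-0.004 -0.107  0.161] axis [1.   0.06 0.03] xrange [-0.051  0.035] zmax 0.171 npx 475
48 0.85 [299. 188.] mean [ 0.02  -0.037  0.08 ] axis [ 0.98  0.12 -0.16] xrange [-0.039  0.068] zmax 0.09 npx 462
49 0.59 [273. 238.] mean [-0.018  0.117  0.072] axis [1.   0.04 0.05] xrange [-0.097  0.054] zmax 0.085 npx 621
49 0.56 [294. 214.] mean [-0.015 -0.024  0.072] axis [1.   0.06 0.04] xrange [-0.096  0.075] zmax 0.087 npx 599
49 0.5 [292. 183.] mean [-0.011 -0.091  0.148] axis [0.99 0.05 0.12] xrange [-0.111  0.037] zmax 0.166 npx 233
```

View pics/t19.png

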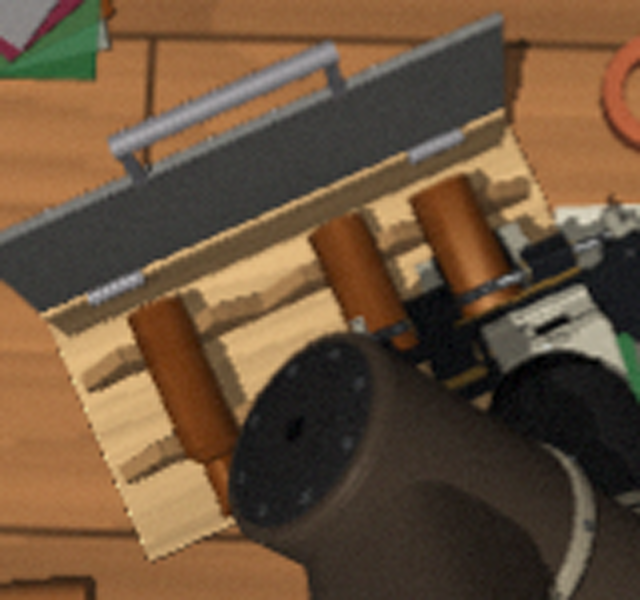

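View pics/s19.png

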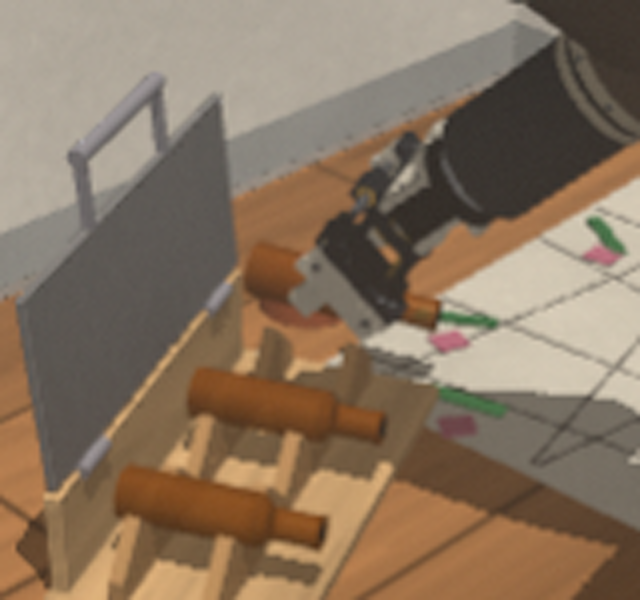

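Call:
jog_arm --targets "0.005 0 0.012 -0.3 1 0.1 -1; 0.01 0.001 0.024 -0.5 2 0.2 -1; 0.016 0.001 0.037 -0.8 3 0.3 -1; 0.022 0.002 0.049 -1 4 0.4 -1; 0.029 0.002 0.056 -1.2 4.9 0.6 -1; 0.033 0.002 0.06 -1.3 5.3 0.6 -1; 0.037 0.003 0.063 -1.3 5.7 0.7 -1; 0.037 0.003 0.063 -1.3 5.7 0.7 -1"

```text
clock: 43.7
tool_pos: [0.6176, 0.0744, 0.0661]
orientation: [-179.7, 40.8, -153.9]
force: [0.1, 0.4, -1.8]
opening: 0.0408
```

```bash
python3 nxt.py 5:6 -1 .015;python3 chk.py 20
```

```text
open 0.0408 F [ 0.1  0.4 -1.8] q [ 12.1  14.2 -29.1 -53.1 -11.1 -26.7] tcp [0.618 0.074 0.066]
1
0.005 -0.000 0.007 -0.2 0.8 0.1 -1; 0.005 -0.000 0.007 -0.2 0.8 0.1 -1; 0.005 -0.000 0.007 -0.2 0.8 0.1 -1; 0.005 -0.000 0.007 -0.2 0.8 0.1 -1; 0.005 -0.000 0.007 -0.2 0.8 0.1 -1; 0.005 -0.000 0.007 -0.2 0.8 0.1 -1; 0.005 -0.000 0.007 -0.2 0.8 0.1 -1; 0.005 -0.000 0.007 -0.2 0.8 0.1 -1; 
50 0.81 [322. 178.] mean [ 0.025 -0.106  0.086] axis [ 0.99 -0.01 -0.16] xrange [-0.021  0.06 ] zmax 0.096 npx 383
50 0.79 [258. 217.] mean [-0.012  0.101  0.078] axis [ 1.   -0.02  0.04] xrange [-0.094  0.058] zmax 0.088 npx 751
51 0.91 [274. 235.] mean [-0.019  0.118  0.072] axis [1.   0.06 0.03] xrange [-0.097  0.054] zmax 0.084 npx 567
51 0.79 [284. 202.] mean [ 0.001 -0.089  0.078] axis [1.   0.07 0.03] xrange [-0.093  0.057] zmax 0.093 npx 203
51 0.65 [294. 214.] mean [-0.014 -0.022  0.074] axis [1.   0.04 0.04] xrange [-0.097  0.057] zmax 0.087 npx 537
```

View pics/t20.png

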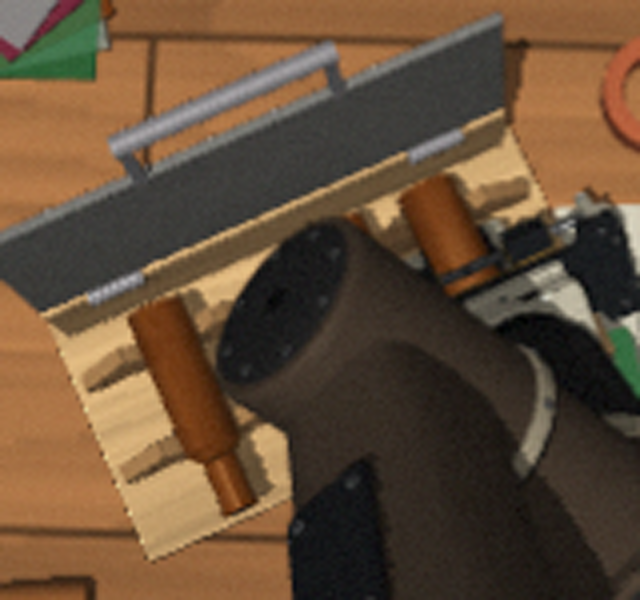

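View pics/s20.png

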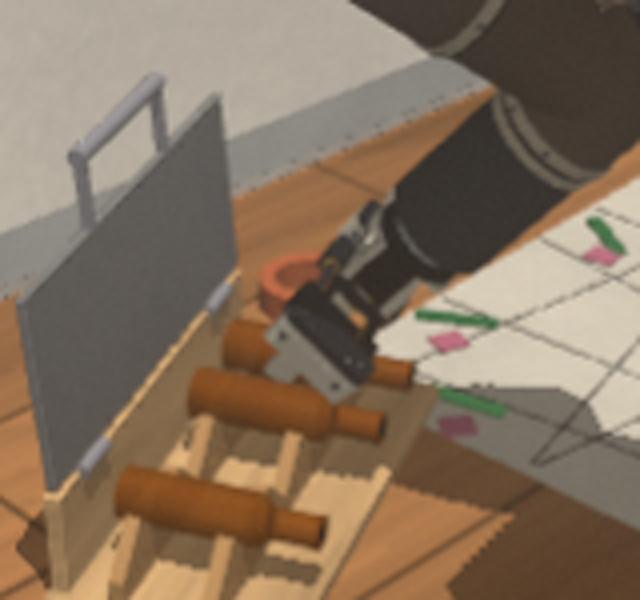

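Call:
jog_arm --targets "0.002 0 0.003 0 0.3 0 -1; 0.004 0 0.005 -0.1 0.6 0.1 -1; 0.005 0 0.007 -0.2 0.8 0.1 -1; 0.005 0 0.007 -0.2 0.8 0.1 -1; 0.005 0 0.007 -0.2 0.8 0.1 -0.3; 0.005 0 0.007 -0.2 0.8 0.1 0.08; 0.005 0 0.007 -0.2 0.8 0.1 0.08; 0.005 0 0.007 -0.2 0.8 0.1 0.08"

```text
clock: 44.9
tool_pos: [0.6186, 0.0747, 0.058]
orientation: [180.0, 40.0, -154.0]
force: [0.1, -0.2, -1.4]
opening: 0.0473
```

```bash
python3 chk.py 21; python3 - <<'E'
from tr import *
o=telemetry.get_obs();print(o["opening"],o["force"],o["tool_pos"])
q=qnow(); w=[lift2(q,0,.03)[0],lift2(q,-.0,.13)[0]]
emit(plan(q,w,ds=.025),.08,8)
E
```

```text
52 0.86 [255. 219.] mean [-0.013  0.102  0.078] axis [1.   0.   0.07] xrange [-0.095  0.058] zmax 0.088 npx 750
52 0.63 [266. 170.] mean [0.08  0.046 0.132] axis [ 0.09 -0.6   0.8 ] xrange [0.035 0.09 ] zmax 0.232 npx 2011
52 0.56 [324. 178.] mean [ 0.023 -0.106  0.083] axis [ 0.92 -0.03 -0.4 ] xrange [-0.031  0.061] zmax 0.141 npx 401
53 0.97 [272. 238.] mean [-0.016  0.118  0.072] axis [1.   0.04 0.04] xrange [-0.097  0.056] zmax 0.085 npx 609
53 0.57 [286. 202.] mean [-0.001 -0.092  0.072] axis [1.   0.05 0.05] xrange [-0.092  0.057] zmax 0.085 npx 176
0.04723038910972685 [ 0.369 -0.088 -0.386] [0.619 0.075 0.058]
-0.010 -0.000 -0.011 0.2 -1.3 -0.2 0.08; -0.019 0.000 -0.023 0.5 -2.6 -0.4 0.08; -0.033 -0.000 -0.038 0.8 -4.3 -0.7 0.08; -0.047 -0.000 -0.053 1.1 -6.1 -1.0 0.08; -0.059 -0.000 -0.068 1.5 -7.9 -1.2 0.08; -0.072 -0.000 -0.084 1.8 -9.6 -1.5 0.08; -0.084 0.000 -0.100 2.1 -11.4 -1.8 0.08;
```

View pics/s21.png

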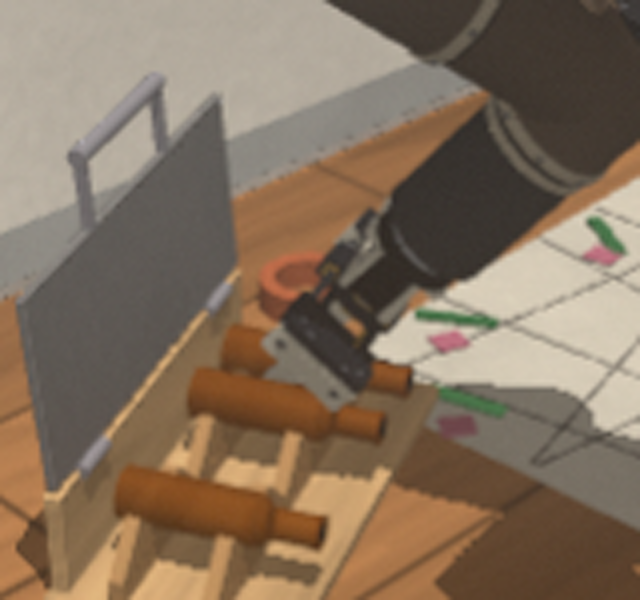

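Call:
jog_arm --targets "-0.005 0 -0.006 0.1 -0.7 -0.1 0.08; -0.01 0 -0.011 0.2 -1.3 -0.2 0.08; -0.019 0 -0.023 0.5 -2.6 -0.4 0.08; -0.033 0 -0.038 0.8 -4.3 -0.7 0.08; -0.047 0 -0.053 1.1 -6.1 -1 0.08; -0.059 0 -0.068 1.5 -7.9 -1.2 0.08; -0.072 0 -0.084 1.8 -9.6 -1.5 0.08; -0.084 0 -0.1 2.1 -11.4 -1.8 0.08"

```text
clock: 46.1
tool_pos: [0.6185, 0.0748, 0.1902]
orientation: [-175.5, 51.5, -150.7]
force: [-0.4, 0.4, -0.2]
opening: 0.0474
```

```bash
python3 chk.py 22; python3 - <<'E'
from h import *
overlay(snapshot("side"),RK,np.radians(95),"ov22",(220,110,340,260),4)
E
```

```text
54 0.88 [324. 176.] mean [ 0.027 -0.109  0.084] axis [ 1.    0.06 -0.02] xrange [-0.014  0.058] zmax 0.09 npx 277
54 0.79 [299. 182.] mean [ 0.031 -0.038  0.084] axis [ 0.99  0.14 -0.02] xrange [-0.014  0.058] zmax 0.091 npx 250
54 0.55 [254. 215.] mean [0.004 0.102 0.078] axis [ 1.   -0.04 -0.08] xrange [-0.06   0.072] zmax 0.088 npx 634
55 0.91 [270. 237.] mean [-0.017  0.116  0.072] axis [1.   0.04 0.05] xrange [-0.097  0.056] zmax 0.085 npx 649
55 0.85 [299. 203.] mean [-0.014 -0.092  0.074] axis [1.   0.03 0.04] xrange [-0.096  0.056] zmax 0.086 npx 472
55 0.82 [294. 213.] mean [-0.015 -0.024  0.072] axis [1.   0.05 0.07] xrange [-0.096  0.057] zmax 0.087 npx 581
```

View pics/s22.png

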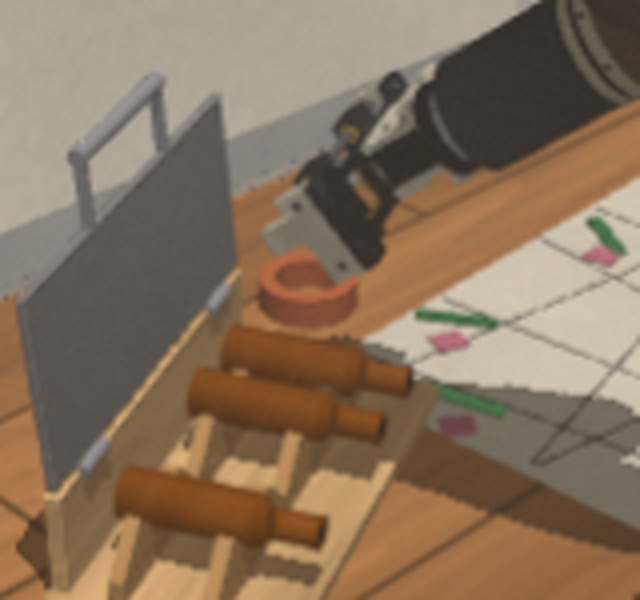

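View pics/t22.png

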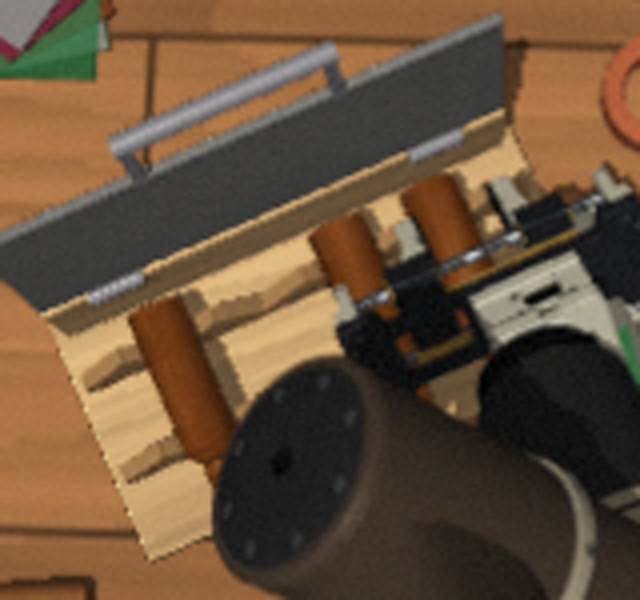

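```bash
python3 - <<'E'
from tr import *
th=np.radians(96.6)
bar=rk([.075-.215*np.cos(th),0,.1+.215*np.sin(th)]);print("bar",bar)
bar=np.array([.6487,.2052,bar[2]])
q=qnow()
T,e=ik(bar+[0,0,.06],down(-64),[34,18,14,0,-86,-8]);H,e2=ik(bar+[0,0,.13],down(-64),T);G,e3=ik(bar-[0,0,.019],down(-64),T)
W=[]
for P,t in(((.56,.10,.36),.25),((.57,.15,.44),.65)):
    qw=q+(H-q)*t;w,ee=qpos(qw,np.array(P),qw[:3]);print(w.round(0),ee);W.append(w)
W+=[H,T,G];rows=plan(q,W[:-1],da=8.5);print(len(rows),clear(rows),selfc(rows),T.round(1),G.round(1),e,e3)
for r in rows[::2]: print(r.round(0),fk(r,K)[0].round(2),fk(r,K)[1].as_matrix()[:,2].round(2))
json.dump([list(map(float,w)) for w in W],open("wp.json","w"))
E
python3 nxt.py 0:4 0
```

```text
bar [0.653 0.208 0.314]
[ 12. -14. -25. -39. -33. -23.] 1.1102230246251565e-15
[ 22.  -5.  -2. -18. -67. -15.] 1.1141032540962215e-10
17 (np.float64(0.12540169575361365), 'tool') 0.3573853853980532 [ 33.9  18.4  16.1   0.  -87.8  -7.9] [ 33.9  19.3   7.6  -0.  -78.3  -7.9] 1.1985367626137182e-13 1.686028540170775e-11
[ 12.  -2. -29. -49. -17. -26.] [0.61 0.09 0.23] [ 0.71  0.37 -0.6 ]
[ 12. -10. -26. -43. -27. -24.] [0.58 0.1  0.32] [ 0.68  0.46 -0.57]
[ 14. -13. -21. -36. -38. -21.] [0.56 0.12 0.37] [ 0.6   0.52 -0.61]
[ 17.  -9. -13. -29. -50. -19.] [0.57 0.14 0.4 ] [ 0.47  0.53 -0.71]
[ 20.  -6.  -6. -22. -61. -16.] [0.57 0.15 0.43] [ 0.35  0.48 -0.81]
[ 24.   0.   4. -15. -73. -13.] [0.59 0.16 0.44] [ 0.23  0.37 -0.9 ]
[ 29.   9.  14.  -7. -85. -11.] [0.62 0.18 0.44] [ 0.1   0.2  -0.98]
[ 34.  19.  25.   0. -97.  -8.] [0.65 0.21 0.44] [ 0.  0. -1.]
[ 34.  18.  16.   0. -88.  -8.] [0.65 0.21 0.37] [ 0.  0. -1.]
open 0.0476 F [ 0.2  0.3 -0.7] q [ 12.3   1.9 -30.4 -52.5 -11.2 -27.4] tcp [0.618 0.075 0.188]
17
-0.036 0.012 -0.029 -3.2 -2.0 -5.4 0; -0.066 0.023 -0.063 -5.8 -3.6 -10.9 0; -0.091 0.033 -0.100 -7.9 -4.9 -16.7 0; -0.110 0.040 -0.141 -9.5 -5.8 -22.4 0; -0.128 0.054 -0.140 -13.3 -3.7 -28.7 0; -0.144 0.065 -0.142 -16.8 -1.3 -34.9 0; -0.158 0.073 -0.146 -20.0 1.4 -41.0 0; -0.170 0.078 -0.151 -22.8 4.2 -46.9 0;
```

Call:
jog_arm --targets "-0.036 0.012 -0.029 -3.2 -2 -5.4 0; -0.066 0.023 -0.063 -5.8 -3.6 -10.9 0; -0.091 0.033 -0.1 -7.9 -4.9 -16.7 0; -0.11 0.04 -0.141 -9.5 -5.8 -22.4 0; -0.128 0.054 -0.14 -13.3 -3.7 -28.7 0; -0.144 0.065 -0.142 -16.8 -1.3 -34.9 0; -0.158 0.073 -0.146 -20 1.4 -41 0; -0.17 0.078 -0.151 -22.8 4.2 -46.9 0"

```text
clock: 47.35
tool_pos: [0.5694, 0.1496, 0.4107]
orientation: [-156.0, 33.6, -89.7]
force: [-0.2, 0.3, -0.4]
opening: 0.0438
```

```bash
python3 nxt.py 1:4 0
```

```text
open 0.0438 F [-0.2  0.3 -0.4] q [ 18.7  -7.6  -9.4 -25.3 -55.4 -17.3] tcp [0.569 0.15  0.411]
9
-0.009 -0.005 -0.010 -3.5 2.8 -5.1 0; -0.017 -0.010 -0.022 -6.7 5.8 -10.0 0; -0.026 -0.024 -0.009 -11.8 9.8 -14.9 0; -0.034 -0.037 0.003 -16.8 14.0 -19.5 0; -0.043 -0.049 0.015 -21.5 18.3 -23.9 0; -0.053 -0.061 0.025 -26.1 22.8 -27.9 0; -0.064 -0.072 0.035 -30.4 27.4 -31.6 0; -0.045 -0.061 0.063 -30.4 27.4 -31.6 0;
```

Call:
jog_arm --targets "-0.009 -0.005 -0.01 -3.5 2.8 -5.1 0; -0.017 -0.01 -0.022 -6.7 5.8 -10 0; -0.026 -0.024 -0.009 -11.8 9.8 -14.9 0; -0.034 -0.037 0.003 -16.8 14 -19.5 0; -0.043 -0.049 0.015 -21.5 18.3 -23.9 0; -0.053 -0.061 0.025 -26.1 22.8 -27.9 0; -0.064 -0.072 0.035 -30.4 27.4 -31.6 0; -0.064 -0.072 0.035 -30.4 27.4 -31.6 0"

```text
clock: 48.35
tool_pos: [0.6504, 0.208, 0.4379]
orientation: [179.5, -0.1, -63.8]
force: [-0.0, -0.1, -1.6]
opening: 0.044
```

```bash
python3 - <<'E'
from h import *
go([((.6487,.2052,.295),down(-64))])
s=snapshot("side");save(s,"s23",(220,60,380,210),4)
E
```

```text
shift [0.0016 0.0015 0.143 ] rot [ 0.5 -0.1  0.2] dist 0.143 ang 0.6
```

View pics/s23.png

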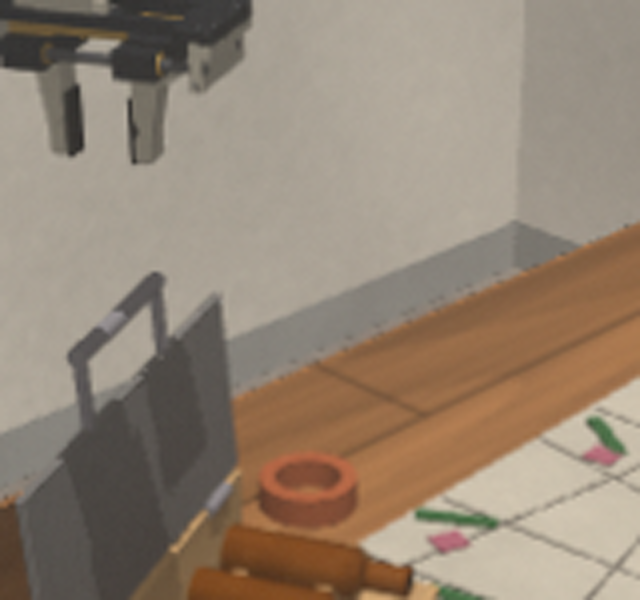

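Descend onto the bar and grip.

Call:
jog_arm --targets "0.002 0.002 0.04 0.5 0 0.2 0; 0.002 0.002 0.08 0.5 0 0.2 0; 0.002 0.002 0.11 0.5 0 0.2 0; 0.002 0.002 0.13 0.5 0 0.2 0; 0.002 0.002 0.143 0.5 0 0.2 0; 0.002 0.002 0.143 0.5 0 0.2 -1; 0.002 0.002 0.143 0.5 0 0.2 -1; 0.002 0.002 0.143 0.5 0 0.2 -1"

```text
clock: 49.4
tool_pos: [0.6489, 0.2041, 0.2977]
orientation: [-179.7, -0.0, -64.1]
force: [5.2, 3.0, 1.4]
opening: 0.0195
```

```bash
python3 cov.py 93 87 80 73 66 59 53 46.6
```

```text
0.01948021351787695 [5.20163524 3.02224173 1.44759095] rad 0.2176473072462715 ang 95.21912707675335
shift [0.     0.0086 0.002 ] rot [0. 0. 0.] dist 0.009 ang 0.0
shift [0.0001 0.0311 0.0019] rot [0. 0. 0.] dist 0.031 ang 0.0
shift [0.0001 0.0572 0.0047] rot [0. 0. 0.] dist 0.057 ang 0.0
shift [0.0002 0.0827 0.0107] rot [0. 0. 0.] dist 0.083 ang 0.0
shift [0.0002 0.1074 0.0198] rot [0. 0. 0.] dist 0.109 ang 0.0
shift [0.0002 0.1307 0.0318] rot [0. 0. 0.] dist 0.135 ang 0.0
shift [0.0003 0.1494 0.0443] rot [0. 0. 0.] dist 0.156 ang 0.0
shift [0.0003 0.1678 0.0597] rot [0. 0. 0.] dist 0.178 ang 0.0
```

Call:
jog_arm --targets "0 0 0 0 0 0 -1; 0 0 0 0 0 0 -1; 0 0.009 0 0 0 0 -1; 0 0.02 0 0 0 0 -1; 0 0.031 0.001 0 0 0 -1; 0 0.044 0.002 0 0 0 -1; 0 0.057 0.004 0 0 0 -1; 0 0.07 0.007 0 0 0 -1"

```text
clock: 50.4
tool_pos: [0.5868, 0.174, 0.2923]
orientation: [-179.4, -0.0, -64.1]
force: [2.6, 2.2, 4.0]
opening: 0.0127
```

```bash
python3 cov.py 73 66 59 53 50 46.6 
```

```text
0.012682366371561737 [2.58203939 2.2011612  4.04424669] rad 0.21699428506387752 ang 76.88629527657179
shift [0.     0.0137 0.0056] rot [0. 0. 0.] dist 0.015 ang 0.0
shift [0.     0.0384 0.0145] rot [0. 0. 0.] dist 0.041 ang 0.0
shift [0.0001 0.0618 0.0264] rot [0. 0. 0.] dist 0.067 ang 0.0
shift [0.0001 0.0805 0.0388] rot [0. 0. 0.] dist 0.089 ang 0.0
shift [0.0001 0.0894 0.0458] rot [0. 0. 0.] dist 0.1 ang 0.0
shift [0.0001 0.099  0.0542] rot [0. 0. 0.] dist 0.113 ang 0.0
```

Call:
jog_arm --targets "0 0.013 0.004 0 0 0 -1; 0 0.026 0.009 0 0 0 -1; 0 0.038 0.0135 0 0 0 -1; 0 0.05 0.019 0 0 0 -1; 0 0.062 0.0255 0 0 0 -1; 0 0.074 0.0335 0 0 0 -1; 0 0.0855 0.042 0 0 0 -1; 0 0.0955 0.0505 0 0 0 -1"

```text
clock: 51.4
tool_pos: [0.5006, 0.1323, 0.2402]
orientation: [-179.4, -0.0, -64.1]
force: [2.5, 3.7, 3.0]
opening: 0.0133
```

```bash
python3 cov.py 50 46.6
```

```text
0.013291217185528425 [2.46144089 3.68528363 3.04587946] rad 0.2153013992363761 ang 47.66693158330218
shift [-0.     -0.0068 -0.0055] rot [0. 0. 0.] dist 0.009 ang 0.0
shift [0.     0.0028 0.0029] rot [0. 0. 0.] dist 0.004 ang 0.0
```

Call:
jog_arm --targets "0 0.003 0.003 0 0 0 -1; 0 0.003 0.003 0 0 0 -1; 0 0.003 0.003 0 0 0 -0.6; 0 0.003 0.003 0 0 0 0; 0 0.003 0.003 0 0 0 0; 0 0.003 -0.01 0 0 0 0; 0 0.003 -0.05 0 0 0 0; 0 0.003 -0.1 0 0 0 0"

```text
clock: 52.4
tool_pos: [0.4966, 0.1302, 0.3415]
orientation: [-179.5, -0.0, -64.1]
force: [1.1, 1.1, 1.0]
opening: 0.0439
```

```bash
python3 - <<'E'
from h import *
o,p,R=cur();print(o["opening"],p,o["force"])
s=snapshot("side");overlay(s,RK,np.radians(45),"ov24",(220,110,340,260),4);save(s,"s24",(220,90,380,260),4)
t=snapshot("top");save(t,"t24",(200,100,380,290),4)
P,uv=depth_pts(s,np.ones((400,640),bool));L=(P-RK[1])@RK[0]
c=s["img"][uv[:,1],uv[:,0]].astype(int)
for n,s in(("side",s),("top",t)):
    P,uv=depth_pts(s,np.ones((400,640),bool));L=(P-RK[1])@RK[0];c=s["img"][uv[:,1],uv[:,0]].astype(int)
    k=(abs(c[:,0]-c[:,2])<18)&(L[:,2]>.115)&(L[:,2]<.21)&(abs(L[:,1])<.165)&(L[:,0]>-.05)&(L[:,0]<.075)
    G=L[k]
    for _ in range(6):
        m=G.mean(0);V=np.linalg.svd(G-m,full_matrices=False)[2][2];G=G[abs((G-m)@V)<.006]
    print(n,len(G),V,"angle",np.degrees(np.arctan2(abs(V[0]),abs(V[2]))))
E
python3 chk.py 25
```

```text
0.04390374362957862 [0.49660419 0.1301692  0.34153689] [1.07637795 1.09618322 1.00255642]
side 673 [-6.95712430e-01  6.04183807e-04 -7.18320158e-01] angle 44.08402602257558
top 750 [0.69330449 0.00170039 0.72064276] angle 43.89234018235776
60 0.59 [266. 238.] mean [-0.068  0.101  0.076] axis [ 0.99 -0.07  0.12] xrange [-0.095 -0.043] zmax 0.084 npx 182
60 0.59 [332. 200.] mean [-0.05  -0.107  0.077] axis [0.97 0.06 0.23] xrange [-0.094 -0.015] zmax 0.089 npx 356
61 0.95 [293. 216.] mean [-0.02  -0.023  0.072] axis [1.   0.07 0.02] xrange [-0.096  0.054] zmax 0.087 npx 551
61 0.75 [271. 236.] mean [-0.016  0.116  0.071] axis [1.   0.03 0.03] xrange [-0.097  0.061] zmax 0.085 npx 685
61 0.61 [300. 200.] mean [-0.023 -0.093  0.073] axis [1.   0.05 0.05] xrange [-0.096  0.044] zmax 0.086 npx 462
```

View pics/ov24.png

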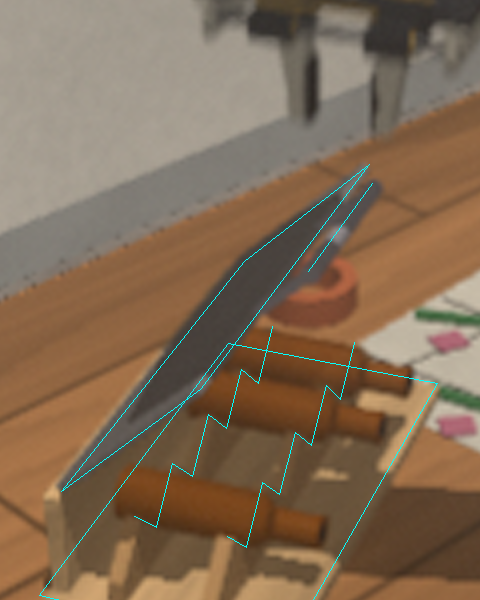

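View pics/s24.png

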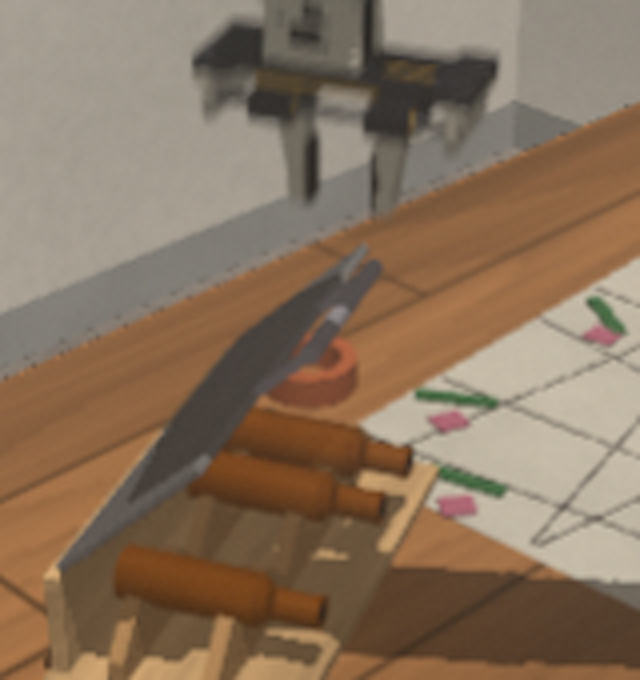

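```bash
python3 - <<'E'
from h import *
save(snapshot("top"),"t26");save(snapshot("side"),"s26")
E
```

```text
(no output)
```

View pics/t26.png

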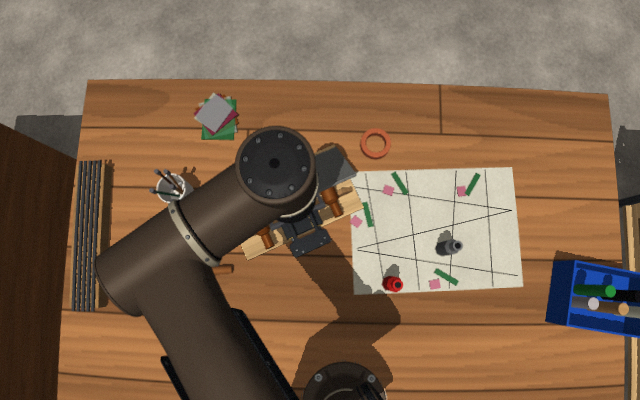

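View pics/s26.png

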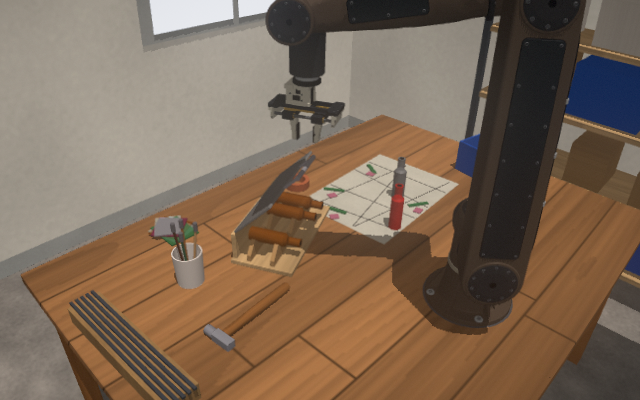

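The top view has only the grey (449,246) and red (393,284) look-alikes standing. The pot, hammer and foil roll are where they were, and the hand hangs clear above the rack. Handing in.

```bash
python3 -c "
from plant import job
print(job.close_job())"
```

```text
the job is handed in; nothing more can be done
None
```

I folded the cover back to about 95°. Then I laid the three amber bottles in the rack at the y = −35, +105 and −105 mm notches, necks to the front, and folded the cover down to half open. I handed the job in at about 53 s; it gave no verdict.

**Last checks**
- **Cover:** the depth images put it at about 44° from both cameras, within the 45 ± 8° allowed.
- **Bottles:** the last clear side and top views put the feet at about x = 56 to 58 mm, with all three level across both rails.
- **Left alone:** in the last pictures only the grey and red look-alikes stand on the bench. The pot, hammer and foil roll look where they were at the start; I judged this by eye. The gripper hung clear above the rack.

**What went wrong or disagreed**
- **First approach to a bottle:** the wrist ran up against two joint limits, so I backed off and picked from another direction.
- **First placing:** the fingers pressed on something, probably the front rail, at about 15 N while I nudged the bottle into place. The bottle still ended up level.
- **Last top view:** with the cover half down the bottles are partly hidden from above. Its axis estimates were a few degrees off the side view's, and it missed the middle bottle.

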